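# Load a stud kit tray and pin its retaining bar

## Robot

A 7-joint arm with a two-finger parallel gripper is mounted at the origin on the work surface. World frame = base frame: x ahead of the robot, y to its left, z up, the work surface at z = 0. Lengths are in m, angles in degrees, forces in N, time in s.
With the tool pointing down it reaches from about 0.425 to 0.875 m from the base axis. Payload 4.7 kg.
Tool frame: the origin (TCP) lies between the finger pads; the fingertips stand 11 mm ahead of it and the grasp point (between the pads) lies 8 mm behind it (bot.tip_reach is the z of the fingertips in the tool frame, in m); z points along the fingers, x is the direction in which the jaws open and shut, and the axes are right-handed (so a half turn about z gives the same grasp; the last joint's range is limited). The gripper opens to 85 mm and grips with 20 to 120 N. Pads are 22 mm wide; open, the fingers measure 114 mm over their backs; the gripper's body (76 mm by 85 mm) begins 54 mm behind the grasp point. The pads swing forward as they close: fully open they stand 13 mm farther back than shut.
Start: joints at [77.069, 18.392, -4.016, 83.108, 1.295, 78.541, -3.26], TCP at [0.154, -0.631, 0.242] pointing down, gripper open.
Joint ranges: [-163.93, 163.93], [-17.29, 119.83], [-79.2, 71.16], [3.27, 140.29], [-89.18, 269.18], [5.43, 117.66], [-154.24, 154.24]. Speed limits (degrees/s): [147.25, 147.25, 180, 180, 180, 180, 180].

## Interface

Orientations are given as a 3x3 rotation matrix whose columns are the frame's x, y, z axes.
In Python, from bench import bot gives the robot as it stands. The module is installed in compiled form; this text tells all that it offers.
- The arm moves only by the tool arm_command, never from a script. Its argument "series" is a list of rows, each a list of 7 numbers: the shift along the tool's x, y, z each as a share of 0.1 m, from -1 to 1, then the turn, a rotation vector about the tool's x, y, z each as a share of 30 degrees, from -1 to 1, then the closure, from 0 (fully open) to 1 (shut). A call has 1 to 12 rows; each row is the pose to reach, as a shift and turn from the pose commanded when the call began, along the tool's axes at that moment; what a row does not reach only later rows make up. A row lasts 1/8 s, in which the tool goes at most 62.5 mm and 10.7 degrees, less where a joint would pass 70% of its speed; a pose out of reach is approached as far as the arm can. A call with a number of a shift or a turn outside -1 to 1 is refused whole. A call with a gripper value outside its range is refused whole. The fingers move at their own pace and stop on an object; the grip force is fixed at half the most. Time passes only in rows, so rows that repeat a pose let the fingers close. It gives the time, the measured TCP pose, the force and the opening at its end, in the units of the state.
- bot.state(): the state, without advancing time (a new reading comes with each control period).
- bot.capture(name): name is "scene" or "side" or "wrist"; returns the picture (384x512x3 uint8, red, green, blue); there is no depth.
- bot.camera_params(name): a dict with "mtx" (3x3 intrinsics, pixels), "xyz" and "orientation" of the camera in the world. Camera axes: x right, y down, z forward; pixel columns grow to the right and rows downward; lengths in m; the calibration is good to about 2 mm. A picture is of the moment at which its call begins: read the wrist's pose just before it. camera_params takes no time and is no camera call; for the wrist camera it gives the pose at the moment of the call.
- bot.finish_job(): hands the job in, once; it reports no verdict.
Trained networks look in the newest picture that a camera, given by its name, has taken for a name from the list of things; names that differ only in an ending like _2 or _b are one class to them, and where a whole thing is asked for, a point or a joint stands for the part that bears it (a point fixed in the world has none). Each returns a list of dicts, best first, with "p" (0 to 1); they miss things now and then, are a little off and sometimes report something else, mostly with a low value. They report only what shows in the picture. A call takes as long as a camera call. They do not tell look-alikes from the thing itself.
- bot.spot_in(thing, camera): "centre" ([x, y, z] in m, in world coordinates, good to about 4 mm: the middle of the surface that is visible of it).
- bot.silhouettes(thing, camera): "mask" (384x512 bool, what is visible of it).
- bot.landmark_of(thing, camera): "centre" ([x, y, z] in m, in world coordinates, good to about 4 mm: a listed point, or the origin of a listed thing).
The state is a dict: "time_s": time; "joint_positions": joint angles; "dq": joint speeds; "joint_efforts": joint torques, N m; "eef_pos": TCP position; "tool_rot": TCP orientation; "wrist_force": force on the tool from outside, world axes, zero at the start; "ft_torque": the same for the moment, N m; "grip_width": finger opening in m.
Only numpy, scipy, OpenCV 4.12 (cv2) and the standard library are available. Lean on these libraries where they do the work, as an engineer would, in place of code of your own. Each camera call takes 0.05 s, during which the arm holds its last target.

## Task

Make up the stud kit: swing the tray's retaining bar all the way open, then lay every stud that is on the bench in its own pocket, flat and fully down, in sequence from pocket 1 (shortest, beside the bar's pivot) to pocket 5 (longest, beside the lug); the pocket of a missing size stays empty. Then swing the bar shut over the studs and push the lock pin from its wooden stand down through the bar's eye into the lug's hole, fully home. Leave the carton, wrench, bushing and jar where they are.

Things in the scene. Friction and masses are not known exactly. Their poses are not given: they have to be found in the camera images.
- tray: Grey steel kit tray fixed to the bench, base plate 200 x 352 x 12 mm. Origin: centre of its underside; z up, y along the row of five pockets from the lug end (-y) to the pivot end (+y). Studs lie along its x. 1 to 5 black pips on its near (-x) edge mark the pockets, 48 mm apart. No walls within 24 mm of the row's centre line: fingers can come down beside a stud's shank
- pocket1 (a point): Pocket 1 (next to the bar's pivot), made for the 80 mm stud: the point where the stud's centre lies when seated (24 mm over the bench, 12 mm over the plate); tray axes. Two nests for its nuts: cheeks 32 mm apart, end stops with 4 mm play beyond each end, both 16 mm high over the plate
- pocket2 (a point): Pocket 2, made for the 100 mm stud: the point where the stud's centre lies when seated (24 mm over the bench, 12 mm over the plate); tray axes. Two nests for its nuts: cheeks 32 mm apart, end stops with 4 mm play beyond each end, both 16 mm high over the plate
- pocket3 (a point): Pocket 3, made for the 120 mm stud: the point where the stud's centre lies when seated (24 mm over the bench, 12 mm over the plate); tray axes. Two nests for its nuts: cheeks 32 mm apart, end stops with 4 mm play beyond each end, both 16 mm high over the plate
- pocket4 (a point): Pocket 4, made for the 140 mm stud: the point where the stud's centre lies when seated (24 mm over the bench, 12 mm over the plate); tray axes. Two nests for its nuts: cheeks 32 mm apart, end stops with 4 mm play beyond each end, both 16 mm high over the plate
- pocket5 (a point): Pocket 5 (next to the lug), made for the 160 mm stud: the point where the stud's centre lies when seated (24 mm over the bench, 12 mm over the plate); tray axes. Two nests for its nuts: cheeks 32 mm apart, end stops with 4 mm play beyond each end, both 16 mm high over the plate
- stud1: Steel stud 80 mm long over all, round shank of 16 mm diameter with a hex nut (24 mm across flats, 14 mm long) fixed at each end, both ends alike; 120 g, more or less. Origin at its middle on its axis (12 mm over what it lies on), x along it. May be absent
- stud2: Steel stud 100 mm long over all, round shank of 16 mm diameter with a hex nut (24 mm across flats, 14 mm long) fixed at each end, both ends alike; 150 g, more or less. Origin at its middle on its axis (12 mm over what it lies on), x along it. May be absent
- stud3: Steel stud 120 mm long over all, round shank of 16 mm diameter with a hex nut (24 mm across flats, 14 mm long) fixed at each end, both ends alike; 180 g, more or less. Origin at its middle on its axis (12 mm over what it lies on), x along it. May be absent
- stud4: Steel stud 140 mm long over all, round shank of 16 mm diameter with a hex nut (24 mm across flats, 14 mm long) fixed at each end, both ends alike; 210 g, more or less. Origin at its middle on its axis (12 mm over what it lies on), x along it. May be absent
- stud5: Steel stud 160 mm long over all, round shank of 16 mm diameter with a hex nut (24 mm across flats, 14 mm long) fixed at each end, both ends alike; 240 g, more or less. Origin at its middle on its axis (12 mm over what it lies on), x along it. May be absent
- bar (a joint): Flat steel retaining bar (24 mm wide, 8 mm thick, underside 42 mm over the bench) that swings level about a post at the tray's +y end. 0 rad = shut against its stop, over the middle of all pockets, eye over the lug's hole; grows clockwise seen from above, towards the tray's -x, to the open stop at 1.75 rad. Light friction (0.08 N m): it stays where it is left
- bar_pivot (a point): On the bar's pivot axis, at the bar's top face (50 mm over the bench); 154 mm from the tray's centre along its +y
- bar_grip (a point): On the axis of the bar's upright black handle post (16 mm diameter, rising 45 mm above the bar's top face), 130 mm from the pivot; this point is 27 mm above the bar's top face, 77 mm over the bench
- bar_eye (a point): Centre of the eye, a 16 mm through hole in the bar's end plate (40 x 50 mm), at its top face (50 mm over the bench), 300 mm from the pivot
- lug_hole (a point): Centre of the 16 mm through hole of the tray's lug (block 40 x 32 mm, 26 mm high) at its mouth, 38 mm over the bench; 26 mm deep; 146 mm from the tray's centre along its -y
- pin: Lock pin: steel shank of 12 mm diameter, 38 mm long with a tapered end, under a round black head of 30 mm diameter and 28 mm height; about 90 g. Origin at the centre of the head's underside, z up along the pin (shank downwards). Fully home in the lug its head rests on the bar, origin 50 mm over the bench
- pin_tip (a point): The tapered lower end of the pin's shank, 38 mm below its origin
- pin_stand: Fixed wooden block 60 x 60 x 50 mm high with a 16 mm hole 44 mm deep in its top, in which the pin waits upright, head on the block. Origin: centre of its underside
- carton: Open cardboard carton 90 x 160 x 60 mm, a bystander; origin: centre of its underside
- wrench: Wrench lying on the bench, a bystander; origin under it
- bushing: Brass bushing 60 mm across, 45 mm high, a bystander; origin: centre of its underside
- jar: Jar 70 mm across, 100 mm high, a bystander; origin: centre of its underside
Mind the look-alikes: they are no part of the job. What is shaped like the stud4 but purple is not meant. Leave any green look-alike of the stud2 alone.

How it is judged (in metres and radians):
On the way, in this order (a step that is already met when the one before it is completed fails the run):
1. the bar is swung open (over 1.35 rad) (value of joint bar above 1.35 rad), for 0.2 s.
2. stud 1 lies seated in pocket 1 (horizontal distance between stud1 and pocket1 below 0.008 m and z of stud1 in the frame of pocket1 between -0.004 and 0.004 m and angle between the x axis of stud1 and the x axis of pocket1, either way round below 0.1 rad), for 0.2 s.
3. stud 2 lies seated in pocket 2 (horizontal distance between stud2 and pocket2 below 0.008 m and z of stud2 in the frame of pocket2 between -0.004 and 0.004 m and angle between the x axis of stud2 and the x axis of pocket2, either way round below 0.1 rad), for 0.2 s.
4. stud 3 lies seated in pocket 3 (horizontal distance between stud3 and pocket3 below 0.008 m and z of stud3 in the frame of pocket3 between -0.004 and 0.004 m and angle between the x axis of stud3 and the x axis of pocket3, either way round below 0.1 rad), for 0.2 s.
5. stud 4 lies seated in pocket 4 (horizontal distance between stud4 and pocket4 below 0.008 m and z of stud4 in the frame of pocket4 between -0.004 and 0.004 m and angle between the x axis of stud4 and the x axis of pocket4, either way round below 0.1 rad), for 0.2 s.
6. stud 5 lies seated in pocket 5 (horizontal distance between stud5 and pocket5 below 0.008 m and z of stud5 in the frame of pocket5 between -0.004 and 0.004 m and angle between the x axis of stud5 and the x axis of pocket5, either way round below 0.1 rad), for 0.2 s.
7. the bar is shut (under 0.04 rad) (value of joint bar below 0.04 rad), for 0.2 s.
8. the pin is through the eye and in the lug (horizontal distance between pin_tip and lug_hole below 0.005 m and z of pin_tip in the frame of lug_hole below -0.018 m and angle between pin's own z axis and vertical below 0.2 rad), for 0.2 s.
At the end, for the whole second after the job is handed in: Each stud present lies in its own pocket (within 8 mm sideways and 4 mm in height of the pocket's point, 0.1 rad of the tray's x); bar within 0.04 rad of shut; pin tip at least 18 mm down the lug's hole, within 5 mm of its axis, pin within 0.2 rad of upright; all at rest and let go (all of step 2 and all of step 3 and all of step 4 and all of step 5 and all of step 6 and all of step 8 and linear speed of each of stud1, stud2, stud3, stud4, stud5, pin below 0.03 m/s and value of joint bar below 0.04 rad); the robot touches nothing.
It fails at once if the carton is moved more than 30 mm (distance of carton from where it was at the start of the episode above 0.03 m).
It fails at once if the wrench is moved more than 30 mm (distance of wrench from where it was at the start of the episode above 0.03 m).
It fails at once if the bushing is moved more than 30 mm (distance of bushing from where it was at the start of the episode above 0.03 m).
It fails at once if the jar is moved more than 30 mm (distance of jar from where it was at the start of the episode above 0.03 m).
Of stud1, stud2, stud3, stud4, stud5 only 3 to 5 are there at a start; the rules pass over those that are not, and their reading is None.
At some moment in a run one of stud1, stud2, stud3, stud4, stud5 may be knocked a few centimetres aside while the robot is not near it.
It also fails if it takes over 210 s, if anything falls off the work surface, if the arm or the gripper's body presses on something with over 40 N, if the wrist force passes 120 N, or if a joint passes its speed limit or range.

## Working session

There is one attempt and no reset: what is moved stays moved. The work goes in short steps, Python scripts to look and compute and a tool call to move; the robot and the scene stay as the last step left them, time stands still between calls to the robot, and variables do not carry over. Pictures are saved under pics/ and viewed, and the job is handed in when it is done.

Besides the shell and the picture viewer there is one more tool, called after "Emit:" by a JSON object that holds its "name" and its "arguments", one argument or row to a line. arm_command: Moves the arm, as the interface text tells. Its arguments: {"type":"object","properties":{"series":{"type":"array","items":{"type":"array","items":{"type":"number","minimum":-1,"maximum":1}}}},"required":["series"]}

```bash
ls; mkdir -p pics
python3 - <<'E'
from bench import bot
import cv2,numpy as np
print(bot.state())
for n in ["scene","side","wrist"]:
    im=bot.capture(n); cv2.imwrite(f"pics/a_{n}.png",im[:,:,::-1])
    p=bot.camera_params(n); print(n,np.round(p["mtx"],1).tolist(),np.round(p["xyz"],3),np.round(p["orientation"],3).tolist())
E
```

```text
pics
{'time_s': 0.0, 'joint_positions': array([77.06810009, 18.4383553 , -4.01531682, 83.175985  ,  1.29531975,
       78.54207173, -3.25983184]), 'dq': array([ 0.04602179,  0.04122546, -0.06049798, -0.00379083,  0.01282957,
        0.16375101, -0.05087503]), 'joint_efforts': array([ 4.46612330e-04, -4.93586719e+01, -3.81989591e-01, -3.14341557e+01,
        1.29254404e-02,  1.13577425e-02, -1.71224434e-05]), 'eef_pos': array([ 0.154204  , -0.6308951 ,  0.24122196]), 'tool_rot': array([[ 2.37544659e-01, -9.71376453e-01, -5.67337705e-04],
       [-9.71374682e-01, -2.37545311e-01,  1.85831832e-03],
       [-1.93989507e-03,  1.09663892e-04, -9.99998112e-01]]), 'wrist_force': array([0.08821415, 0.74557718, 0.26069936]), 'ft_torque': array([ 0.059467  ,  0.00532135, -0.00736856]), 'grip_width': 0.08540460804285209}
scene [[423.4, 0.0, 248.6], [0.0, 423.4, 194.8], [0.0, 0.0, 1.0]] [ 1.225 -0.507  0.915] [[0.609, 0.565, -0.557], [0.793, -0.427, 0.434], [0.007, -0.706, -0.708]]
side [[351.3, 0.0, 257.4], [0.0, 351.3, 193.2], [0.0, 0.0, 1.0]] [0.025 0.718 0.865] [[-0.81, -0.386, 0.442], [-0.586, 0.554, -0.592], [-0.016, -0.738, -0.674]]
wrist [[264.8, 0.0, 255.4], [0.0, 264.8, 190.9], [0.0, 0.0, 1.0]] [ 0.234 -0.612  0.374] [[0.237, -0.922, -0.307], [-0.972, -0.225, -0.074], [-0.001, 0.316, -0.949]]
```

View pics/a_scene.png

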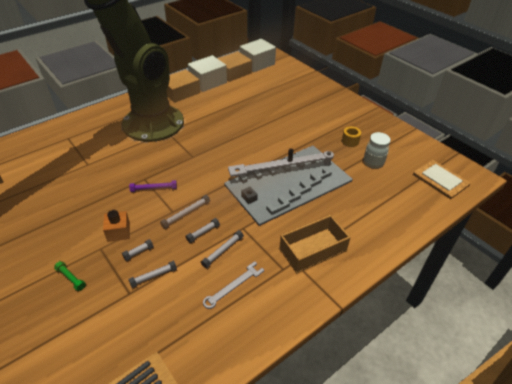

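View pics/a_side.png

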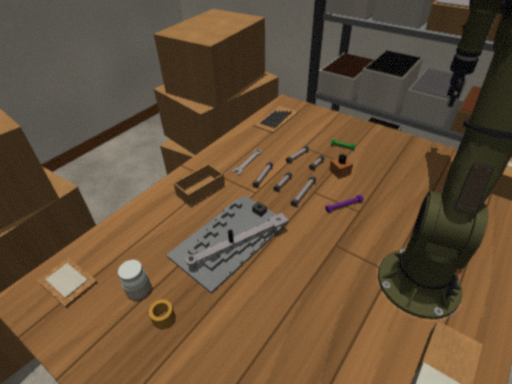

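View pics/a_wrist.png

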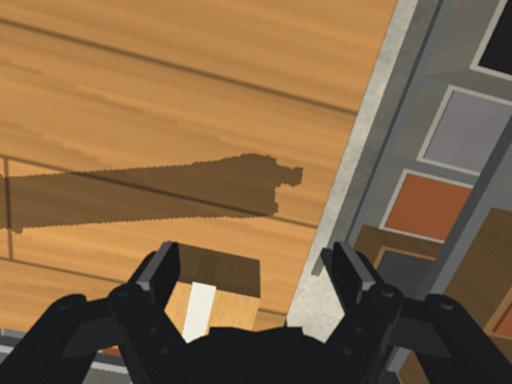

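```bash
cat > h.py <<'E'
from bench import bot
import cv2,numpy as np
def ray(cam,u,v,z):
    p=bot.camera_params(cam) if isinstance(cam,str) else cam
    d=np.array(p["orientation"])@np.linalg.inv(p["mtx"])@np.array([u,v,1.0])
    o=np.array(p["xyz"]); return o+d*(z-o[2])/d[2]
def proj(cam,X):
    p=bot.camera_params(cam) if isinstance(cam,str) else cam
    c=np.array(p["orientation"]).T@(np.array(X)-np.array(p["xyz"])); c=np.array(p["mtx"])@c; return c[:2]/c[2]
E
python3 - <<'E'
from h import *
for cam in ["scene","side"]:
    bot.capture(cam)
    for t in ["tray","bar_pivot","bar_grip","bar_eye","lug_hole","pocket1","pocket5","stud1","stud2","stud3","stud4","stud5","pin","pin_stand","carton","wrench","bushing","jar"]:
        print(cam,t,[(np.round(r["centre"],3).tolist(),round(r["p"],2)) for r in bot.landmark_of(t,cam)[:4]])
print(bot.state()["time_s"])
E
```

```text
scene tray [([0.539, 0.185, -0.0], 0.92)]
scene bar_pivot [([0.556, 0.336, 0.05], 0.97)]
scene bar_grip [([0.505, 0.218, 0.079], 0.97)]
scene bar_eye [([0.433, 0.066, 0.054], 0.83)]
scene lug_hole [([0.526, 0.044, 0.039], 0.83), ([0.503, 0.218, 0.081], 0.35), ([0.778, 0.066, 0.003], 0.25)]
scene pocket1 [([0.531, 0.084, 0.026], 0.87), ([0.55, 0.276, 0.023], 0.85), ([0.535, 0.137, 0.023], 0.8), ([0.54, 0.186, 0.022], 0.73)]
scene pocket5 [([0.531, 0.084, 0.026], 0.87), ([0.55, 0.276, 0.023], 0.85), ([0.535, 0.137, 0.023], 0.8), ([0.54, 0.186, 0.022], 0.73)]
scene stud1 [([0.592, -0.321, 0.012], 0.9), ([0.47, -0.49, 0.01], 0.86), ([0.458, -0.141, 0.013], 0.75), ([0.637, -0.129, 0.014], 0.73)]
scene stud2 [([0.592, -0.321, 0.012], 0.9), ([0.47, -0.49, 0.01], 0.86), ([0.458, -0.141, 0.013], 0.75), ([0.637, -0.129, 0.014], 0.73)]
scene stud3 [([0.592, -0.321, 0.012], 0.9), ([0.47, -0.49, 0.01], 0.86), ([0.458, -0.141, 0.013], 0.75), ([0.637, -0.129, 0.014], 0.73)]
scene stud4 [([0.592, -0.321, 0.012], 0.9), ([0.47, -0.49, 0.01], 0.86), ([0.458, -0.141, 0.013], 0.75), ([0.637, -0.129, 0.01
[... 1444 characters left out ...]
), ([0.549, -0.142, 0.01], 0.64), ([0.635, -0.129, 0.01], 0.56)]
side stud4 [([0.31, -0.168, 0.015], 0.79), ([0.469, -0.49, 0.014], 0.67), ([0.549, -0.142, 0.01], 0.64), ([0.635, -0.129, 0.01], 0.56)]
side stud5 [([0.31, -0.168, 0.015], 0.79), ([0.469, -0.49, 0.014], 0.67), ([0.549, -0.142, 0.01], 0.64), ([0.635, -0.129, 0.01], 0.56)]
side pin [([0.401, -0.327, 0.047], 0.61), ([0.53, 0.086, 0.023], 0.61), ([0.545, 0.228, 0.029], 0.38)]
side pin_stand [([0.399, -0.327, -0.004], 0.61), ([0.551, 0.338, 0.048], 0.41)]
side carton [([0.776, 0.06, -0.001], 0.74)]
side wrench [([0.738, -0.174, -0.002], 0.52)]
side bushing [([0.507, 0.496, 0.004], 0.86)]
side jar [([0.634, 0.472, 0.004], 0.68)]
2.05
```

Run:
```python
import cv2
for n,(a,b,c,d) in {"scene":(140,310,30,370),"side":(100,300,160,420)}.items():
    im=cv2.imread(f"pics/a_{n}.png")[a:b,c:d]; s=min(800/(d-c),600/(b-a)); print(n,s)
    cv2.imwrite(f"pics/b_{n}.png",cv2.resize(im,None,fx=s,fy=s,interpolation=cv2.INTER_CUBIC))
```

```text
scene 2.3529411764705883
side 3.0
```

```bash
cat >> h.py <<'E'
def studs(cam):
    im=bot.capture(cam); P=bot.camera_params(cam); out=[]
    for r in bot.silhouettes("stud3",cam):
        m=r["mask"].astype(np.uint8)
        if m.sum()<20: continue
        v,u=np.nonzero(m)
        # project mask pixels to plane z=0.012 and PCA
        X=np.array([ray(P,a,b,0.012)[:2] for a,b in zip(u,v)])
        c,(w,h),ang=cv2.minAreaRect((X*1000).astype(np.float32)); 
        box=cv2.boxPoints((c,(w,h),ang)); e=[box[1]-box[0],box[2]-box[1]]
        l=max(e,key=np.linalg.norm); L=np.linalg.norm(l); a=np.degrees(np.arctan2(l[1],l[0]))%180
        col=im[m>0].mean(0)
        out.append(dict(p=r["p"],c=np.array(c)/1000,L=L,w=min(w,h),a=a,col=col.round()))
    return out
E
python3 - <<'E'
from h import *
for cam in ["scene","side"]:
    for s in studs(cam): print(cam,round(s["p"],2),s["c"].round(3),"L%.0f w%.0f a%.0f"%(s["L"],s["w"],s["a"]),s["col"])
E
```

```text
scene 0.84 [ 0.544 -0.137] L102 w27 a90 [111. 104.  96.]
scene 0.82 [ 0.631 -0.131] L152 w28 a101 [118. 108.  98.]
scene 0.76 [ 0.455 -0.139] L163 w27 a95 [128. 109.  94.]
scene 0.69 [ 0.499 -0.314] L84 w35 a88 [105.  95.  85.]
scene 0.67 [ 0.304 -0.164] L144 w37 a59 [103.  53.  97.]
scene 0.66 [ 0.468 -0.489] L118 w25 a12 [ 42. 101.  31.]
scene 0.6 [ 0.591 -0.319] L122 w30 a81 [119. 112. 104.]
scene 0.55 [0.519 0.2  ] L388 w266 a84 [120. 118. 111.]
side 0.69 [ 0.306 -0.16 ] L150 w29 a60 [74. 35. 83.]
side 0.64 [ 0.467 -0.483] L97 w38 a13 [41. 81. 36.]
side 0.5 [ 0.591 -0.314] L135 w30 a82 [89. 79. 74.]
side 0.5 [ 0.728 -0.165] L177 w37 a95 [129. 116. 109.]
side 0.49 [ 0.455 -0.136] L179 w26 a94 [94. 86. 81.]
side 0.42 [ 0.63  -0.128] L156 w22 a100 [94. 86. 82.]
side 0.41 [ 0.543 -0.135] L119 w27 a91 [86. 76. 69.]
side 0.4 [ 0.499 -0.31 ] L108 w29 a89 [77. 68. 61.]
side 0.26 [0.515 0.494] L83 w60 a156 [107.  79.  33.]
```

View pics/b_scene.png

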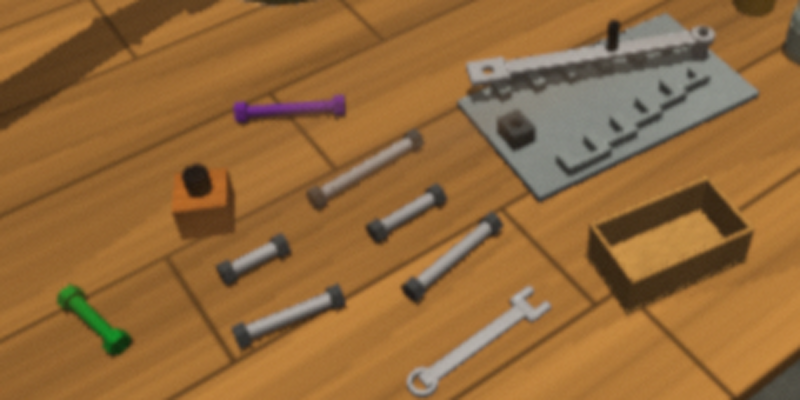

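View pics/b_side.png

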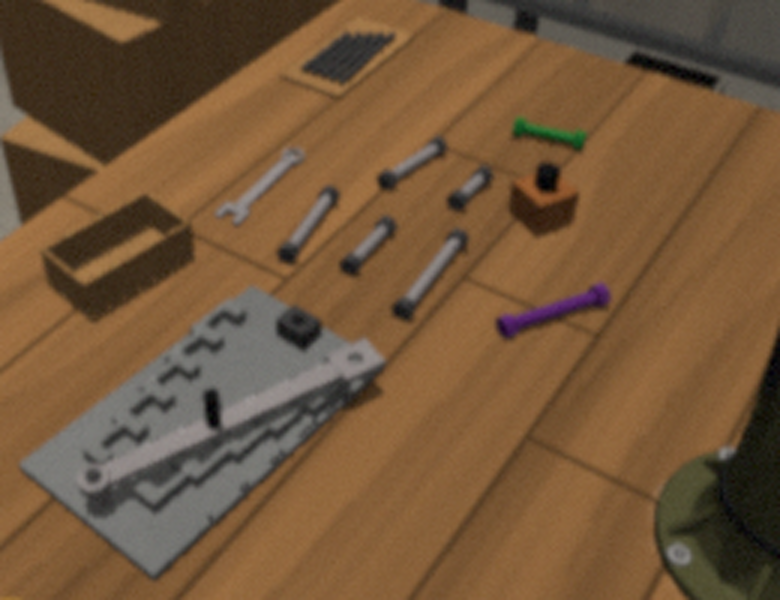

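```bash
cat >> h.py <<'E'
from scipy.spatial.transform import Rotation as Ro
def Rdown(yaw):
    c,s=np.cos(np.radians(yaw)),np.sin(np.radians(yaw))
    return np.array([[c,s,0],[s,-c,0],[0,0,-1.0]])
def rel(p0,R0,p1,R1):
    d=R0.T@(np.array(p1)-p0)/0.1; w=Ro.from_matrix(R0.T@R1).as_rotvec(degrees=True)/30
    return d,w
def plan(wps,start=None):
    """wps: list of (x,y,z,yaw), printed as calls"""
    if start is None:
        s=bot.state(); p=np.array(s["eef_pos"]); R=np.array(s["tool_rot"])
    else: p=np.array(start[:3]);R=Rdown(start[3])
    for (x,y,z,yaw) in wps:
        R1=Rdown(yaw); tgt=np.array([x,y,z])
        for k in range(20):
            d,w=rel(p,R,tgt,R1)
            f=max(1,np.abs(d).max()/0.98,np.abs(w).max()/0.98)
            dd,ww=d/f,w/f
            n=max(np.ceil(np.linalg.norm(dd)*100/60),np.ceil(np.linalg.norm(ww)*30/10.5))
            print(f"{'->' if f==1 else '  '} [{','.join('%.3f'%q for q in [*dd,*ww])}] rows>={int(n)}")
            if f==1: p=tgt;R=R1;break
            p=p+R@dd*0.1; R=R@Ro.from_rotvec(ww*30,degrees=True).as_matrix()
def st():
    s=bot.state(); R=s["tool_rot"]
    print("t%.1f"%s["time_s"],"tcp",np.round(s["eef_pos"],4),"yaw %.1f"%np.degrees(np.arctan2(R[1,0],R[0,0])),"F",np.round(s["wrist_force"],1),"w %.4f"%s["grip_width"])
E
python3 - <<'E'
from h import *
print(bot.tip_reach); st()
plan([(0.48,-0.45,0.26,-40),(0.60,0,0.26,-25),(0.5035,0.2185,0.2,-23)])
E
```

```text
0.011
t2.2 tcp [ 0.1544 -0.6314  0.2423] yaw -76.3 F [ 0.1  0.6 -0.7] w 0.0854
   [-0.270,-0.980,-0.048,0.000,-0.000,-0.330] rows>=2
   [-0.094,-0.980,-0.047,0.000,-0.000,-0.319] rows>=2
   [0.070,-0.980,-0.047,0.000,-0.000,-0.319] rows>=2
-> [0.175,-0.723,-0.035,0.000,-0.000,-0.241] rows>=2
   [-0.458,-0.980,0.000,0.000,0.000,-0.116] rows>=2
   [-0.388,-0.980,0.000,0.000,0.000,-0.113] rows>=2
   [-0.322,-0.980,0.000,0.000,0.000,-0.111] rows>=2
   [-0.260,-0.980,0.000,0.000,0.000,-0.109] rows>=2
-> [-0.096,-0.466,0.000,0.000,0.000,-0.051] rows>=1
   [-0.980,-0.857,0.327,0.000,0.000,-0.036] rows>=3
-> [-0.804,-0.731,0.273,0.000,0.000,-0.030] rows>=2
```

Emit:
{"name": "arm_command", "arguments": {
  "series": [
    [-0.27, -0.98, -0.05, 0, 0, -0.33, 0],
    [-0.27, -0.98, -0.05, 0, 0, -0.33, 0]
  ]
}}

```text
time_s: 2.5
eef_pos: [0.246, -0.5804, 0.2476]
tool_rot: [[0.404, -0.915, 0.002], [-0.915, -0.404, 0.0], [0.0, -0.002, -1.0]]
wrist_force: [-0.3, -0.5, -0.1]
grip_width: 0.0855
```

Emit:
{"name": "arm_command", "arguments": {
  "series": [
    [-0.09, -0.98, -0.05, 0, 0, -0.32, 0],
    [-0.09, -0.98, -0.05, 0, 0, -0.32, 0]
  ]
}}

```text
time_s: 2.75
eef_pos: [0.333, -0.532, 0.2528]
tool_rot: [[0.553, -0.833, 0.002], [-0.833, -0.553, 0.0], [0.001, -0.002, -1.0]]
wrist_force: [0.3, 0.1, 0.5]
grip_width: 0.0853
```

Emit:
{"name": "arm_command", "arguments": {
  "series": [
    [0.07, -0.98, -0.05, 0, 0, -0.32, 0],
    [0.07, -0.98, -0.05, 0, 0, -0.32, 0]
  ]
}}

```text
time_s: 3.0
eef_pos: [0.4186, -0.4838, 0.2578]
tool_rot: [[0.684, -0.73, 0.002], [-0.73, -0.684, 0.001], [0.001, -0.002, -1.0]]
wrist_force: [0.4, -0.7, 1.1]
grip_width: 0.0853
```

Emit:
{"name": "arm_command", "arguments": {
  "series": [
    [0.18, -0.72, -0.03, 0, 0, -0.24, 0],
    [0.18, -0.72, -0.03, 0, 0, -0.24, 0]
  ]
}}

```text
time_s: 3.25
eef_pos: [0.4853, -0.4459, 0.2605]
tool_rot: [[0.772, -0.635, 0.003], [-0.635, -0.772, 0.002], [0.001, -0.004, -1.0]]
wrist_force: [0.1, 0.1, 1.1]
grip_width: 0.0851
```

Emit:
{"name": "arm_command", "arguments": {
  "series": [
    [-0.46, -0.98, 0, 0, 0, -0.12, 0],
    [-0.46, -0.98, 0, 0, 0, -0.12, 0]
  ]
}}

```text
time_s: 3.5
eef_pos: [0.5082, -0.3442, 0.2602]
tool_rot: [[0.805, -0.593, 0.0], [-0.593, -0.805, 0.001], [-0.0, -0.001, -1.0]]
wrist_force: [0.2, 0.6, 0.7]
grip_width: 0.0854
```

Emit:
{"name": "arm_command", "arguments": {
  "series": [
    [-0.39, -0.98, 0, 0, 0, -0.11, 0],
    [-0.39, -0.98, 0, 0, 0, -0.11, 0]
  ]
}}

```text
time_s: 3.75
eef_pos: [0.5349, -0.2414, 0.2606]
tool_rot: [[0.839, -0.544, 0.001], [-0.544, -0.839, -0.0], [0.0, -0.0, -1.0]]
wrist_force: [0.5, -0.4, -0.3]
grip_width: 0.0853
```

Emit:
{"name": "arm_command", "arguments": {
  "series": [
    [-0.32, -0.98, 0, 0, 0, -0.11, 0],
    [-0.32, -0.98, 0, 0, 0, -0.11, 0]
  ]
}}

```text
time_s: 4.0
eef_pos: [0.5615, -0.1417, 0.2607]
tool_rot: [[0.869, -0.495, 0.001], [-0.495, -0.869, 0.0], [0.001, -0.0, -1.0]]
wrist_force: [0.1, -0.4, 0.7]
grip_width: 0.0852
```

Emit:
{"name": "arm_command", "arguments": {
  "series": [
    [-0.26, -0.98, 0, 0, 0, -0.11, 0],
    [-0.26, -0.98, 0, 0, 0, -0.11, 0]
  ]
}}

```text
time_s: 4.25
eef_pos: [0.5875, -0.0436, 0.2606]
tool_rot: [[0.896, -0.444, 0.001], [-0.444, -0.896, 0.0], [0.0, -0.001, -1.0]]
wrist_force: [0.8, -0.2, -0.5]
grip_width: 0.0855
```

Run:
```python
from h import *
st()
im=bot.capture("wrist"); cv2.imwrite("pics/c_wrist.png",im[:,:,::-1]); 
for t in ["bar_pivot","bar_grip","bar_eye","lug_hole","pocket1","tray"]:
        print(t,[(np.round(r["centre"],3).tolist(),round(r["p"],2)) for r in bot.landmark_of(t,"wrist")[:5]])
plan([(0.5035,0.2185,0.2,-23),(0.5035,0.2185,0.08,-23)])
```

```text
t4.2 tcp [ 0.5875 -0.0436  0.2606] yaw -26.3 F [ 0.8 -0.2 -0.5] w 0.0855
bar_pivot []
bar_grip []
bar_eye [([0.439, 0.058, 0.047], 0.79)]
lug_hole [([0.525, 0.034, 0.038], 0.61), ([0.547, -0.14, 0.009], 0.26)]
pocket1 [([0.534, 0.135, 0.027], 0.93), ([0.539, 0.185, 0.026], 0.87), ([0.53, 0.089, 0.025], 0.87)]
tray [([0.54, 0.185, 0.0], 0.97)]
   [-0.946,-0.980,0.291,0.001,-0.000,-0.059] rows>=3
   [-0.889,-0.980,0.283,0.001,-0.000,-0.058] rows>=3
-> [-0.076,-0.089,0.025,0.000,-0.000,-0.005] rows>=1
   [0.000,0.000,0.980,0.000,0.000,0.000] rows>=2
-> [0.000,0.000,0.220,0.000,0.000,0.000] rows>=1
```

View pics/c_wrist.png

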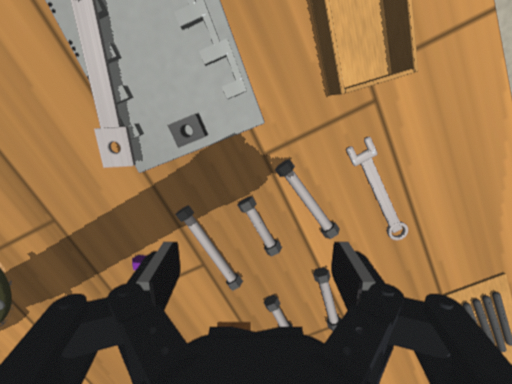

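Run:
```python
from h import *
print("lug",ray("wrist",188,130,0.038).round(4),"eye",ray("wrist",114,147,0.05).round(4))
```

```text
lug [0.5298 0.0325 0.038 ] eye [0.4363 0.0567 0.05  ]
```

Emit:
{"name": "arm_command", "arguments": {
  "series": [
    [-0.95, -0.98, 0.29, 0, 0, -0.06, 0.4],
    [-0.95, -0.98, 0.29, 0, 0, -0.06, 0.4],
    [-0.95, -0.98, 0.29, 0, 0, -0.06, 0.4]
  ]
}}

```text
time_s: 4.97
eef_pos: [0.544, 0.087, 0.2309]
tool_rot: [[0.911, -0.413, -0.001], [-0.413, -0.911, 0.001], [-0.001, -0.0, -1.0]]
wrist_force: [-0.6, -0.1, -0.1]
grip_width: 0.0512
```

Emit:
{"name": "arm_command", "arguments": {
  "series": [
    [-0.89, -0.9, 0.18, 0, 0, -0.06, 0.4],
    [-0.89, -0.9, 0.18, 0, 0, -0.06, 0.4],
    [-0.89, -0.9, 0.18, 0, 0, -0.06, 0.4]
  ]
}}

```text
time_s: 5.35
eef_pos: [0.5004, 0.2064, 0.2132]
tool_rot: [[0.924, -0.382, -0.001], [-0.382, -0.924, 0.001], [-0.001, -0.001, -1.0]]
wrist_force: [1.0, -0.3, -0.0]
grip_width: 0.0511
```

Run:
```python
from h import *
st()
im=bot.capture("wrist"); cv2.imwrite("pics/d_wrist.png",im[:,:,::-1]); 
for t in ["bar_pivot","bar_grip","bar_eye","lug_hole","pocket1","tray"]:
        print(t,[(np.round(r["centre"],3).tolist(),round(r["p"],2)) for r in bot.landmark_of(t,"wrist")[:5]])
print(proj("wrist",(0.5035,0.2185,0.095)), proj("wrist",(0.554,0.3365,0.05)))
```

```text
t5.3 tcp [0.5004 0.2064 0.2132] yaw -22.5 F [ 1.  -0.3 -0. ] w 0.0511
bar_pivot [([0.551, 0.336, 0.05], 0.62), ([0.549, -0.141, 0.01], 0.51)]
bar_grip [([0.507, 0.22, 0.077], 0.71), ([0.739, -0.176, 0.001], 0.51)]
bar_eye [([0.438, 0.056, 0.047], 0.58)]
lug_hole []
pocket1 [([0.533, 0.136, 0.025], 0.98), ([0.532, 0.088, 0.022], 0.91), ([0.544, 0.233, 0.026], 0.88), ([0.546, 0.283, 0.025], 0.73), ([0.536, 0.186, 0.025], 0.71)]
tray [([0.538, 0.186, -0.002], 0.75)]
[247.49536913 172.55778257] [247.71482291  34.4444632 ]
```

View pics/d_wrist.png

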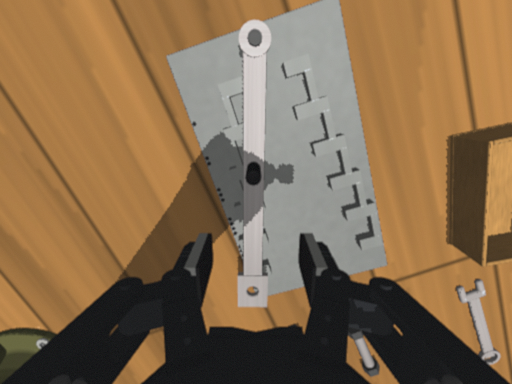

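Run:
```python
from h import *
P=ray("wrist",255,38,.05);G=ray("wrist",254,168,.095);E=ray("wrist",253,291,.05)
print(P.round(4),G.round(4),E.round(4),np.linalg.norm(P-E)); 
g=P+(E-P)*130/300; print(g.round(4)); d=E-P; print("theta",np.degrees(np.arctan2(-d[0],-d[1])))
A=np.array([[0.533,0.136],[0.532,0.088],[0.544,0.233],[0.546,0.283],[0.536,0.186],[0.534,0.135],[0.539,0.185],[0.53,0.089],[.531,.084],[.55,.276],[.535,.137],[.54,.186],[.544,.231],[.551,.281],[.54,.185]])
k=np.polyfit(A[:,1],A[:,0],1); print(np.degrees(np.arctan(k[0])), np.polyval(k,0.185))
plan([(0.5045,0.2185,0.12,-24),(0.5045,0.2185,0.08,-24)])
```

```text
[0.5594 0.3308 0.05  ] [0.5111 0.2202 0.095 ] [0.4386 0.0548 0.05  ] 0.3012776696450705
[0.507  0.2112 0.05  ]
theta 23.631441858615958
5.426112344041357 0.5393799506789076
-> [-0.062,-0.169,0.933,0.001,-0.001,0.031] rows>=2
-> [0.000,0.000,0.400,0.000,0.000,0.000] rows>=1
```

```bash
cat >> h.py <<'E'
import pickle
def snap(name,cam="wrist"):
    P=bot.camera_params(cam); im=bot.capture(cam); P2=bot.camera_params(cam)
    print("cam drift mm",np.round((np.array(P2["xyz"])-np.array(P["xyz"]))*1000,2))
    cv2.imwrite(f"pics/{name}.png",im[:,:,::-1]); pickle.dump(P,open(f"pics/{name}.pkl","wb")); return P
def load(name): return pickle.load(open(f"pics/{name}.pkl","rb"))
E
python3 - <<'E'
from h import *
st(); P=snap("e_wrist"); st()
im=cv2.imread("pics/e_wrist.png"); cv2.imwrite("pics/e2.png",cv2.resize(im[0:330,150:390],None,fx=1.8,fy=1.8,interpolation=cv2.INTER_CUBIC))
E
```

```text
t5.7 tcp [0.5035 0.2006 0.2133] yaw -23.1 F [ 0.  -0.  -0.4] w 0.0515
cam drift mm [-0.24  0.39  0.01]
t5.8 tcp [0.5033 0.2009 0.2133] yaw -23.0 F [-0.5 -0.3  0.4] w 0.0512
```

View pics/e2.png

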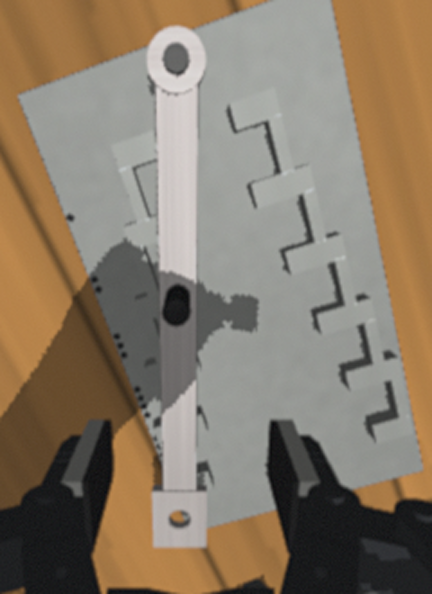

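Run:
```python
from h import *
C=load("e_wrist")
P=ray(C,247.8,32.2,.05);G=ray(C,248.3,173,.095);E=ray(C,250,287.8,.05)
print(P.round(4),G.round(4),E.round(4),np.linalg.norm(P-E)); 
g=P+(E-P)*130/300; print(g.round(4)); d=E-P; print("theta",np.degrees(np.arctan2(-d[0],-d[1])))
plan([(0.504,0.2175,0.12,-23.5),(0.504,0.2175,0.08,-23.5)])
```

```text
[0.5549 0.3382 0.05  ] [0.504  0.2178 0.095 ] [0.437  0.0612 0.05  ] 0.30111920792939834
[0.5038 0.2182 0.05  ]
theta 23.05037696601249
-> [-0.059,-0.155,0.933,0.000,-0.000,0.016] rows>=2
-> [0.000,0.000,0.400,0.000,0.000,0.000] rows>=1
```

Emit:
{"name": "arm_command", "arguments": {
  "series": [
    [-0.06, -0.155, 0.5, 0, 0, 0.016, 0.4],
    [-0.06, -0.155, 0.93, 0, 0, 0.016, 0.4],
    [-0.06, -0.155, 0.93, 0, 0, 0.016, 0.4]
  ]
}}

```text
time_s: 6.12
eef_pos: [0.5009, 0.2174, 0.1173]
tool_rot: [[0.918, -0.397, -0.007], [-0.397, -0.918, -0.002], [-0.005, 0.005, -1.0]]
wrist_force: [0.1, 0.4, -0.4]
grip_width: 0.0513
```

Emit:
{"name": "arm_command", "arguments": {
  "series": [
    [0, 0, 0.4, 0, 0, 0, 0.4],
    [0, 0, 0.4, 0, 0, 0, 0.71],
    [0, 0, 0.4, 0, 0, 0, 0.71],
    [0, 0, 0.4, 0, 0, 0, 0.71]
  ]
}}

```text
time_s: 6.62
eef_pos: [0.5044, 0.2196, 0.0824]
tool_rot: [[0.918, -0.396, 0.003], [-0.396, -0.918, 0.001], [0.003, -0.002, -1.0]]
wrist_force: [-0.2, 0.1, -0.2]
grip_width: 0.0249
```

Run:
```python
from h import *
st()
s=bot.state(); p=np.array(s["eef_pos"]);R=np.array(s["tool_rot"])
Pv=np.array([0.5545,0.3375])
def pose(th,z=0.08,r=0.13):
    t=np.radians(th); return [*(Pv+r*np.array([-np.sin(t),-np.cos(t)])),z],Rdown(-th)
# calls: list of thetas groups
cur=(p,R)
for grp in [(33,43,51),(61,71,79),(88,97,102,104)]:
    for th in grp:
        q,Rq=pose(th); d,w=rel(cur[0],cur[1],q,Rq); print(th,np.round([*d,*w],3).tolist())
    cur=(np.array(q),Rq)
```

```text
t6.6 tcp [0.5044 0.2196 0.0824] yaw -23.4 F [-0.2  0.1 -0.2] w 0.0249
33 [-0.225, 0.001, 0.024, -0.004, -0.005, 0.321]
43 [-0.445, -0.057, 0.023, -0.005, -0.004, 0.655]
51 [-0.611, -0.129, 0.023, -0.005, -0.004, 0.921]
61 [-0.226, -0.02, 0.0, 0.0, 0.0, 0.333]
71 [-0.445, -0.078, 0.0, 0.0, 0.0, 0.667]
79 [-0.61, -0.152, 0.0, 0.0, 0.0, 0.933]
88 [-0.203, -0.016, 0.0, 0.0, 0.0, 0.3]
97 [-0.402, -0.064, 0.0, 0.0, 0.0, 0.6]
102 [-0.508, -0.103, 0.0, 0.0, 0.0, 0.767]
104 [-0.549, -0.122, 0.0, 0.0, 0.0, 0.833]
```

Emit:
{"name": "arm_command", "arguments": {
  "series": [
    [-0.12, 0, 0.02, 0, 0, 0.16, 0.71],
    [-0.225, 0, 0.02, 0, 0, 0.32, 0.71],
    [-0.34, -0.03, 0.02, 0, 0, 0.49, 0.71],
    [-0.445, -0.057, 0.02, 0, 0, 0.655, 0.71],
    [-0.61, -0.13, 0.02, 0, 0, 0.92, 0.71],
    [-0.61, -0.13, 0.02, 0, 0, 0.92, 0.71]
  ]
}}

```text
time_s: 7.38
eef_pos: [0.452, 0.2566, 0.0796]
tool_rot: [[0.633, -0.774, 0.002], [-0.774, -0.633, 0.001], [0.001, -0.002, -1.0]]
wrist_force: [-0.2, 0.5, 0.2]
grip_width: 0.0245
```

Emit:
{"name": "arm_command", "arguments": {
  "series": [
    [-0.12, -0.005, 0, 0, 0, 0.17, 0.71],
    [-0.225, -0.02, 0, 0, 0, 0.333, 0.71],
    [-0.34, -0.045, 0, 0, 0, 0.5, 0.71],
    [-0.445, -0.078, 0, 0, 0, 0.667, 0.71],
    [-0.61, -0.15, 0, 0, 0, 0.933, 0.71],
    [-0.61, -0.15, 0, 0, 0, 0.933, 0.71],
    [-0.61, -0.15, 0, 0, 0, 0.933, 0.71]
  ]
}}

```text
time_s: 8.25
eef_pos: [0.426, 0.3116, 0.0786]
tool_rot: [[0.195, -0.981, 0.001], [-0.981, -0.195, 0.0], [0.0, -0.001, -1.0]]
wrist_force: [-0.2, 0.4, 1.0]
grip_width: 0.0248
```

Run:
```python
from h import *
st(); print(bot.state()["joint_positions"].round(0)); snap("f_scene","scene")
```

```text
t8.2 tcp [0.426  0.3116 0.0786] yaw -78.8 F [-0.2  0.4  1. ] w 0.0248
[  -5.   16.  -39.  110.   12.   58. -127.]
cam drift mm [0. 0. 0.]
```

View pics/f_scene.png

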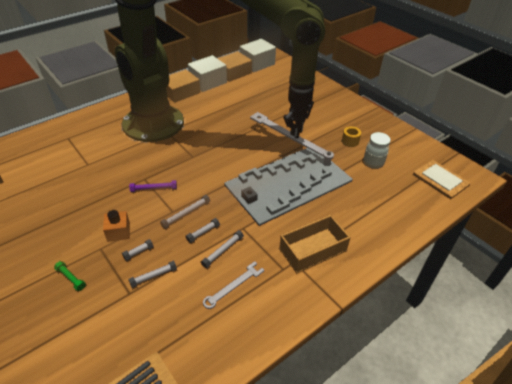

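Emit:
{"name": "arm_command", "arguments": {
  "series": [
    [-0.1, -0.005, 0, 0, 0, 0.12, 0.71],
    [-0.2, -0.016, 0, 0, 0, 0.24, 0.71],
    [-0.3, -0.04, 0, 0, 0, 0.36, 0.71],
    [-0.4, -0.065, 0, 0, 0, 0.42, 0.71],
    [-0.5, -0.1, 0, 0, 0, 0.45, 0.71],
    [-0.55, -0.12, 0, 0, 0, 0.45, 0.71],
    [-0.57, -0.12, 0, 0, 0, 0.45, 0.71],
    [-0.57, -0.12, 0, 0, 0, 0.45, 0.71]
  ]
}}

```text
time_s: 9.3
eef_pos: [0.4263, 0.3702, 0.0782]
tool_rot: [[-0.042, -0.999, 0.0], [-0.999, 0.042, 0.0], [-0.0, -0.0, -1.0]]
wrist_force: [0.2, -0.3, -0.1]
grip_width: 0.0244
```

Run:
```python
from h import *
st(); print(bot.state()["joint_positions"].round(0)); snap("g_scene","scene")
for t in ["bar_grip","bar_eye"]: print(t,[(np.round(r["centre"],3).tolist(),round(r["p"],2)) for r in bot.landmark_of(t,"scene")[:5]])
snap("g_side","side")
for t in ["bar_grip","bar_eye"]: print(t,[(np.round(r["centre"],3).tolist(),round(r["p"],2)) for r in bot.landmark_of(t,"side")[:5]])
```

```text
t9.3 tcp [0.4263 0.3702 0.0782] yaw -92.4 F [ 0.2 -0.3 -0.1] w 0.0244
[ -12.   20.  -37.  105.   14.   60. -147.]
cam drift mm [0. 0. 0.]
bar_grip [([0.431, 0.366, 0.081], 0.69)]
bar_eye [([0.264, 0.408, 0.053], 0.86), ([0.538, 0.184, -0.004], 0.56)]
cam drift mm [0. 0. 0.]
bar_grip [([0.427, 0.368, 0.075], 0.79), ([0.594, -0.319, 0.011], 0.67), ([0.534, 0.091, 0.021], 0.15)]
bar_eye []
```

View pics/g_side.png

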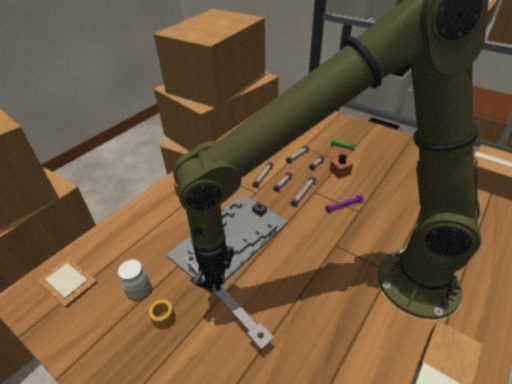

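Run:
```python
from h import *
plan([(0.43,0.37,0.17,-92)]); plan([(0.54,-0.02,0.22,-45),(0.502,-0.28,0.2,-2)],start=(0.4263,0.3702,0.17,-92))
```

```text
-> [-0.000,-0.038,-0.917,-0.000,-0.000,-0.014] rows>=2
   [0.980,-0.323,-0.127,0.000,0.000,-0.398] rows>=2
   [0.980,-0.108,-0.121,0.000,0.000,-0.380] rows>=2
   [0.980,0.087,-0.121,0.000,0.000,-0.379] rows>=2
   [0.980,0.290,-0.126,0.000,0.000,-0.394] rows>=2
-> [0.036,0.019,-0.005,0.000,0.000,-0.016] rows>=1
   [0.730,0.980,0.093,0.000,0.000,-0.667] rows>=3
   [0.294,0.980,0.078,0.000,0.000,-0.558] rows>=2
-> [-0.000,0.382,0.029,0.000,0.000,-0.209] rows>=1
```

Emit:
{"name": "arm_command", "arguments": {
  "series": [
    [0, 0, -0.6, 0, 0, 0, 0.5],
    [0, 0, -0.95, 0, 0, 0, 0.2],
    [0, 0, -0.95, 0, 0, 0, 0]
  ]
}}

```text
time_s: 9.98
eef_pos: [0.4277, 0.3718, 0.1767]
tool_rot: [[-0.042, -0.999, 0.005], [-0.999, 0.042, 0.004], [-0.004, -0.005, -1.0]]
wrist_force: [-0.6, 0.9, -0.1]
grip_width: 0.0769
```

Emit:
{"name": "arm_command", "arguments": {
  "series": [
    [0.98, -0.32, -0.12, 0, 0, -0.4, 0],
    [0.98, -0.32, -0.12, 0, 0, -0.4, 0]
  ]
}}

```text
time_s: 10.22
eef_pos: [0.4536, 0.2695, 0.1841]
tool_rot: [[0.17, -0.985, -0.002], [-0.985, -0.17, -0.001], [0.001, 0.002, -1.0]]
wrist_force: [0.4, -1.2, -0.1]
grip_width: 0.0854
```

Emit:
{"name": "arm_command", "arguments": {
  "series": [
    [0.98, -0.11, -0.12, 0, 0, -0.4, 0],
    [0.98, -0.11, -0.12, 0, 0, -0.4, 0]
  ]
}}

```text
time_s: 10.48
eef_pos: [0.481, 0.1737, 0.1963]
tool_rot: [[0.369, -0.929, -0.001], [-0.929, -0.369, -0.001], [0.0, 0.002, -1.0]]
wrist_force: [-0.2, 0.2, 0.1]
grip_width: 0.0858
```

Emit:
{"name": "arm_command", "arguments": {
  "series": [
    [0.98, 0.09, -0.12, 0, 0, -0.4, 0],
    [0.98, 0.09, -0.12, 0, 0, -0.4, 0]
  ]
}}

```text
time_s: 10.72
eef_pos: [0.5086, 0.0791, 0.2083]
tool_rot: [[0.554, -0.833, -0.001], [-0.833, -0.554, -0.001], [-0.0, 0.002, -1.0]]
wrist_force: [0.8, 0.0, 0.2]
grip_width: 0.0858
```

Emit:
{"name": "arm_command", "arguments": {
  "series": [
    [0.98, 0.3, 0, 0, 0, -0.4, 0],
    [0.98, 0.3, 0, 0, 0, -0.4, 0]
  ]
}}

```text
time_s: 10.98
eef_pos: [0.5377, -0.0193, 0.2081]
tool_rot: [[0.715, -0.7, -0.002], [-0.7, -0.715, -0.001], [-0.001, 0.002, -1.0]]
wrist_force: [0.4, 0.1, -0.6]
grip_width: 0.0854
```

Emit:
{"name": "arm_command", "arguments": {
  "series": [
    [0.73, 0.98, 0.1, 0, 0, -0.67, 0],
    [0.73, 0.98, 0.1, 0, 0, -0.67, 0],
    [0.73, 0.98, 0.1, 0, 0, -0.67, 0]
  ]
}}

```text
time_s: 11.35
eef_pos: [0.5193, -0.1429, 0.1973]
tool_rot: [[0.908, -0.418, -0.004], [-0.418, -0.908, -0.001], [-0.003, 0.002, -1.0]]
wrist_force: [-0.0, 1.4, 0.1]
grip_width: 0.0855
```

Run:
```python
from h import *
st()
plan([(0.502,-0.28,0.2,-2)])
```

```text
t11.3 tcp [ 0.5193 -0.1429  0.1973] yaw -24.7 F [-0.   1.4  0.1] w 0.0855
   [0.310,0.980,-0.019,0.003,0.005,-0.563] rows>=2
-> [0.004,0.354,-0.007,0.001,0.002,-0.194] rows>=1
```

Emit:
{"name": "arm_command", "arguments": {
  "series": [
    [0.31, 0.98, 0, 0, 0, -0.56, 0],
    [0.31, 0.98, 0, 0, 0, -0.56, 0]
  ]
}}

```text
time_s: 11.6
eef_pos: [0.5089, -0.2404, 0.1984]
tool_rot: [[0.992, -0.127, -0.001], [-0.127, -0.992, 0.0], [-0.001, -0.0, -1.0]]
wrist_force: [0.7, -0.4, -0.5]
grip_width: 0.0854
```

Emit:
{"name": "arm_command", "arguments": {
  "series": [
    [0, 0.36, 0, 0, 0, -0.2, 0],
    [0, 0.36, 0, 0, 0, -0.2, 0],
    [0, 0.36, 0, 0, 0, -0.2, 0],
    [0, 0.36, 0, 0, 0, -0.2, 0],
    [0, 0.36, 0, 0, 0, -0.2, 0]
  ]
}}

```text
time_s: 12.22
eef_pos: [0.5051, -0.274, 0.1993]
tool_rot: [[1.0, -0.025, 0.0], [-0.025, -1.0, 0.0], [0.0, -0.0, -1.0]]
wrist_force: [0.4, -0.2, 1.0]
grip_width: 0.0855
```

```bash
cat >> h.py <<'E'
def wstuds(name,cam="wrist"):
    """snap, and for each silhouette stud fit centre at z=0.012"""
    P=snap(name,cam); im=cv2.imread(f"pics/{name}.png"); res=[]
    ov=im.copy()
    for r in bot.silhouettes("stud3",cam):
        m=r["mask"].astype(np.uint8)
        if m.sum()<40: continue
        v,u=np.nonzero(m)
        X=np.array([ray(P,a,b,0.012)[:2] for a,b in zip(u,v)])
        c,(w,h),ang=cv2.minAreaRect((X*1000).astype(np.float32))
        box=cv2.boxPoints((c,(w,h),ang)); e=[box[1]-box[0],box[2]-box[1]]
        l=max(e,key=np.linalg.norm); a=np.degrees(np.arctan2(l[1],l[0]))%180
        print("p%.2f"%r["p"],np.round(np.array(c)/1000,4),"L%.0f w%.0f a%.1f"%(np.linalg.norm(l),min(w,h),a),"px",u.mean().round(),v.mean().round())
        ov[m>0,2]=255
    cv2.imwrite(f"pics/{name}_ov.png",ov)
    return P
def lms(things,cam="wrist",n=6):
    for t in things: print(t,[(np.round(r["centre"],4).tolist(),round(r["p"],2)) for r in bot.landmark_of(t,cam)[:n]])
E
python3 - <<'E'
from h import *
st(); wstuds("h"); lms(["stud3"],n=8)
E
```

```text
t12.2 tcp [ 0.5051 -0.274   0.1993] yaw -1.4 F [ 0.4 -0.2  1. ] w 0.0855
cam drift mm [-0.06 -0.29  0.03]
p0.90 [ 0.6395 -0.1487] L110 w27 a97.6 px 373.0 56.0
p0.86 [ 0.3071 -0.1667] L146 w29 a58.9 px 78.0 77.0
p0.75 [ 0.469  -0.4917] L108 w35 a12.9 px 236.0 312.0
p0.72 [ 0.4619 -0.1567] L131 w28 a91.0 px 210.0 67.0
p0.66 [ 0.5004 -0.3177] L89 w28 a89.1 px 252.0 202.0
p0.61 [ 0.5488 -0.1415] L97 w27 a92.4 px 292.0 48.0
p0.57 [ 0.5929 -0.3224] L129 w28 a81.2 px 324.0 203.0
stud3 [([0.4989, -0.3094, 0.0105], 0.96), ([0.5931, -0.3178, 0.0122], 0.76), ([0.4673, -0.4855, 0.0105], 0.75), ([0.306, -0.1632, 0.0106], 0.67), ([0.4587, -0.1407, 0.0136], 0.65), ([0.633, -0.1331, 0.0145], 0.63), ([0.5469, -0.143, 0.0118], 0.6)]
```

View pics/h_ov.png

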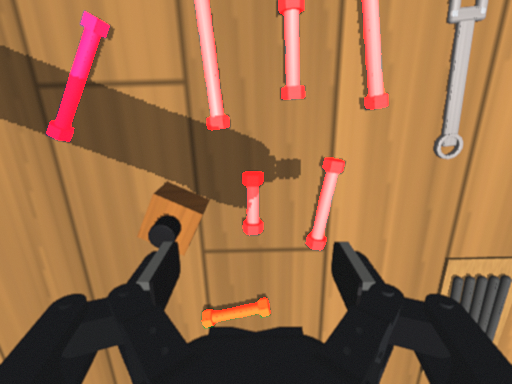

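```bash
cat >> h.py <<'E'
from scipy.optimize import minimize
def stud_pts(x,y,a,L,zc):
    t=np.radians(a); d=np.array([np.cos(t),np.sin(t),0]); n=np.array([-np.sin(t),np.cos(t),0]); k=np.array([0,0,1.0]); c=np.array([x,y,zc])
    parts=[]
    for s0,s1,r,N in [(-L/2,-L/2+.014,.0139,6),(L/2-.014,L/2,.0139,6),(-L/2+.014,L/2-.014,.008,16)]:
        th=np.arange(N)/N*2*np.pi   # hex: flats on bench -> corners at 0,60..
        ring=np.outer(np.cos(th),n)+np.outer(np.sin(th),k)
        parts.append(np.vstack([c+d*s0+r*ring,c+d*s1+r*ring]))
    return parts
def render(P,x,y,a,L,zc,sc,off,shape):
    M=np.zeros(shape,np.uint8)
    R=np.array(P["orientation"]);K=np.array(P["mtx"]);o=np.array(P["xyz"])
    for X in stud_pts(x,y,a,L,zc):
        q=(K@(R.T@(X-o).T)).T; q=q[:,:2]/q[:,2:]
        h=cv2.convexHull((((q+0.5-off)*sc)).astype(np.float32)).round().astype(np.int32)
        cv2.fillConvexPoly(M,h,1)
    return M
def fit_stud(P,m,x,y,a,L,zc=0.012):
    v,u=np.nonzero(m); off=np.array([u.min()-8,v.min()-8]); w=u.max()-u.min()+17; h=v.max()-v.min()+17; sc=4
    mm=np.zeros((h,w),np.uint8); vv=v-off[1];uu=u-off[0]; mm[vv,uu]=1
    big=cv2.resize(mm,None,fx=sc,fy=sc,interpolation=cv2.INTER_NEAREST)
    def f(q):
        r=render(P,x+q[0]/1000,y+q[1]/1000,a+q[2],L,zc,sc,off,big.shape)
        return 1-(r&big).sum()/max(1,(r|big).sum())
    b=minimize(f,[0,0,0],method="Nelder-Mead",options=dict(initial_simplex=[[0,0,0],[5,0,0],[0,5,0],[0,0,5]],xatol=.05,fatol=1e-4))
    return x+b.x[0]/1000,y+b.x[1]/1000,a+b.x[2],1-b.fun
def fits(cam,P,targets,zc=0.012):
    """targets: list of (L,x,y,a) using newest picture of cam"""
    ms=bot.silhouettes("stud3",cam)
    for L,x,y,a in targets:
        best=None
        for r in ms:
            m=r["mask"]; v,u=np.nonzero(m)
            if len(v)<40: continue
            c=ray(P,u.mean(),v.mean(),zc)[:2]
            dd=np.hypot(c[0]-x,c[1]-y)
            if best is None or dd<best[0]: best=(dd,m)
        if best is None or best[0]>0.06: print("none for",L); continue
        q=fit_stud(P,best[1],x,y,a,L/1000,zc)
        print("stud L%d: x %.4f y %.4f a %.1f IoU %.3f"%(L,*q))
E
python3 - <<'E'
from h import *
fits("wrist",load("h"),[(80,.5,-.316,89),(120,.593,-.32,81),(100,.548,-.141,92)])
fits("wrist",load("h"),[(100,.5,-.316,89),(100,.593,-.32,81),(80,.548,-.141,92)])
P=snap("h_scene","scene")
fits("scene",P,[(80,.5,-.316,89),(120,.593,-.32,81),(100,.548,-.141,92),(140,.633,-.131,100),(160,.457,-.14,95)])
P=snap("h_side","side")
fits("side",P,[(80,.5,-.316,89),(120,.593,-.32,81),(100,.548,-.141,92),(140,.633,-.131,100),(160,.457,-.14,95)])
E
```

```text
stud L80: x 0.5006 y -0.3151 a 88.4 IoU 0.944
stud L120: x 0.5931 y -0.3198 a 81.0 IoU 0.946
stud L100: x 0.5484 y -0.1401 a 92.4 IoU 0.866
stud L100: x 0.5006 y -0.3046 a 88.7 IoU 0.738
stud L100: x 0.5946 y -0.3101 a 80.4 IoU 0.729
stud L80: x 0.5484 y -0.1376 a 92.1 IoU 0.710
cam drift mm [0. 0. 0.]
stud L80: x 0.4975 y -0.3133 a 88.9 IoU 0.849
stud L120: x 0.5903 y -0.3192 a 80.8 IoU 0.837
stud L100: x 0.5452 y -0.1393 a 92.4 IoU 0.848
stud L140: x 0.6305 y -0.1326 a 100.5 IoU 0.819
stud L160: x 0.4545 y -0.1388 a 93.8 IoU 0.891
cam drift mm [0. 0. 0.]
stud L80: x 0.4969 y -0.3077 a 91.4 IoU 0.876
stud L120: x 0.5906 y -0.3158 a 81.4 IoU 0.790
none for 100
stud L140: x 0.6324 y -0.1298 a 102.0 IoU 0.691
stud L160: x 0.4555 y -0.1386 a 94.2 IoU 0.787
```

Run:
```python
from h import *
st(); plan([(0.5004,-0.315,0.112,-1.5),(0.5004,-0.315,0.014,-1.5)])
```

```text
t12.7 tcp [ 0.5047 -0.2753  0.1993] yaw -1.5 F [-0.1 -0.1 -0.3] w 0.0854
-> [-0.032,0.398,0.873,0.000,0.000,-0.001] rows>=2
-> [0.000,0.000,0.980,0.000,0.000,0.000] rows>=2
```

Emit:
{"name": "arm_command", "arguments": {
  "series": [
    [-0.032, 0.4, 0.5, 0, 0, 0, 0.4],
    [-0.032, 0.4, 0.87, 0, 0, 0, 0.4],
    [-0.032, 0.4, 0.87, 0, 0, 0, 0.4],
    [-0.032, 0.4, 0.87, 0, 0, 0, 0.4],
    [-0.032, 0.4, 0.87, 0, 0, 0, 0.4]
  ]
}}

```text
time_s: 13.3
eef_pos: [0.502, -0.3153, 0.1147]
tool_rot: [[1.0, -0.026, 0.003], [-0.026, -1.0, -0.002], [0.003, 0.002, -1.0]]
wrist_force: [0.7, 0.3, 1.6]
grip_width: 0.0509
```

Run:
```python
from h import *
st(); P=snap("i"); fits("wrist",P,[(80,.5,-.315,89)]); st();plan([(0.5004,-0.315,0.014,-1.5)])
```

```text
t13.3 tcp [ 0.502  -0.3153  0.1147] yaw -1.5 F [0.7 0.3 1.6] w 0.0509
cam drift mm [-0.16 -0.03 -0.2 ]
stud L80: x 0.5007 y -0.3147 a 88.5 IoU 0.958
t13.4 tcp [ 0.5015 -0.3154  0.1141] yaw -1.5 F [ 1.4  0.2 -0.2] w 0.0513
   [-0.014,-0.005,0.980,0.003,-0.005,0.000] rows>=2
-> [-0.000,-0.000,0.021,0.000,-0.000,0.000] rows>=1
```

View pics/i.png

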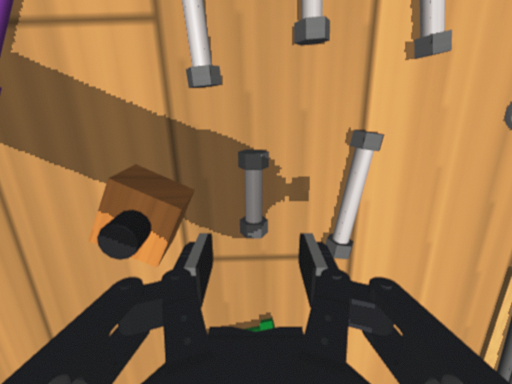

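Emit:
{"name": "arm_command", "arguments": {
  "series": [
    [-0.005, -0.005, 0.5, 0, 0, 0, 0.4],
    [-0.005, -0.005, 0.9, 0, 0, 0, 0.4],
    [-0.005, -0.005, 0.98, 0, 0, 0, 0.4],
    [-0.005, -0.005, 0.98, 0, 0, 0, 0.4],
    [-0.005, -0.005, 0.98, 0, 0, 0, 1],
    [-0.005, -0.005, 0.98, 0, 0, 0, 1],
    [-0.005, -0.005, 0.98, 0, 0, 0, 1],
    [-0.005, -0.005, 0.98, 0, 0, 0, 1],
    [-0.005, -0.005, 0.98, 0, 0, 0, 1]
  ]
}}

```text
time_s: 14.52
eef_pos: [0.5011, -0.3154, 0.0163]
tool_rot: [[1.0, -0.027, 0.002], [-0.027, -1.0, -0.002], [0.002, 0.002, -1.0]]
wrist_force: [-1.1, 0.6, 6.9]
grip_width: 0.0133
```

Run:
```python
from h import *
st()
```

```text
t14.5 tcp [ 0.5011 -0.3154  0.0163] yaw -1.5 F [-1.1  0.6  6.9] w 0.0133
```

Emit:
{"name": "arm_command", "arguments": {
  "series": [
    [0, 0, 0, 0, 0, 0, 0.6],
    [0, 0, 0, 0, 0, 0, 0.6],
    [0, 0, 0.04, 0, 0, 0, 0.6],
    [0, 0, 0.04, 0, 0, 0, 0.6],
    [0, 0, 0.04, 0, 0, 0, 0.6]
  ]
}}

```text
time_s: 15.15
eef_pos: [0.5001, -0.3148, 0.0103]
tool_rot: [[1.0, -0.027, 0.0], [-0.027, -1.0, -0.0], [0.0, 0.0, -1.0]]
wrist_force: [1.4, 0.2, 1.0]
grip_width: 0.0342
```

Emit:
{"name": "arm_command", "arguments": {
  "series": [
    [0, 0, 0, 0, 0, 0, 1],
    [0, 0, 0, 0, 0, 0, 1],
    [0, 0, 0, 0, 0, 0, 1],
    [0, 0, 0, 0, 0, 0, 1]
  ]
}}

```text
time_s: 15.65
eef_pos: [0.5006, -0.3153, 0.0116]
tool_rot: [[1.0, -0.027, 0.001], [-0.027, -1.0, -0.001], [0.001, 0.001, -1.0]]
wrist_force: [-1.8, 0.2, 7.5]
grip_width: 0.0141
```

Emit:
{"name": "arm_command", "arguments": {
  "series": [
    [0, 0, -0.1, 0, 0, 0, 1],
    [0, 0, -0.3, 0, 0, 0, 1],
    [0, 0, -0.5, 0, 0, 0, 1],
    [0, 0, -0.8, 0, 0, 0, 1],
    [0, 0, -0.8, 0, 0, 0, 1],
    [0, 0, -0.8, 0, 0, 0, 1]
  ]
}}

```text
time_s: 16.4
eef_pos: [0.4996, -0.3146, 0.0903]
tool_rot: [[1.0, -0.027, -0.0], [-0.027, -1.0, -0.0], [-0.0, 0.0, -1.0]]
wrist_force: [-0.2, 0.2, -1.3]
grip_width: 0.0138
```

Run:
```python
from h import *
st(); P=snap("j"); 
for z in (0.095,0.088): fits("wrist",P,[(80,.5,-.315,89)],zc=z)
```

```text
t16.4 tcp [ 0.4996 -0.3146  0.0903] yaw -1.5 F [-0.2  0.2 -1.3] w 0.0138
cam drift mm [-0.25  0.13 -0.64]
none for 80
none for 80
```

View pics/j.png

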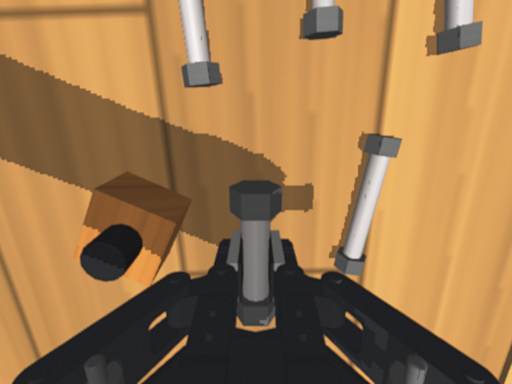

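Run:
```python
from h import *
plan([(0.54,0.12,0.25,0)])
```

```text
[0.065,-0.980,-0.361,-0.000,0.001,-0.011] rows>=2
   [0.071,-0.980,-0.362,-0.000,0.001,-0.011] rows>=2
   [0.077,-0.980,-0.362,-0.000,0.001,-0.011] rows>=2
   [0.083,-0.980,-0.362,-0.000,0.001,-0.011] rows>=2
-> [0.039,-0.430,-0.159,-0.000,0.000,-0.005] rows>=1
```

Emit:
{"name": "arm_command", "arguments": {
  "series": [
    [0.07, -0.49, -0.6, 0, 0, 0, 1],
    [0.07, -0.98, -0.9, 0, 0, 0, 1],
    [0.07, -0.98, -0.9, 0, 0, 0, 1]
  ]
}}

```text
time_s: 16.92
eef_pos: [0.5119, -0.2125, 0.1828]
tool_rot: [[1.0, -0.02, 0.004], [-0.02, -1.0, -0.0], [0.004, -0.0, -1.0]]
wrist_force: [0.0, 0.1, -0.9]
grip_width: 0.0137
```

Emit:
{"name": "arm_command", "arguments": {
  "series": [
    [0.07, -0.49, -0.3, 0, 0, -0.01, 1],
    [0.07, -0.98, -0.7, 0, 0, -0.01, 1]
  ]
}}

```text
time_s: 17.18
eef_pos: [0.5182, -0.1192, 0.2484]
tool_rot: [[1.0, -0.023, -0.004], [-0.023, -1.0, 0.001], [-0.004, -0.001, -1.0]]
wrist_force: [1.0, 0.6, -1.1]
grip_width: 0.0139
```

Emit:
{"name": "arm_command", "arguments": {
  "series": [
    [0.08, -0.49, 0, 0, 0, -0.01, 1],
    [0.08, -0.98, 0, 0, 0, -0.01, 1]
  ]
}}

```text
time_s: 17.42
eef_pos: [0.5294, -0.0211, 0.2492]
tool_rot: [[1.0, -0.017, -0.0], [-0.017, -1.0, -0.0], [-0.0, 0.0, -1.0]]
wrist_force: [0.6, -0.1, -0.7]
grip_width: 0.0142
```

Emit:
{"name": "arm_command", "arguments": {
  "series": [
    [0.08, -0.49, 0, 0, 0, -0.01, 1],
    [0.08, -0.98, 0, 0, 0, -0.01, 1]
  ]
}}

```text
time_s: 17.68
eef_pos: [0.5388, 0.0765, 0.2485]
tool_rot: [[1.0, -0.012, -0.002], [-0.012, -1.0, -0.0], [-0.002, 0.0, -1.0]]
wrist_force: [0.5, 0.1, -2.0]
grip_width: 0.0135
```

Emit:
{"name": "arm_command", "arguments": {
  "series": [
    [0.04, -0.43, 0, 0, 0, 0, 1],
    [0.04, -0.43, 0, 0, 0, 0, 1],
    [0.04, -0.43, 0, 0, 0, 0, 1],
    [0.04, -0.43, 0, 0, 0, 0, 1],
    [0.04, -0.43, 0, 0, 0, 0, 1]
  ]
}}

```text
time_s: 18.3
eef_pos: [0.5434, 0.1174, 0.2496]
tool_rot: [[1.0, -0.013, -0.0], [-0.013, -1.0, -0.001], [-0.0, 0.001, -1.0]]
wrist_force: [-0.4, -0.0, -1.1]
grip_width: 0.0137
```

Run:
```python
from h import *
st(); P=snap("k"); lms(["tray","pocket1","lug_hole","bar_pivot"]); st()
im=cv2.imread("pics/k.png"); cv2.imwrite("pics/k2.png",cv2.resize(im[0:384,60:460],None,fx=1.55,fy=1.55,interpolation=cv2.INTER_CUBIC))
```

```text
t18.3 tcp [0.5434 0.1174 0.2496] yaw -0.8 F [-0.4 -0.  -1.1] w 0.0137
cam drift mm [-0.08  0.29  0.12]
tray [([0.5413, 0.1868, 0.003], 0.76)]
pocket1 [([0.5432, 0.2346, 0.0243], 0.82), ([0.5354, 0.1371, 0.0238], 0.65), ([0.537, 0.1842, 0.0257], 0.61), ([0.548, 0.2813, 0.0228], 0.57), ([0.5308, 0.0876, 0.0268], 0.56)]
lug_hole [([0.525, 0.0356, 0.0372], 0.7), ([0.5414, 0.2331, 0.026], 0.2)]
bar_pivot []
t18.6 tcp [0.5433 0.1186 0.2499] yaw -0.7 F [-0.2 -0.3 -1.1] w 0.0141
```

View pics/k2.png

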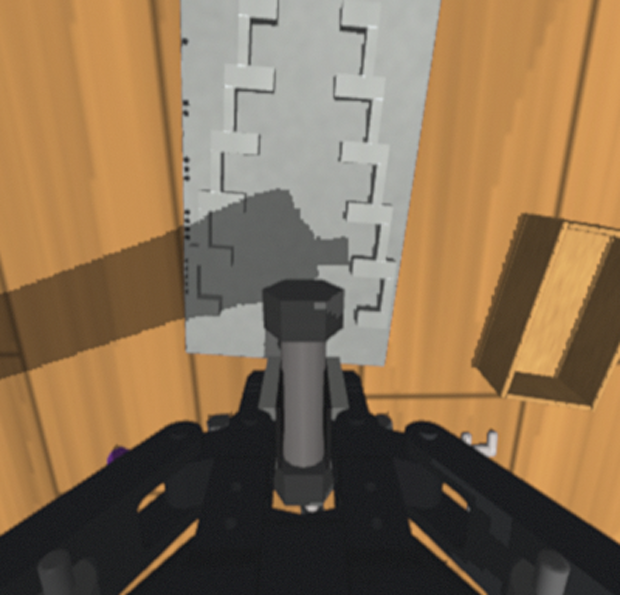

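Run:
```python
from h import *
C=load("k"); f=lambda a,b:ray(C,60+a/1.55,b/1.55,.012)[:2]
BL=f(187,352);BR=f(387,365);L0=f(182,2);R0=f(440,2);print(BL,BR,np.linalg.norm(BL-BR))
for a,b in [(BL,L0),(BR,R0)]: d=b-a; print("edge ang from y",np.degrees(np.arctan2(d[0],d[1])))
d=BR-BL; print(np.degrees(np.arctan2(d[1],d[0])))
for yaw in (-5.4,):
    t=np.radians(yaw); ty=np.array([-np.sin(t),np.cos(t)]); c=(BL+BR)/2+.176*ty; print("centre",c,"p1",c+.096*ty,"piv",c+.154*ty)
```

```text
[0.42718154 0.01769332] [6.27071972e-01 5.22857783e-04] 0.20062653869641625
edge ang from y 5.157237655532603
edge ang from y 4.559317295331454
-4.909619598639212
centre [0.54368982 0.18432699] p1 [0.55272422 0.27990094] piv [0.5581825  0.33764354]
```

Run:
```python
from h import *
plan([(0.549,0.281,0.13,84.8)])
# tray corners in scene, side
im=cv2.imread("pics/h_scene.png"); cv2.imwrite("pics/k3.png",cv2.resize(im[135:230,215:365],None,fx=5,fy=5,interpolation=cv2.INTER_CUBIC))
```

```text
[0.013,-0.559,0.412,0.000,0.000,-0.980] rows>=3
   [0.286,-0.480,0.412,0.000,0.000,-0.980] rows>=3
-> [0.439,-0.252,0.374,0.000,0.000,-0.888] rows>=3
```

View pics/k3.png

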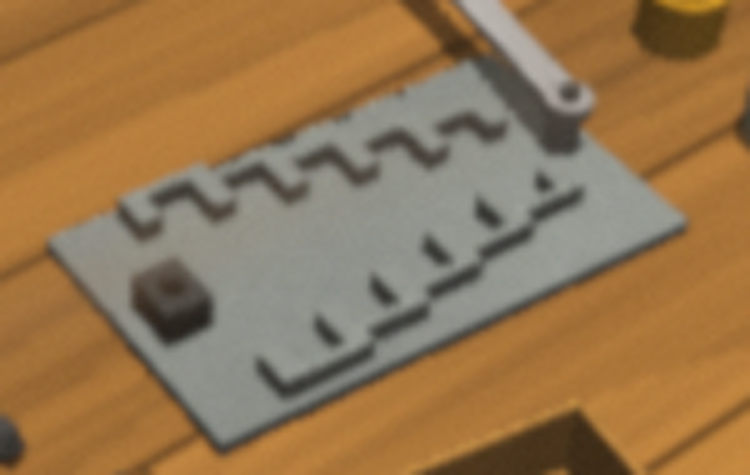

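Run:
```python
from h import *
C=load("h_scene"); f=lambda a,b:ray(C,215+(a+.5)/5-.5,135+(b+.5)/5-.5,.012)[:2]
a,b,c=f(50,243),f(222,444),f(687,222)   # (-100,-176),(100,-176),(100,176)
print(np.linalg.norm(a-b),np.linalg.norm(b-c)); print("centre",(a+c)/2, "yaws",np.degrees(np.arctan2(*(b-a)[::-1])),np.degrees(np.arctan2(-(c-b)[0],(c-b)[1])))
l=ray(C,215+175.5/5-.5,135+288.5/5-.5,.038); print("lug",l)
p=ray(C,215+570.5/5-.5,135+92.5/5-.5,.05); print("piv",p)
```

```text
0.19393633955153924 0.3488405437907021
centre [0.542124  0.1832818] yaws -5.202758520072104 -5.258723335374015
lug [0.52821651 0.03978468 0.038     ]
piv [0.5490345  0.34348118 0.05      ]
```

Emit:
{"name": "arm_command", "arguments": {
  "series": [
    [0.013, -0.56, 0, 0, 0, -0.98, 1],
    [0.013, -0.56, 0, 0, 0, -0.98, 1],
    [0.013, -0.56, 0.2, 0, 0, -0.98, 1],
    [0.013, -0.56, 0.4, 0, 0, -0.98, 1]
  ]
}}

```text
time_s: 19.05
eef_pos: [0.5454, 0.1749, 0.2092]
tool_rot: [[0.877, 0.48, 0.001], [0.48, -0.877, -0.0], [0.0, 0.0, -1.0]]
wrist_force: [-0.2, -0.7, -1.1]
grip_width: 0.0133
```

Emit:
{"name": "arm_command", "arguments": {
  "series": [
    [0.286, -0.48, 0.4, 0, 0, -0.98, 1],
    [0.286, -0.48, 0.4, 0, 0, -0.98, 1],
    [0.286, -0.48, 0.4, 0, 0, -0.98, 1],
    [0.286, -0.48, 0.4, 0, 0, -0.98, 1]
  ]
}}

```text
time_s: 19.55
eef_pos: [0.547, 0.2304, 0.1689]
tool_rot: [[0.531, 0.848, -0.001], [0.848, -0.531, -0.0], [-0.001, -0.001, -1.0]]
wrist_force: [-0.9, 0.3, -2.0]
grip_width: 0.0135
```

Emit:
{"name": "arm_command", "arguments": {
  "series": [
    [0.44, -0.25, 0.4, 0, 0, -0.89, 1],
    [0.44, -0.25, 0.4, 0, 0, -0.89, 1],
    [0.44, -0.25, 0.4, 0, 0, -0.89, 1],
    [0.44, -0.25, 0.4, 0, 0, -0.89, 1],
    [0.44, -0.25, 0.4, 0, 0, -0.89, 1],
    [0.44, -0.25, 0.4, 0, 0, -0.89, 1]
  ]
}}

```text
time_s: 20.3
eef_pos: [0.5493, 0.281, 0.1299]
tool_rot: [[0.092, 0.996, 0.0], [0.996, -0.092, -0.0], [-0.0, 0.0, -1.0]]
wrist_force: [0.7, 0.0, -0.6]
grip_width: 0.0133
```

Run:
```python
from h import *
st(); P=snap("l"); st(); lms(["tray","pocket1"]); 
im=cv2.imread("pics/l.png"); cv2.imwrite("pics/l2.png",cv2.resize(im[0:384,60:460],None,fx=1.55,fy=1.55,interpolation=cv2.INTER_CUBIC))
```

```text
t20.3 tcp [0.5493 0.281  0.1299] yaw 84.7 F [ 0.7  0.  -0.6] w 0.0133
cam drift mm [-0.04  0.03  0.01]
t20.4 tcp [0.5493 0.281  0.13  ] yaw 84.8 F [ 0.8 -0.1 -0.9] w 0.0140
tray [([0.5387, 0.1856, 0.0012], 0.65)]
pocket1 [([0.5434, 0.2346, 0.025], 0.72), ([0.5477, 0.2777, 0.0238], 0.68), ([0.5327, 0.1369, 0.0259], 0.68), ([0.5378, 0.1836, 0.0237], 0.63)]
```

View pics/l2.png

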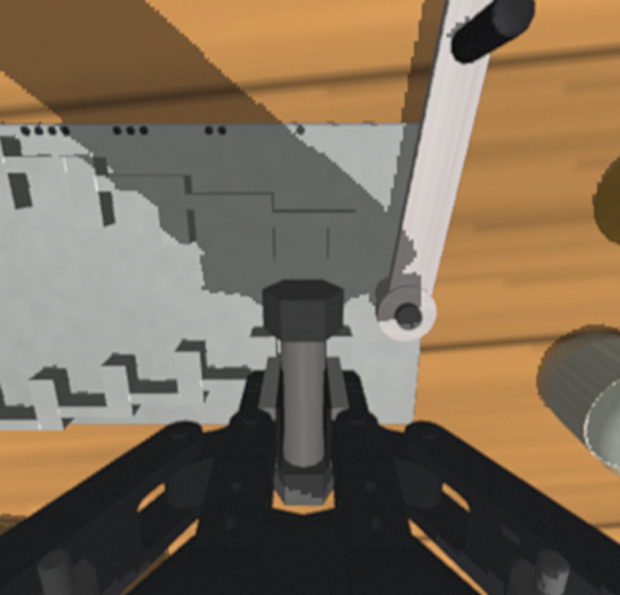

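Run:
```python
from h import *
C=load("l"); f=lambda a,b,z=.012:ray(C,60+(a+.5)/1.55-.5,(b+.5)/1.55-.5,z)[:2]
n1,n2=f(30,124),f(400,124); r1,r2=f(10,430),f(200,426); e1,e2=f(417,130),f(414,420)
t=np.radians(-5.2); tx=np.array([np.cos(t),np.sin(t)]); ty=np.array([-np.sin(t),np.cos(t)])
print("near",n1@tx,n2@tx,"far",r1@tx,r2@tx,"end",e1@ty,e2@ty)
print("yaw near",np.degrees(np.arctan2(-(n2-n1)[0],(n2-n1)[1])))
p=f(408,317,.05); print("piv",p,p@tx,p@ty)
print("stop line y211 at z.028:",f(313,211,.028)@tx,"z .012",f(313,211,.012)@tx, "tcp",np.array([.5493,.281])@tx,np.array([.5493,.281])@ty)
```

```text
near 0.42186314317720097 0.42220945170785634 far 0.6260114742437594 0.622729442064987 end 0.394047772479857 0.40843867661082384
yaw near -5.2950051393033455
piv [0.55707372 0.33847998] 0.5241037116537511 0.38757596035321634
stop line y211 at z.028: 0.46864981243552817 z .012 0.47052144178323146 tcp 0.5215715451241764 0.32962799231372836
```

Emit:
{"name": "arm_command", "arguments": {
  "series": [
    [0, 0.018, 0.4, 0, 0, 0, 1],
    [0, 0.018, 0.8, 0, 0, 0, 1],
    [0, 0.018, 0.85, 0, 0, 0, 1],
    [0, 0.018, 0.85, 0, 0, 0, 1],
    [0, 0.018, 0.85, 0, 0, 0, 1]
  ]
}}

```text
time_s: 21.08
eef_pos: [0.5521, 0.282, 0.0468]
tool_rot: [[0.089, 0.996, 0.003], [0.996, -0.09, 0.001], [0.002, 0.003, -1.0]]
wrist_force: [0.8, -0.1, -0.5]
grip_width: 0.0137
```

Run:
```python
from h import *
st(); P=snap("m"); 
im=cv2.imread("pics/m.png"); cv2.imwrite("pics/m2.png",cv2.resize(im[0:384,60:460],None,fx=1.55,fy=1.55,interpolation=cv2.INTER_CUBIC))
```

```text
t21.1 tcp [0.5521 0.282  0.0468] yaw 84.9 F [ 0.8 -0.1 -0.5] w 0.0137
cam drift mm [-0.04 -0.1  -0.09]
```

View pics/m2.png

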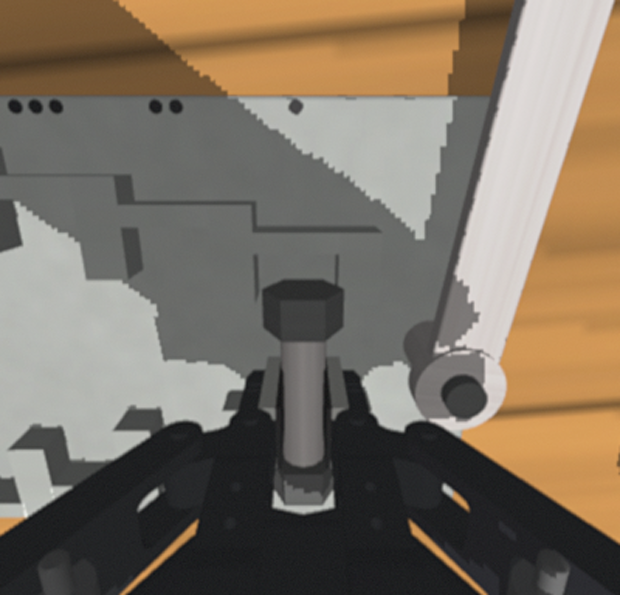

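Run:
```python
from h import *
C=load("m"); f=lambda a,b,z=.012:ray(C,60+(a+.5)/1.55-.5,(b+.5)/1.55-.5,z)[:2]
t=np.radians(-5.2); tx=np.array([np.cos(t),np.sin(t)]); ty=np.array([-np.sin(t),np.cos(t)])
for v in (227,232): print(v,"z28",f(313,v,.028)@tx,"z12",f(313,v,.012)@tx)
print("near edge",f(300,97)@tx)
for z in (.012,.02,.028): print("cheeks ty",f(256,275,z)@ty,f(336,275,z)@ty)
print("tcp",np.array([.5521,.282])@tx,np.array([.5521,.282])@ty); st()
```

```text
227 z28 0.4674222463949142 z12 0.4699441312265058
232 z28 0.46926339393855804 z12 0.47198029058336693
near edge 0.42202413122984866
cheeks ty 0.3108898097943501 0.34464805193087705
cheeks ty 0.3118334206171042 0.34397507611764766
cheeks ty 0.3127770314398583 0.34330210030441827
tcp 0.5242693888601032 0.33087764793689806
t21.1 tcp [0.5521 0.2819 0.0467] yaw 84.9 F [ 0.   0.8 -0.7] w 0.0140
```

Emit:
{"name": "arm_command", "arguments": {
  "series": [
    [-0.024, -0.016, 0, 0, 0, 0, 1],
    [-0.024, -0.016, 0, 0, 0, 0, 1],
    [-0.024, -0.016, 0.1, 0, 0, 0, 1],
    [-0.024, -0.016, 0.15, 0, 0, 0, 1],
    [-0.024, -0.016, 0.18, 0, 0, 0, 1],
    [-0.024, -0.016, 0.2, 0, 0, 0, 1],
    [-0.024, -0.016, 0.2, 0, 0, 0, 1]
  ]
}}

```text
time_s: 22.0
eef_pos: [0.5491, 0.2789, 0.0247]
tool_rot: [[0.089, 0.996, -0.0], [0.996, -0.089, -0.0], [-0.0, -0.0, -1.0]]
wrist_force: [-0.3, 0.5, -0.6]
grip_width: 0.0134
```

```bash
cat >> h.py <<'E'
TX=np.array([np.cos(np.radians(-5.2)),np.sin(np.radians(-5.2))]); TY=np.array([-TX[1],TX[0]])
def tt():
    p=np.array(bot.state()["eef_pos"][:2]); print("tcp in tray axes tx %.4f ty %.4f"%(p@TX,p@TY))
E
python3 - <<'E'
from h import *
st(); tt()
E
```

```text
t22.0 tcp [0.5491 0.2789 0.0247] yaw 84.9 F [-0.3  0.5 -0.6] w 0.0134
tcp in tray axes tx 0.5215 ty 0.3275
```

Emit:
{"name": "arm_command", "arguments": {
  "series": [
    [0, 0, 0, 0, 0, 0, 0.85],
    [0, 0, 0, 0, 0, 0, 0.65],
    [0, 0, 0, 0, 0, 0, 0.65],
    [0, 0, -0.3, 0, 0, 0, 0.65],
    [0, 0, -0.8, 0, 0, 0, 0.65],
    [0, 0, -1, 0, 0, 0, 0.65],
    [0, 0, -1, 0, 0, 0, 0.65],
    [0, 0, -1, 0, 0, 0, 0.65]
  ]
}}

```text
time_s: 23.0
eef_pos: [0.5484, 0.278, 0.1232]
tool_rot: [[0.09, 0.996, -0.002], [0.996, -0.09, -0.001], [-0.002, -0.002, -1.0]]
wrist_force: [-0.3, -0.5, -0.5]
grip_width: 0.0301
```

Run:
```python
from h import *
st(); P=snap("n"); fits("wrist",P,[(80,.5482,.28,-5)],zc=.024); lms(["stud1"])
S=snap("n_scene","scene"); fits("scene",S,[(80,.5482,.28,-5)],zc=.024)
im=cv2.imread("pics/n.png"); cv2.imwrite("pics/n2.png",cv2.resize(im[0:384,60:460],None,fx=1.55,fy=1.55,interpolation=cv2.INTER_CUBIC))
```

```text
t23.0 tcp [0.5484 0.278  0.1232] yaw 84.9 F [-0.3 -0.5 -0.5] w 0.0301
cam drift mm [-0.09 -0.03 -0.24]
stud L80: x 0.5496 y 0.2788 a -4.7 IoU 0.950
stud1 [([0.5507, 0.2851, 0.023], 0.76)]
cam drift mm [0. 0. 0.]
stud L80: x 0.5465 y 0.2816 a -4.6 IoU 0.810
```

View pics/n2.png

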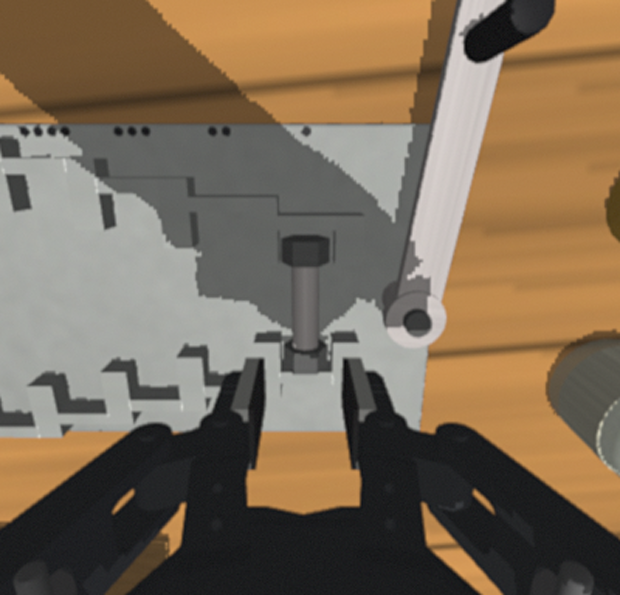

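Run:
```python
from h import *
st(); plan([(0.5484,-0.136,0.18,2.4)])
```

```text
t23.2 tcp [0.5486 0.2785 0.1236] yaw 84.9 F [-0.1  0.3 -0.2] w 0.0303
   [-0.980,0.087,-0.133,-0.000,0.001,0.652] rows>=2
   [-0.980,0.450,-0.146,-0.000,0.001,0.715] rows>=3
   [-0.942,0.980,-0.185,-0.001,0.001,0.902] rows>=3
-> [-0.209,0.692,-0.099,-0.000,0.001,0.480] rows>=2
```

Emit:
{"name": "arm_command", "arguments": {
  "series": [
    [-0.4, 0.03, -0.3, 0, 0, 0.33, 0.5],
    [-0.98, 0.09, -0.5, 0, 0, 0.65, 0.4],
    [-0.98, 0.09, -0.5, 0, 0, 0.65, 0.4]
  ]
}}

```text
time_s: 23.62
eef_pos: [0.5516, 0.1743, 0.1758]
tool_rot: [[0.426, 0.905, 0.003], [0.905, -0.426, -0.004], [-0.002, 0.004, -1.0]]
wrist_force: [0.7, 0.1, -0.3]
grip_width: 0.0514
```

Emit:
{"name": "arm_command", "arguments": {
  "series": [
    [-0.5, 0.22, 0, 0, 0, 0.35, 0.4],
    [-0.98, 0.45, 0, 0, 0, 0.71, 0.4],
    [-0.98, 0.45, 0, 0, 0, 0.71, 0.4]
  ]
}}

```text
time_s: 24.0
eef_pos: [0.5496, 0.0674, 0.1738]
tool_rot: [[0.724, 0.69, -0.001], [0.69, -0.724, -0.003], [-0.003, 0.001, -1.0]]
wrist_force: [0.1, 0.8, -0.9]
grip_width: 0.0509
```

Emit:
{"name": "arm_command", "arguments": {
  "series": [
    [-0.5, 0.4, 0, 0, 0, 0.3, 0.4],
    [-0.94, 0.98, 0, 0, 0, 0.6, 0.4],
    [-0.94, 0.98, 0, 0, 0, 0.9, 0.4],
    [-0.94, 0.98, 0, 0, 0, 0.9, 0.4]
  ]
}}

```text
time_s: 24.5
eef_pos: [0.5501, -0.0627, 0.1742]
tool_rot: [[0.955, 0.296, -0.001], [0.296, -0.955, 0.001], [-0.001, -0.001, -1.0]]
wrist_force: [0.2, 1.7, -0.3]
grip_width: 0.051
```

Emit:
{"name": "arm_command", "arguments": {
  "series": [
    [-0.21, 0.69, 0, 0, 0, 0.48, 0.4],
    [-0.21, 0.69, 0, 0, 0, 0.48, 0.4],
    [-0.21, 0.69, 0, 0, 0, 0.48, 0.4],
    [-0.21, 0.69, 0, 0, 0, 0.48, 0.4],
    [-0.21, 0.69, 0, 0, 0, 0.48, 0.4]
  ]
}}

```text
time_s: 25.12
eef_pos: [0.5505, -0.1331, 0.1749]
tool_rot: [[0.999, 0.051, 0.0], [0.051, -0.999, 0.0], [0.0, -0.0, -1.0]]
wrist_force: [0.9, -0.2, -0.1]
grip_width: 0.0513
```

Run:
```python
from h import *
st(); P=snap("o"); fits("wrist",P,[(100,.548,-.14,92.4),(160,.457,-.14,94),(140,.632,-.132,100)]); st()
```

```text
t25.1 tcp [ 0.5505 -0.1331  0.1749] yaw 2.9 F [ 0.9 -0.2 -0.1] w 0.0513
cam drift mm [ 0.01 -0.46  0.  ]
stud L100: x 0.5480 y -0.1396 a 92.3 IoU 0.948
stud L160: x 0.4574 y -0.1397 a 93.8 IoU 0.935
stud L140: x 0.6339 y -0.1328 a 100.2 IoU 0.928
t25.2 tcp [ 0.5503 -0.1341  0.1749] yaw 2.8 F [ 0.4  0.2 -0. ] w 0.0511
```

View pics/o.png

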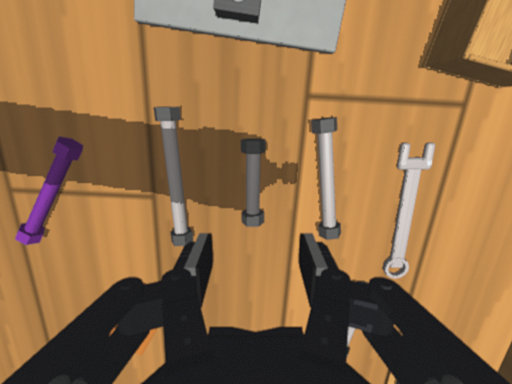

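Emit:
{"name": "arm_command", "arguments": {
  "series": [
    [-0.02, 0.05, 0.5, 0, 0, 0, 0.4],
    [-0.02, 0.05, 0.98, 0, 0, 0, 0.4],
    [-0.02, 0.05, 0.98, 0, 0, 0, 0.4],
    [-0.02, 0.05, 0.98, 0, 0, 0, 0.4],
    [-0.02, 0.05, 0.98, 0, 0, 0, 0.4]
  ]
}}

```text
time_s: 25.85
eef_pos: [0.5503, -0.1406, 0.0793]
tool_rot: [[0.999, 0.047, 0.004], [0.047, -0.999, -0.001], [0.004, 0.002, -1.0]]
wrist_force: [-0.5, 0.4, -0.3]
grip_width: 0.051
```

Run:
```python
from h import *
st(); plan([(.5480,-.1396,.012,2.4)])
```

```text
t25.9 tcp [ 0.5503 -0.1406  0.0793] yaw 2.7 F [-0.5  0.4 -0.3] w 0.0510
-> [-0.025,-0.012,0.673,0.003,-0.008,0.010] rows>=2
```

Emit:
{"name": "arm_command", "arguments": {
  "series": [
    [-0.01, -0.005, 0.4, 0, 0, 0, 0.4],
    [-0.01, -0.005, 0.65, 0, 0, 0, 0.4],
    [-0.01, -0.005, 0.65, 0, 0, 0, 0.4],
    [-0.01, -0.005, 0.65, 0, 0, 0, 1],
    [-0.01, -0.005, 0.65, 0, 0, 0, 1],
    [-0.01, -0.005, 0.65, 0, 0, 0, 1],
    [-0.01, -0.005, 0.65, 0, 0, 0, 1],
    [-0.01, -0.005, 0.65, 0, 0, 0, 1]
  ]
}}

```text
time_s: 26.85
eef_pos: [0.5488, -0.1403, 0.0138]
tool_rot: [[0.999, 0.046, 0.003], [0.046, -0.999, -0.001], [0.003, 0.001, -1.0]]
wrist_force: [-1.6, 0.8, 7.2]
grip_width: 0.0138
```

Emit:
{"name": "arm_command", "arguments": {
  "series": [
    [0, 0, -0.1, 0, 0, 0, 1],
    [0, 0, -0.4, 0, 0, 0, 1],
    [0, 0, -0.9, 0, 0, 0, 1],
    [0, 0, -0.95, 0, 0, 0, 1],
    [0, 0, -0.95, 0, 0, 0, 1]
  ]
}}

```text
time_s: 27.48
eef_pos: [0.5472, -0.1401, 0.107]
tool_rot: [[0.999, 0.046, 0.0], [0.046, -0.999, -0.001], [0.0, 0.001, -1.0]]
wrist_force: [-0.7, -0.3, -2.4]
grip_width: 0.0139
```

Run:
```python
from h import *
st(); p=.522*TX+.280*TY; print(p); plan([(*p,.13,84.8)])
```

```text
t27.5 tcp [ 0.5472 -0.1401  0.107 ] yaw 2.7 F [-0.7 -0.3 -2.4] w 0.0139
[0.54522878 0.23153742]
   [0.040,-0.980,-0.061,0.000,0.000,-0.723] rows>=3
   [0.437,-0.980,-0.067,0.000,0.000,-0.791] rows>=3
   [0.980,-0.890,-0.082,0.000,0.000,-0.975] rows>=3
-> [0.330,-0.076,-0.021,0.000,0.000,-0.249] rows>=1
```

Emit:
{"name": "arm_command", "arguments": {
  "series": [
    [0.04, -0.5, -0.3, 0, 0, -0.3, 1],
    [0.04, -0.98, -0.4, 0, 0, -0.72, 1],
    [0.04, -0.98, -0.4, 0, 0, -0.72, 1]
  ]
}}

```text
time_s: 27.85
eef_pos: [0.5461, -0.0362, 0.1463]
tool_rot: [[0.907, 0.42, -0.001], [0.42, -0.907, 0.002], [0.0, -0.003, -1.0]]
wrist_force: [0.7, -0.5, -2.5]
grip_width: 0.0139
```

Emit:
{"name": "arm_command", "arguments": {
  "series": [
    [0.22, -0.5, 0, 0, 0, -0.35, 1],
    [0.44, -0.98, 0, 0, 0, -0.7, 1],
    [0.44, -0.98, 0, 0, 0, -0.79, 1]
  ]
}}

```text
time_s: 28.22
eef_pos: [0.5449, 0.0707, 0.1452]
tool_rot: [[0.662, 0.749, -0.003], [0.749, -0.662, 0.003], [0.0, -0.004, -1.0]]
wrist_force: [-0.1, -1.0, -2.4]
grip_width: 0.0139
```

Emit:
{"name": "arm_command", "arguments": {
  "series": [
    [0.5, -0.45, 0, 0, 0, -0.35, 1],
    [0.98, -0.89, 0, 0, 0, -0.7, 1],
    [0.98, -0.89, 0, 0, 0, -0.975, 1],
    [0.98, -0.89, 0, 0, 0, -0.975, 1]
  ]
}}

```text
time_s: 28.72
eef_pos: [0.5452, 0.1978, 0.1448]
tool_rot: [[0.222, 0.975, -0.003], [0.975, -0.222, -0.001], [-0.001, -0.003, -1.0]]
wrist_force: [0.2, -0.6, -2.4]
grip_width: 0.0136
```

Emit:
{"name": "arm_command", "arguments": {
  "series": [
    [0.33, -0.07, 0.1, 0, 0, -0.25, 1],
    [0.33, -0.07, 0.2, 0, 0, -0.25, 1],
    [0.33, -0.07, 0.2, 0, 0, -0.25, 1],
    [0.33, -0.07, 0.2, 0, 0, -0.25, 1],
    [0.33, -0.07, 0.2, 0, 0, -0.25, 1],
    [0.33, -0.07, 0.2, 0, 0, -0.25, 1]
  ]
}}

```text
time_s: 29.48
eef_pos: [0.547, 0.2312, 0.1272]
tool_rot: [[0.093, 0.996, 0.001], [0.996, -0.093, -0.0], [-0.0, 0.001, -1.0]]
wrist_force: [0.5, -0.2, -1.2]
grip_width: 0.0135
```

Run:
```python
from h import *
st();tt(); p=.5227*TX+.280*TY; plan([(*p,.05,84.8)])
```

```text
t29.5 tcp [0.547  0.2312 0.1272] yaw 84.7 F [ 0.5 -0.2 -1.2] w 0.0135
tcp in tray axes tx 0.5238 ty 0.2799
-> [0.001,-0.012,0.772,0.001,0.000,-0.005] rows>=2
```

Emit:
{"name": "arm_command", "arguments": {
  "series": [
    [0, -0.01, 0.4, 0, 0, 0, 1],
    [0, -0.01, 0.78, 0, 0, 0, 1],
    [0, -0.01, 0.78, 0, 0, 0, 1],
    [0, -0.01, 0.78, 0, 0, 0, 1],
    [0, -0.01, 0.78, 0, 0, 0, 1],
    [0, -0.01, 0.78, 0, 0, 0, 1]
  ]
}}

```text
time_s: 30.22
eef_pos: [0.5465, 0.2321, 0.0502]
tool_rot: [[0.092, 0.996, 0.002], [0.996, -0.092, 0.0], [0.001, 0.002, -1.0]]
wrist_force: [0.2, -0.8, -2.3]
grip_width: 0.0136
```

Run:
```python
from h import *
st();tt(); P=snap("q"); im=cv2.imread("pics/q.png"); cv2.imwrite("pics/q2.png",cv2.resize(im[0:384,60:460],None,fx=1.55,fy=1.55,interpolation=cv2.INTER_CUBIC))
st(); tt()
```

```text
t30.2 tcp [0.5465 0.2321 0.0502] yaw 84.7 F [ 0.2 -0.8 -2.3] w 0.0136
tcp in tray axes tx 0.5232 ty 0.2807
cam drift mm [-0.15 -0.11 -0.27]
t30.3 tcp [0.5463 0.232  0.0499] yaw 84.7 F [-0.2  0.2 -1.9] w 0.0140
tcp in tray axes tx 0.5231 ty 0.2805
```

View pics/q2.png

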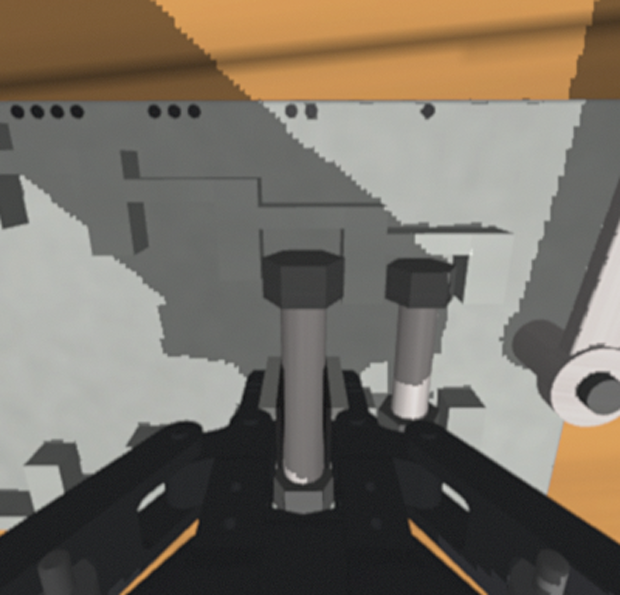

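Emit:
{"name": "arm_command", "arguments": {
  "series": [
    [-0.005, -0.005, 0.1, 0, 0, 0, 1],
    [-0.005, -0.005, 0.18, 0, 0, 0, 1],
    [-0.005, -0.005, 0.22, 0, 0, 0, 1],
    [-0.005, -0.005, 0.24, 0, 0, 0, 1],
    [-0.005, -0.005, 0.24, 0, 0, 0, 1]
  ]
}}

```text
time_s: 30.9
eef_pos: [0.5445, 0.2309, 0.0259]
tool_rot: [[0.092, 0.996, -0.002], [0.996, -0.092, -0.002], [-0.002, -0.001, -1.0]]
wrist_force: [-5.0, -4.0, 10.3]
grip_width: 0.0136
```

Run:
```python
from h import *
st();tt()
```

```text
t30.9 tcp [0.5445 0.2309 0.0259] yaw 84.7 F [-5.  -4.  10.3] w 0.0136
tcp in tray axes tx 0.5213 ty 0.2793
```

Emit:
{"name": "arm_command", "arguments": {
  "series": [
    [0, 0, 0, 0, 0, 0, 0.85],
    [0, 0, 0, 0, 0, 0, 0.65],
    [0, 0, 0, 0, 0, 0, 0.65],
    [0, 0, -0.3, 0, 0, 0, 0.65],
    [0, 0, -0.8, 0, 0, 0, 0.65],
    [0, 0, -1, 0, 0, 0, 0.65],
    [0, 0, -1, 0, 0, 0, 0.65],
    [0, 0, -1, 0, 0, 0, 0.65]
  ]
}}

```text
time_s: 31.9
eef_pos: [0.5443, 0.2306, 0.1231]
tool_rot: [[0.092, 0.996, -0.002], [0.996, -0.092, -0.001], [-0.001, -0.002, -1.0]]
wrist_force: [-0.5, -0.2, -0.5]
grip_width: 0.0299
```

```bash
cat >> h.py <<'E'
def chk(name,todo):
    st(); P=snap(name)
    ms=None
    for L,k in todo:
        p=.522*TX+(.328-.048*(k-1))*TY
        fits("wrist",P,[(L,*p,-5)],zc=.024); print("   pocket",k,p.round(4))
    im=cv2.imread(f"pics/{name}.png"); cv2.imwrite(f"pics/{name}2.png",cv2.resize(im[0:384,60:460],None,fx=1.55,fy=1.55,interpolation=cv2.INTER_CUBIC))
E
python3 - <<'E'
from h import *
chk("r",[(80,1),(100,2)]); plan([(.5926,-.3160,.18,-9)])
E
```

```text
t31.9 tcp [0.5443 0.2306 0.1231] yaw 84.7 F [-0.5 -0.2 -0.5] w 0.0299
cam drift mm [-0.1  -0.01 -0.19]
stud L80: x 0.5498 y 0.2789 a -5.4 IoU 0.939
   pocket 1 [0.5496 0.2793]
stud L100: x 0.5445 y 0.2309 a -5.7 IoU 0.968
   pocket 2 [0.5452 0.2315]
   [-0.980,0.178,-0.103,-0.000,0.001,0.567] rows>=2
   [-0.980,0.506,-0.114,-0.000,0.001,0.628] rows>=2
   [-0.941,0.980,-0.141,-0.001,0.001,0.773] rows>=3
   [-0.369,0.980,-0.109,-0.000,0.001,0.596] rows>=2
   [-0.047,0.980,-0.102,-0.000,0.001,0.558] rows>=2
-> [0.001,0.003,-0.000,-0.000,0.000,0.002] rows>=1
```

View pics/r2.png

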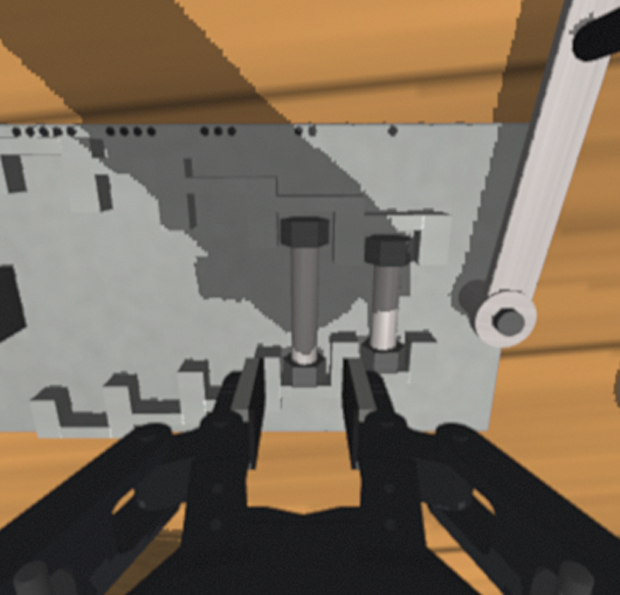

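Emit:
{"name": "arm_command", "arguments": {
  "series": [
    [-0.4, 0.08, -0.3, 0, 0, 0.28, 0.5],
    [-0.98, 0.18, -0.5, 0, 0, 0.57, 0.4],
    [-0.98, 0.18, -0.5, 0, 0, 0.57, 0.4]
  ]
}}

```text
time_s: 32.42
eef_pos: [0.556, 0.1256, 0.1752]
tool_rot: [[0.39, 0.921, 0.002], [0.921, -0.39, -0.003], [-0.003, 0.003, -1.0]]
wrist_force: [0.8, 0.1, -0.2]
grip_width: 0.0514
```

Emit:
{"name": "arm_command", "arguments": {
  "series": [
    [-0.5, 0.25, 0, 0, 0, 0.31, 0.4],
    [-0.98, 0.5, 0, 0, 0, 0.63, 0.4]
  ]
}}

```text
time_s: 32.67
eef_pos: [0.5624, 0.0221, 0.1739]
tool_rot: [[0.662, 0.75, -0.001], [0.75, -0.662, 0.0], [-0.001, -0.001, -1.0]]
wrist_force: [0.5, -0.2, -0.5]
grip_width: 0.0511
```

Emit:
{"name": "arm_command", "arguments": {
  "series": [
    [-0.45, 0.5, 0, 0, 0, 0.35, 0.4],
    [-0.94, 0.98, 0, 0, 0, 0.7, 0.4],
    [-0.94, 0.98, 0, 0, 0, 0.77, 0.4]
  ]
}}

```text
time_s: 33.05
eef_pos: [0.5736, -0.1189, 0.1732]
tool_rot: [[0.906, 0.424, -0.003], [0.424, -0.906, -0.002], [-0.003, 0.0, -1.0]]
wrist_force: [0.8, -0.4, -0.0]
grip_width: 0.0512
```

Emit:
{"name": "arm_command", "arguments": {
  "series": [
    [-0.18, 0.5, 0, 0, 0, 0.3, 0.4],
    [-0.37, 0.98, 0, 0, 0, 0.6, 0.4]
  ]
}}

```text
time_s: 33.3
eef_pos: [0.584, -0.2163, 0.1739]
tool_rot: [[0.991, 0.132, -0.001], [0.132, -0.991, 0.001], [-0.001, -0.001, -1.0]]
wrist_force: [0.4, 0.4, -0.9]
grip_width: 0.051
```

Emit:
{"name": "arm_command", "arguments": {
  "series": [
    [-0.02, 0.5, 0, 0, 0, 0.3, 0.4],
    [-0.05, 0.98, 0, 0, 0, 0.56, 0.4],
    [-0.05, 0.98, 0, 0, 0, 0.56, 0.4],
    [-0.05, 0.98, 0, 0, 0, 0.56, 0.4],
    [-0.05, 0.98, 0, 0, 0, 0.56, 0.4],
    [-0.05, 0.98, 0, 0, 0, 0.56, 0.4]
  ]
}}

```text
time_s: 34.05
eef_pos: [0.5921, -0.3134, 0.175]
tool_rot: [[0.988, -0.157, 0.0], [-0.157, -0.988, 0.0], [0.0, -0.0, -1.0]]
wrist_force: [0.1, 0.4, 0.4]
grip_width: 0.0507
```

Run:
```python
from h import *
st(); P=snap("s"); fits("wrist",P,[(120,.593,-.32,81)]); plan([(.593,-.3198,.09,-9)])
```

```text
t34.0 tcp [ 0.5921 -0.3134  0.175 ] yaw -9.0 F [0.1 0.4 0.4] w 0.0507
cam drift mm [-0.07 -0.42  0.04]
none for 120
-> [0.020,0.054,0.850,0.000,-0.000,-0.003] rows>=2
```

View pics/s.png

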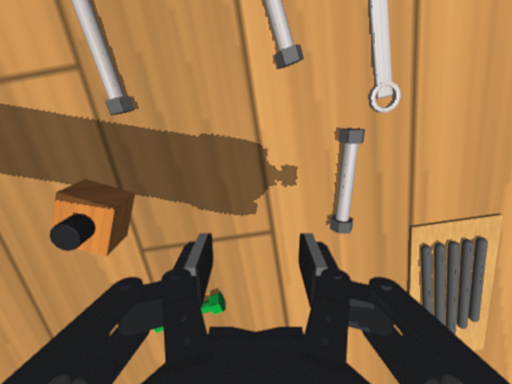

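Run:
```python
from h import *
P=load("s"); c=ray(P,346,180,.012); print(c); fits("wrist",P,[(120,c[0],c[1],80),(100,c[0],c[1],80)])
S=snap("s_scene","scene"); fits("scene",S,[(120,c[0],c[1],80)])
```

```text
[ 0.69589132 -0.33390472  0.012     ]
stud L120: x 0.6957 y -0.3352 a 80.8 IoU 0.960
stud L100: x 0.6971 y -0.3256 a 80.9 IoU 0.742
cam drift mm [0. 0. 0.]
stud L120: x 0.6925 y -0.3352 a 81.5 IoU 0.864
```

Run:
```python
from h import *
st(); plan([(.6957,-.3345,.11,-9.2)])
```

```text
t34.3 tcp [ 0.5917 -0.3149  0.175 ] yaw -9.2 F [-0.5 -0.2 -0.7] w 0.0508
   [0.980,0.026,0.602,0.000,-0.000,0.001] rows>=2
-> [0.078,0.002,0.048,0.000,-0.000,0.000] rows>=1
```

Emit:
{"name": "arm_command", "arguments": {
  "series": [
    [0.5, 0.03, 0.3, 0, 0, 0, 0.4],
    [1, 0.03, 0.65, 0, 0, 0, 0.4],
    [1, 0.03, 0.65, 0, 0, 0, 0.4],
    [1, 0.03, 0.65, 0, 0, 0, 0.4],
    [1, 0.03, 0.65, 0, 0, 0, 0.4]
  ]
}}

```text
time_s: 34.92
eef_pos: [0.6901, -0.3349, 0.1131]
tool_rot: [[0.987, -0.16, 0.003], [-0.16, -0.987, -0.003], [0.004, 0.002, -1.0]]
wrist_force: [0.2, 0.1, 0.5]
grip_width: 0.0508
```

Run:
```python
from h import *
st(); P=snap("t");  fits("wrist",P,[(120,.6957,-.3352,80.8)]); plan([(.6957,-.3352,.012,-9.2)])
```

```text
t34.9 tcp [ 0.6901 -0.3349  0.1131] yaw -9.2 F [0.2 0.1 0.5] w 0.0508
cam drift mm [-0.05 -0.02  0.21]
stud L120: x 0.6955 y -0.3354 a 80.5 IoU 0.957
   [0.051,-0.008,0.980,0.004,-0.007,-0.001] rows>=2
-> [0.002,-0.000,0.032,0.000,-0.000,-0.000] rows>=1
```

Emit:
{"name": "arm_command", "arguments": {
  "series": [
    [0.055, -0.002, 0.4, 0, 0, 0, 0.4],
    [0.055, -0.002, 0.8, 0, 0, 0, 0.4],
    [0.055, -0.002, 0.98, 0, 0, 0, 0.4],
    [0.055, -0.002, 0.98, 0, 0, 0, 0.4],
    [0.055, -0.002, 0.98, 0, 0, 0, 0.4]
  ]
}}

```text
time_s: 35.65
eef_pos: [0.6967, -0.3353, 0.0145]
tool_rot: [[0.987, -0.16, 0.003], [-0.16, -0.987, -0.002], [0.004, 0.001, -1.0]]
wrist_force: [1.2, 0.6, 0.5]
grip_width: 0.0515
```

Emit:
{"name": "arm_command", "arguments": {
  "series": [
    [0, 0, 0.005, 0, 0, 0, 1],
    [0, 0, 0.005, 0, 0, 0, 1],
    [0, 0, 0.005, 0, 0, 0, 1],
    [0, 0, 0.005, 0, 0, 0, 1],
    [0, 0, 0.005, 0, 0, 0, 1]
  ]
}}

```text
time_s: 36.28
eef_pos: [0.696, -0.3349, 0.0128]
tool_rot: [[0.987, -0.16, 0.002], [-0.16, -0.987, -0.001], [0.002, 0.001, -1.0]]
wrist_force: [-0.9, 0.0, 5.6]
grip_width: 0.0137
```

Emit:
{"name": "arm_command", "arguments": {
  "series": [
    [0, 0, -0.1, 0, 0, 0, 1],
    [0, 0, -0.4, 0, 0, 0, 1],
    [0, 0, -0.9, 0, 0, 0, 1],
    [0, 0, -1, 0, 0, 0, 1],
    [0, 0, -1, 0, 0, 0, 1]
  ]
}}

```text
time_s: 36.9
eef_pos: [0.6954, -0.3347, 0.1117]
tool_rot: [[0.987, -0.16, 0.001], [-0.16, -0.987, -0.001], [0.001, 0.0, -1.0]]
wrist_force: [-0.5, 0.0, -2.1]
grip_width: 0.0138
```

Run:
```python
from h import *
st(); p=.5225*TX+.232*TY; print(p); plan([(.62,-.06,.15,30),(*p,.13,84.8)])
```

```text
t36.9 tcp [ 0.6954 -0.3347  0.1117] yaw -9.2 F [-0.5  0.  -2.1] w 0.0138
[0.54137636 0.18368966]
   [-0.447,-0.980,-0.146,0.000,-0.000,-0.494] rows>=2
   [-0.168,-0.980,-0.134,0.000,-0.000,-0.456] rows>=2
-> [0.054,-0.775,-0.105,0.000,-0.000,-0.356] rows>=2
   [0.210,-0.980,0.078,0.000,0.000,-0.715] rows>=3
   [0.650,-0.980,0.092,0.000,0.000,-0.839] rows>=3
-> [0.327,-0.198,0.030,0.000,0.000,-0.273] rows>=1
```

Emit:
{"name": "arm_command", "arguments": {
  "series": [
    [-0.22, -0.49, -0.2, 0, 0, -0.25, 1],
    [-0.45, -0.98, -0.3, 0, 0, -0.49, 1]
  ]
}}

```text
time_s: 37.15
eef_pos: [0.665, -0.2298, 0.1389]
tool_rot: [[0.995, 0.099, -0.003], [0.099, -0.995, 0.001], [-0.003, -0.002, -1.0]]
wrist_force: [1.6, 1.7, -2.0]
grip_width: 0.0135
```

Emit:
{"name": "arm_command", "arguments": {
  "series": [
    [-0.08, -0.49, 0, 0, 0, -0.23, 1],
    [-0.17, -0.98, 0, 0, 0, -0.46, 1]
  ]
}}

```text
time_s: 37.4
eef_pos: [0.6382, -0.133, 0.1388]
tool_rot: [[0.942, 0.335, -0.004], [0.335, -0.942, 0.001], [-0.003, -0.002, -1.0]]
wrist_force: [1.1, 0.5, -1.6]
grip_width: 0.0139
```

Emit:
{"name": "arm_command", "arguments": {
  "series": [
    [0.05, -0.4, -0.1, 0, 0, -0.18, 1],
    [0.05, -0.775, -0.1, 0, 0, -0.36, 1]
  ]
}}

```text
time_s: 37.65
eef_pos: [0.6191, -0.0581, 0.1514]
tool_rot: [[0.863, 0.506, 0.0], [0.506, -0.863, 0.0], [0.0, -0.0, -1.0]]
wrist_force: [-0.9, 0.3, -1.3]
grip_width: 0.0135
```

Emit:
{"name": "arm_command", "arguments": {
  "series": [
    [0.1, -0.49, 0, 0, 0, -0.36, 1],
    [0.21, -0.98, 0, 0, 0, -0.72, 1],
    [0.21, -0.98, 0, 0, 0, -0.72, 1]
  ]
}}

```text
time_s: 38.02
eef_pos: [0.5865, 0.0416, 0.1514]
tool_rot: [[0.612, 0.791, -0.001], [0.791, -0.612, 0.002], [0.001, -0.002, -1.0]]
wrist_force: [-0.4, -0.2, -1.4]
grip_width: 0.0139
```

Emit:
{"name": "arm_command", "arguments": {
  "series": [
    [0.32, -0.49, 0, 0, 0, -0.36, 1],
    [0.65, -0.98, 0, 0, 0, -0.7, 1],
    [0.65, -0.98, 0, 0, 0, -0.84, 1]
  ]
}}

```text
time_s: 38.4
eef_pos: [0.5493, 0.1532, 0.1516]
tool_rot: [[0.215, 0.977, -0.001], [0.977, -0.215, 0.003], [0.003, -0.001, -1.0]]
wrist_force: [0.7, 0.2, -2.0]
grip_width: 0.0136
```

Emit:
{"name": "arm_command", "arguments": {
  "series": [
    [0.33, -0.2, 0.1, 0, 0, -0.27, 1],
    [0.33, -0.2, 0.2, 0, 0, -0.27, 1],
    [0.33, -0.2, 0.2, 0, 0, -0.27, 1],
    [0.33, -0.2, 0.2, 0, 0, -0.27, 1],
    [0.33, -0.2, 0.2, 0, 0, -0.27, 1]
  ]
}}

```text
time_s: 39.02
eef_pos: [0.5403, 0.1828, 0.1316]
tool_rot: [[0.089, 0.996, 0.001], [0.996, -0.089, -0.0], [-0.0, 0.001, -1.0]]
wrist_force: [0.0, 0.1, -1.4]
grip_width: 0.0138
```

Run:
```python
from h import *
st();tt(); p=.5216*TX+.232*TY; plan([(*p,.05,84.8)])
```

```text
t39.0 tcp [0.5403 0.1828 0.1316] yaw 84.9 F [ 0.   0.1 -1.4] w 0.0138
tcp in tray axes tx 0.5215 ty 0.2310
-> [0.010,0.001,0.816,0.001,0.000,0.004] rows>=2
```

Emit:
{"name": "arm_command", "arguments": {
  "series": [
    [0.007, 0, 0.4, 0, 0, 0, 1],
    [0.007, 0, 0.82, 0, 0, 0, 1],
    [0.007, 0, 0.82, 0, 0, 0, 1],
    [0.007, 0, 0.82, 0, 0, 0, 1],
    [0.007, 0, 0.82, 0, 0, 0, 1],
    [0.007, 0, 0.82, 0, 0, 0, 1]
  ]
}}

```text
time_s: 39.78
eef_pos: [0.5406, 0.1846, 0.0507]
tool_rot: [[0.087, 0.996, 0.002], [0.996, -0.087, 0.0], [0.0, 0.002, -1.0]]
wrist_force: [0.0, 0.7, -2.2]
grip_width: 0.0137
```

Run:
```python
from h import *
st();tt(); P=snap("u"); im=cv2.imread("pics/u.png"); cv2.imwrite("pics/u2.png",cv2.resize(im[0:384,60:460],None,fx=1.55,fy=1.55,interpolation=cv2.INTER_CUBIC))
st(); tt()
```

```text
t39.8 tcp [0.5406 0.1846 0.0507] yaw 85.0 F [ 0.   0.7 -2.2] w 0.0137
tcp in tray axes tx 0.5216 ty 0.2328
cam drift mm [-0.18 -0.09 -0.28]
t39.8 tcp [0.5404 0.1845 0.0504] yaw 85.0 F [-0.3 -0.4 -1.7] w 0.0135
tcp in tray axes tx 0.5214 ty 0.2328
```

View pics/u2.png

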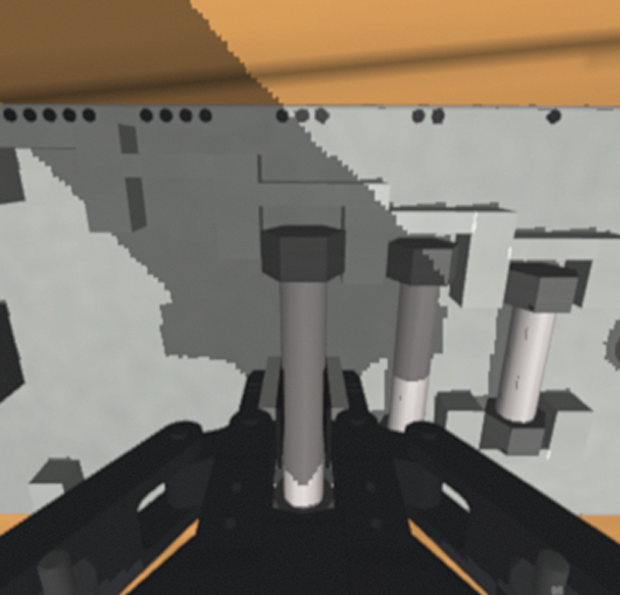

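Emit:
{"name": "arm_command", "arguments": {
  "series": [
    [-0.003, 0.008, 0.1, 0, 0, 0, 1],
    [-0.003, 0.008, 0.18, 0, 0, 0, 1],
    [-0.003, 0.008, 0.22, 0, 0, 0, 1],
    [-0.003, 0.008, 0.25, 0, 0, 0, 1],
    [-0.003, 0.008, 0.25, 0, 0, 0, 1]
  ]
}}

```text
time_s: 40.45
eef_pos: [0.54, 0.184, 0.0248]
tool_rot: [[0.087, 0.996, -0.001], [0.996, -0.087, -0.001], [-0.001, -0.001, -1.0]]
wrist_force: [-3.3, -1.9, 3.7]
grip_width: 0.0139
```

Run:
```python
from h import *
st();tt()
```

```text
t40.5 tcp [0.54   0.184  0.0248] yaw 85.0 F [-3.3 -1.9  3.7] w 0.0139
tcp in tray axes tx 0.5211 ty 0.2322
```

Seated at the expected height (0.0248). Release.

Emit:
{"name": "arm_command", "arguments": {
  "series": [
    [0, 0, 0, 0, 0, 0, 0.85],
    [0, 0, 0, 0, 0, 0, 0.65],
    [0, 0, 0, 0, 0, 0, 0.65],
    [0, 0, -0.3, 0, 0, 0, 0.65],
    [0, 0, -0.8, 0, 0, 0, 0.65],
    [0, 0, -1, 0, 0, 0, 0.65],
    [0, 0, -1, 0, 0, 0, 0.65],
    [0, 0, -1, 0, 0, 0, 0.65]
  ]
}}

```text
time_s: 41.45
eef_pos: [0.5397, 0.1834, 0.1228]
tool_rot: [[0.087, 0.996, -0.002], [0.996, -0.087, -0.001], [-0.001, -0.002, -1.0]]
wrist_force: [-0.1, -0.3, -0.1]
grip_width: 0.0299
```

Run:
```python
from h import *
chk("v",[(80,1),(100,2),(120,3)]); plan([(.6335,-.13,.18,10.2)])
```

```text
t41.5 tcp [0.5397 0.1834 0.1228] yaw 85.0 F [-0.1 -0.3 -0.1] w 0.0299
cam drift mm [-0.11 -0.   -0.2 ]
stud L80: x 0.5496 y 0.2790 a -5.0 IoU 0.953
   pocket 1 [0.5496 0.2793]
stud L100: x 0.5445 y 0.2307 a -5.2 IoU 0.871
   pocket 2 [0.5452 0.2315]
stud L120: x 0.5410 y 0.1840 a -5.2 IoU 0.921
   pocket 3 [0.5409 0.1837]
   [-0.980,0.388,-0.184,-0.001,0.001,0.803] rows>=3
   [-0.899,0.921,-0.225,-0.001,0.001,0.980] rows>=3
-> [-0.240,0.903,-0.163,-0.001,0.001,0.711] rows>=3
```

View pics/v2.png

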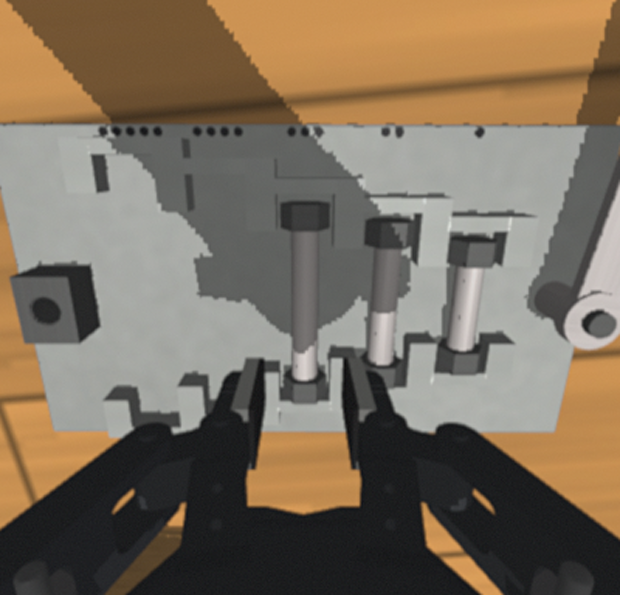

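Run:
```python
from h import *
C=load("v"); f=lambda a,b,z=.012:ray(C,60+(a+.5)/1.55-.5,(b+.5)/1.55-.5,z)[:2]
l=f(44,311,.038);p=f(600,324,.05); print("lug",l,l@TX,l@TY,"piv",p,p@TX,p@TY, np.linalg.norm(l-p))
```

```text
lug [0.52736411 0.03716767] 0.5218250831590742 0.08481107685760711 piv [0.55700228 0.34208981] 0.5237054002331131 0.39116446210242867 0.3063591556380533
```

Emit:
{"name": "arm_command", "arguments": {
  "series": [
    [-0.4, 0.15, -0.3, 0, 0, 0.35, 0.5],
    [-0.98, 0.39, -0.5, 0, 0, 0.7, 0.4],
    [-0.98, 0.39, -0.5, 0, 0, 0.8, 0.4]
  ]
}}

```text
time_s: 42.02
eef_pos: [0.5731, 0.0766, 0.1749]
tool_rot: [[0.495, 0.869, 0.002], [0.869, -0.495, -0.003], [-0.001, 0.003, -1.0]]
wrist_force: [-0.1, 0.8, -0.8]
grip_width: 0.0513
```

Emit:
{"name": "arm_command", "arguments": {
  "series": [
    [-0.45, 0.45, 0, 0, 0, 0.35, 0.4],
    [-0.9, 0.92, 0, 0, 0, 0.7, 0.4],
    [-0.9, 0.92, 0, 0, 0, 0.98, 0.4]
  ]
}}

```text
time_s: 42.4
eef_pos: [0.6081, -0.0481, 0.1728]
tool_rot: [[0.859, 0.511, -0.002], [0.511, -0.859, -0.003], [-0.003, 0.001, -1.0]]
wrist_force: [-0.1, 0.6, 0.1]
grip_width: 0.0511
```

Emit:
{"name": "arm_command", "arguments": {
  "series": [
    [-0.12, 0.45, 0, 0, 0, 0.35, 0.4],
    [-0.24, 0.9, 0, 0, 0, 0.71, 0.4],
    [-0.24, 0.9, 0, 0, 0, 0.71, 0.4],
    [-0.24, 0.9, 0, 0, 0, 0.71, 0.4],
    [-0.24, 0.9, 0, 0, 0, 0.71, 0.4],
    [-0.24, 0.9, 0, 0, 0, 0.71, 0.4]
  ]
}}

```text
time_s: 43.15
eef_pos: [0.6344, -0.1281, 0.1744]
tool_rot: [[0.983, 0.181, 0.0], [0.181, -0.983, 0.0], [0.0, -0.0, -1.0]]
wrist_force: [-0.3, 0.3, -0.5]
grip_width: 0.0516
```

Run:
```python
from h import *
st(); P=snap("w"); fits("wrist",P,[(140,.6337,-.1328,100),(160,.4574,-.1397,94)]); plan([(.6337,-.1328,.09,10)])
```

```text
t43.1 tcp [ 0.6344 -0.1281  0.1744] yaw 10.5 F [-0.3  0.3 -0.5] w 0.0516
cam drift mm [ 0.04 -0.29  0.03]
stud L140: x 0.6335 y -0.1328 a 100.4 IoU 0.900
stud L160: x 0.4575 y -0.1400 a 94.2 IoU 0.949
-> [-0.014,0.038,0.845,0.000,-0.000,0.013] rows>=2
```

View pics/w.png

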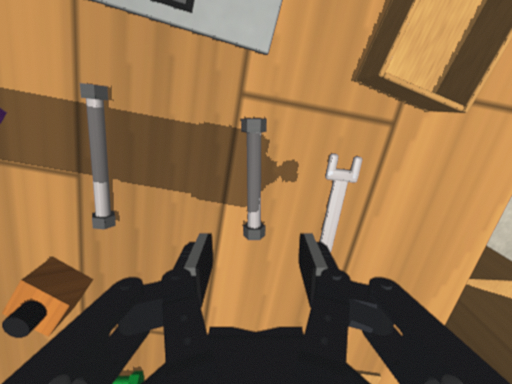

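Emit:
{"name": "arm_command", "arguments": {
  "series": [
    [-0.01, 0.032, 0.4, 0, 0, 0, 0.4],
    [-0.01, 0.032, 0.95, 0, 0, 0, 0.4],
    [-0.01, 0.032, 0.95, 0, 0, 0, 0.4],
    [-0.01, 0.032, 0.95, 0, 0, 0, 0.4],
    [-0.01, 0.032, 0.95, 0, 0, 0, 0.4]
  ]
}}

```text
time_s: 43.88
eef_pos: [0.6359, -0.1329, 0.0823]
tool_rot: [[0.984, 0.179, 0.005], [0.179, -0.984, -0.001], [0.004, 0.002, -1.0]]
wrist_force: [0.1, 0.4, 0.2]
grip_width: 0.0512
```

Run:
```python
from h import *
st(); plan([(.6335,-.1328,.012,10.4)])
```

```text
t43.9 tcp [ 0.6359 -0.1329  0.0823] yaw 10.3 F [0.1 0.4 0.2] w 0.0512
-> [-0.027,-0.007,0.703,0.004,-0.008,-0.002] rows>=2
```

Emit:
{"name": "arm_command", "arguments": {
  "series": [
    [-0.01, -0.005, 0.4, 0, 0, 0, 0.4],
    [-0.01, -0.005, 0.68, 0, 0, 0, 0.4],
    [-0.01, -0.005, 0.68, 0, 0, 0, 0.4],
    [-0.01, -0.005, 0.68, 0, 0, 0, 1],
    [-0.01, -0.005, 0.68, 0, 0, 0, 1],
    [-0.01, -0.005, 0.68, 0, 0, 0, 1],
    [-0.01, -0.005, 0.68, 0, 0, 0, 1],
    [-0.01, -0.005, 0.68, 0, 0, 0, 1]
  ]
}}

```text
time_s: 44.88
eef_pos: [0.6344, -0.1328, 0.0138]
tool_rot: [[0.984, 0.179, 0.003], [0.179, -0.984, -0.001], [0.003, 0.002, -1.0]]
wrist_force: [-1.8, 1.0, 6.5]
grip_width: 0.0133
```

Emit:
{"name": "arm_command", "arguments": {
  "series": [
    [0, 0, -0.1, 0, 0, 0, 1],
    [0, 0, -0.4, 0, 0, 0, 1],
    [0, 0, -0.9, 0, 0, 0, 1],
    [0, 0, -1, 0, 0, 0, 1],
    [0, 0, -1, 0, 0, 0, 1]
  ]
}}

```text
time_s: 45.5
eef_pos: [0.633, -0.1326, 0.1118]
tool_rot: [[0.984, 0.179, 0.001], [0.179, -0.984, -0.001], [0.001, 0.001, -1.0]]
wrist_force: [-0.4, -0.0, -2.3]
grip_width: 0.0138
```

Run:
```python
from h import *
st(); p=.522*TX+.184*TY; print(p); plan([(*p,.13,84.8)])
```

```text
t45.5 tcp [ 0.633  -0.1326  0.1118] yaw 10.3 F [-0.4 -0.  -2.3] w 0.0138
[0.53652805 0.13593252]
   [-0.163,-0.980,-0.064,0.001,-0.000,-0.864] rows>=3
   [0.290,-0.980,-0.066,0.001,-0.000,-0.889] rows>=3
-> [0.573,-0.611,-0.054,0.001,-0.000,-0.729] rows>=3
```

Emit:
{"name": "arm_command", "arguments": {
  "series": [
    [-0.08, -0.49, -0.3, 0, 0, -0.36, 1],
    [-0.16, -0.98, -0.4, 0, 0, -0.7, 1],
    [-0.16, -0.98, -0.4, 0, 0, -0.86, 1]
  ]
}}

```text
time_s: 45.88
eef_pos: [0.5977, -0.0326, 0.1506]
tool_rot: [[0.801, 0.599, -0.002], [0.599, -0.801, 0.003], [-0.0, -0.003, -1.0]]
wrist_force: [0.3, -0.9, -2.2]
grip_width: 0.0138
```

Emit:
{"name": "arm_command", "arguments": {
  "series": [
    [0.15, -0.49, 0, 0, 0, -0.36, 1],
    [0.29, -0.98, 0, 0, 0, -0.7, 1],
    [0.29, -0.98, 0, 0, 0, -0.89, 1]
  ]
}}

```text
time_s: 46.25
eef_pos: [0.562, 0.0631, 0.1495]
tool_rot: [[0.446, 0.895, -0.004], [0.895, -0.446, 0.002], [0.0, -0.005, -1.0]]
wrist_force: [0.6, -0.1, -1.4]
grip_width: 0.0133
```

Emit:
{"name": "arm_command", "arguments": {
  "series": [
    [0.29, -0.3, 0, 0, 0, -0.36, 1],
    [0.57, -0.61, 0.2, 0, 0, -0.73, 1],
    [0.57, -0.61, 0.2, 0, 0, -0.73, 1],
    [0.57, -0.61, 0.2, 0, 0, -0.73, 1],
    [0.57, -0.61, 0.2, 0, 0, -0.73, 1]
  ]
}}

```text
time_s: 46.88
eef_pos: [0.5373, 0.1344, 0.1308]
tool_rot: [[0.095, 0.996, -0.001], [0.996, -0.095, -0.001], [-0.001, -0.001, -1.0]]
wrist_force: [-0.4, 0.3, -2.2]
grip_width: 0.0134
```

Run:
```python
from h import *
st();tt(); p=.522*TX+.184*TY; plan([(*p,.05,84.8)])
```

```text
t46.9 tcp [0.5373 0.1344 0.1308] yaw 84.6 F [-0.4  0.3 -2.2] w 0.0134
tcp in tray axes tx 0.5229 ty 0.1825
-> [0.015,-0.009,0.808,-0.001,0.001,-0.008] rows>=2
```

Emit:
{"name": "arm_command", "arguments": {
  "series": [
    [0.01, -0.008, 0.4, 0, 0, -0.01, 1],
    [0.01, -0.008, 0.81, 0, 0, -0.01, 1],
    [0.01, -0.008, 0.81, 0, 0, -0.01, 1],
    [0.01, -0.008, 0.81, 0, 0, -0.01, 1],
    [0.01, -0.008, 0.81, 0, 0, -0.01, 1],
    [0.01, -0.008, 0.81, 0, 0, -0.01, 1]
  ]
}}

```text
time_s: 47.62
eef_pos: [0.5373, 0.137, 0.0517]
tool_rot: [[0.087, 0.996, 0.002], [0.996, -0.087, -0.0], [0.0, 0.002, -1.0]]
wrist_force: [-0.5, -0.9, -2.4]
grip_width: 0.0135
```

Run:
```python
from h import *
st();tt(); P=snap("x"); im=cv2.imread("pics/x.png"); cv2.imwrite("pics/x2.png",cv2.resize(im[0:384,60:460],None,fx=1.55,fy=1.55,interpolation=cv2.INTER_CUBIC))
st(); tt()
```

```text
t47.6 tcp [0.5373 0.137  0.0517] yaw 85.0 F [-0.5 -0.9 -2.4] w 0.0135
tcp in tray axes tx 0.5227 ty 0.1852
cam drift mm [-0.19 -0.05 -0.26]
t47.7 tcp [0.5371 0.137  0.0514] yaw 85.0 F [-1.1 -0.2 -1.4] w 0.0137
tcp in tray axes tx 0.5225 ty 0.1851
```

View pics/x2.png

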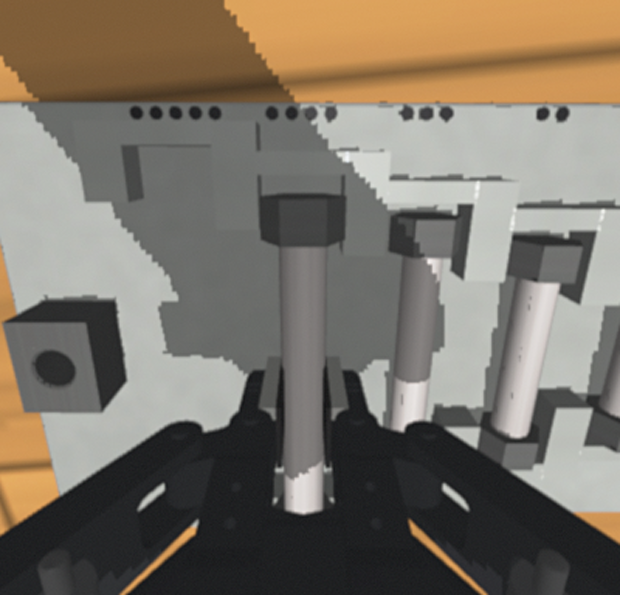

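Emit:
{"name": "arm_command", "arguments": {
  "series": [
    [-0.006, 0.005, 0.1, 0, 0, 0, 1],
    [-0.006, 0.005, 0.18, 0, 0, 0, 1],
    [-0.006, 0.005, 0.22, 0, 0, 0, 1],
    [-0.006, 0.005, 0.245, 0, 0, 0, 1],
    [-0.006, 0.005, 0.245, 0, 0, 0, 1]
  ]
}}

```text
time_s: 48.3
eef_pos: [0.5368, 0.1365, 0.0258]
tool_rot: [[0.087, 0.996, 0.0], [0.996, -0.087, 0.0], [0.0, 0.0, -1.0]]
wrist_force: [0.4, 0.1, -2.7]
grip_width: 0.0139
```

Run:
```python
from h import *
st();tt()
```

```text
t48.3 tcp [0.5368 0.1365 0.0258] yaw 85.0 F [ 0.4  0.1 -2.7] w 0.0139
tcp in tray axes tx 0.5223 ty 0.1846
```

Emit:
{"name": "arm_command", "arguments": {
  "series": [
    [0, 0, 0, 0, 0, 0, 0.85],
    [0, 0, 0, 0, 0, 0, 0.65],
    [0, 0, 0, 0, 0, 0, 0.65],
    [0, 0, -0.3, 0, 0, 0, 0.65],
    [0, 0, -0.8, 0, 0, 0, 0.65],
    [0, 0, -1, 0, 0, 0, 0.65],
    [0, 0, -1, 0, 0, 0, 0.65],
    [0, 0, -1, 0, 0, 0, 0.65]
  ]
}}

```text
time_s: 49.3
eef_pos: [0.5359, 0.1357, 0.1244]
tool_rot: [[0.087, 0.996, -0.002], [0.996, -0.087, -0.001], [-0.001, -0.002, -1.0]]
wrist_force: [-0.3, 0.0, 0.0]
grip_width: 0.0298
```

Run:
```python
from h import *
chk("y",[(80,1),(100,2),(120,3),(140,4)]); plan([(.4575,-.135,.18,4)])
```

```text
t49.3 tcp [0.5359 0.1357 0.1244] yaw 85.0 F [-0.3  0.   0. ] w 0.0298
cam drift mm [-0.11  0.01 -0.22]
stud L80: x 0.5498 y 0.2792 a -5.3 IoU 0.956
   pocket 1 [0.5496 0.2793]
stud L100: x 0.5448 y 0.2310 a -5.4 IoU 0.933
   pocket 2 [0.5452 0.2315]
stud L120: x 0.5408 y 0.1839 a -5.0 IoU 0.852
   pocket 3 [0.5409 0.1837]
stud L140: x 0.5368 y 0.1362 a -5.0 IoU 0.948
   pocket 4 [0.5365 0.1359]
   [-0.980,-0.194,-0.195,-0.001,0.001,0.956] rows>=3
   [-0.977,0.307,-0.200,-0.001,0.001,0.980] rows>=3
-> [-0.547,0.584,-0.157,-0.001,0.001,0.765] rows>=3
```

View pics/y2.png

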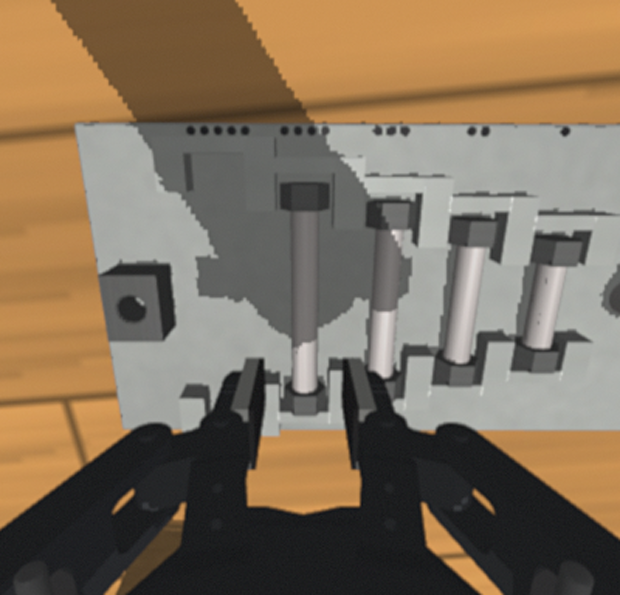

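Four seated. Now stud 5; first the lug hole from this picture.

Run:
```python
from h import *
C=load("y"); f=lambda a,b,z=.012:ray(C,60+(a+.5)/1.55-.5,(b+.5)/1.55-.5,z)[:2]
l=f(131.5,307.5,.038); print("lug",l,l@TX,l@TY)
```

```text
lug [0.52641001 0.03850166] 0.520754015072622 0.08605310123521864
```

Emit:
{"name": "arm_command", "arguments": {
  "series": [
    [-0.4, -0.1, -0.3, 0, 0, 0.36, 0.5],
    [-0.98, -0.19, -0.5, 0, 0, 0.7, 0.4],
    [-0.98, -0.19, -0.5, 0, 0, 0.96, 0.4]
  ]
}}

```text
time_s: 49.92
eef_pos: [0.5097, 0.0344, 0.1768]
tool_rot: [[0.567, 0.824, 0.002], [0.824, -0.567, -0.004], [-0.002, 0.003, -1.0]]
wrist_force: [1.0, 0.9, 0.0]
grip_width: 0.051
```

Emit:
{"name": "arm_command", "arguments": {
  "series": [
    [-0.5, 0.15, 0, 0, 0, 0.36, 0.4],
    [-0.98, 0.31, 0, 0, 0, 0.7, 0.4],
    [-0.98, 0.31, 0, 0, 0, 0.98, 0.4]
  ]
}}

```text
time_s: 50.3
eef_pos: [0.4792, -0.0632, 0.1752]
tool_rot: [[0.898, 0.44, -0.002], [0.44, -0.898, -0.002], [-0.002, 0.001, -1.0]]
wrist_force: [0.0, 0.4, 0.7]
grip_width: 0.0512
```

Emit:
{"name": "arm_command", "arguments": {
  "series": [
    [-0.27, 0.3, 0, 0, 0, 0.36, 0.4],
    [-0.55, 0.58, 0, 0, 0, 0.7, 0.4],
    [-0.55, 0.58, 0, 0, 0, 0.76, 0.4],
    [-0.55, 0.58, 0, 0, 0, 0.76, 0.4],
    [-0.55, 0.58, 0, 0, 0, 0.76, 0.4],
    [-0.55, 0.58, 0, 0, 0, 0.76, 0.4]
  ]
}}

```text
time_s: 51.05
eef_pos: [0.458, -0.134, 0.1758]
tool_rot: [[0.997, 0.072, 0.0], [0.072, -0.997, 0.0], [0.0, -0.0, -1.0]]
wrist_force: [-0.3, -0.2, 0.2]
grip_width: 0.0513
```

Run:
```python
from h import *
st(); P=snap("z"); fits("wrist",P,[(160,.4574,-.1397,94)]); plan([(.4575,-.14,.085,4)])
```

```text
t51.0 tcp [ 0.458  -0.134   0.1758] yaw 4.2 F [-0.3 -0.2  0.2] w 0.0513
cam drift mm [-0.02 -0.19  0.01]
stud L160: x 0.4580 y -0.1402 a 94.2 IoU 0.962
-> [-0.008,0.056,0.908,0.000,0.000,0.003] rows>=2
```

View pics/z.png

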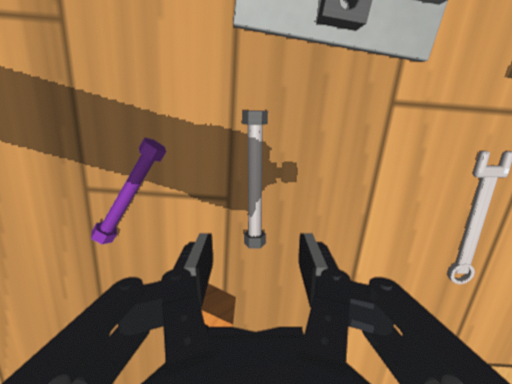

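Emit:
{"name": "arm_command", "arguments": {
  "series": [
    [0, 0.05, 0.4, 0, 0, 0, 0.4],
    [0, 0.05, 0.95, 0, 0, 0, 0.4],
    [0, 0.05, 0.95, 0, 0, 0, 0.4],
    [0, 0.05, 0.95, 0, 0, 0, 0.4],
    [0, 0.05, 0.95, 0, 0, 0, 0.4]
  ]
}}

```text
time_s: 51.78
eef_pos: [0.4599, -0.1405, 0.0832]
tool_rot: [[0.998, 0.07, 0.004], [0.07, -0.998, -0.002], [0.004, 0.002, -1.0]]
wrist_force: [0.3, -0.4, 1.0]
grip_width: 0.0519
```

Run:
```python
from h import *
st(); plan([(.4578,-.1402,.012,4.2)])
```

```text
t51.8 tcp [ 0.4599 -0.1405  0.0832] yaw 4.0 F [ 0.3 -0.4  1. ] w 0.0519
-> [-0.023,-0.006,0.712,0.004,-0.007,-0.006] rows>=2
```

Emit:
{"name": "arm_command", "arguments": {
  "series": [
    [-0.01, -0.002, 0.4, 0, 0, 0, 0.4],
    [-0.01, -0.002, 0.69, 0, 0, 0, 0.4],
    [-0.01, -0.002, 0.69, 0, 0, 0, 0.4],
    [-0.01, -0.002, 0.69, 0, 0, 0, 1],
    [-0.01, -0.002, 0.69, 0, 0, 0, 1],
    [-0.01, -0.002, 0.69, 0, 0, 0, 1],
    [-0.01, -0.002, 0.69, 0, 0, 0, 1],
    [-0.01, -0.002, 0.69, 0, 0, 0, 1]
  ]
}}

```text
time_s: 52.78
eef_pos: [0.4584, -0.1404, 0.0137]
tool_rot: [[0.998, 0.07, 0.003], [0.07, -0.998, -0.002], [0.002, 0.002, -1.0]]
wrist_force: [-0.4, -0.1, 6.0]
grip_width: 0.0138
```

Emit:
{"name": "arm_command", "arguments": {
  "series": [
    [0, 0, -0.1, 0, 0, 0, 1],
    [0, 0, -0.4, 0, 0, 0, 1],
    [0, 0, -0.9, 0, 0, 0, 1],
    [0, 0, -1, 0, 0, 0, 1],
    [0, 0, -1, 0, 0, 0, 1]
  ]
}}

```text
time_s: 53.4
eef_pos: [0.4572, -0.1401, 0.1125]
tool_rot: [[0.998, 0.07, 0.001], [0.07, -0.998, -0.001], [0.001, 0.001, -1.0]]
wrist_force: [0.4, -0.9, -2.8]
grip_width: 0.0137
```

Run:
```python
from h import *
st(); p=.522*TX+.136*TY; print(p); plan([(*p,.13,84.8)])
```

```text
t53.4 tcp [ 0.4572 -0.1401  0.1125] yaw 4.0 F [ 0.4 -0.9 -2.8] w 0.0137
[0.53217769 0.08813007]
   [0.330,-0.809,-0.065,0.001,0.000,-0.980] rows>=3
   [0.685,-0.543,-0.064,0.001,0.000,-0.980] rows>=3
-> [0.646,-0.102,-0.048,0.001,0.000,-0.733] rows>=3
```

Emit:
{"name": "arm_command", "arguments": {
  "series": [
    [0.16, -0.4, -0.3, 0, 0, -0.36, 1],
    [0.33, -0.81, -0.4, 0, 0, -0.7, 1],
    [0.33, -0.81, -0.4, 0, 0, -0.98, 1]
  ]
}}

```text
time_s: 53.78
eef_pos: [0.4847, -0.0522, 0.1514]
tool_rot: [[0.828, 0.561, -0.0], [0.561, -0.828, 0.002], [0.001, -0.002, -1.0]]
wrist_force: [-0.3, -0.3, -2.9]
grip_width: 0.0133
```

Emit:
{"name": "arm_command", "arguments": {
  "series": [
    [0.34, -0.27, 0, 0, 0, -0.36, 1],
    [0.68, -0.54, 0, 0, 0, -0.7, 1],
    [0.68, -0.54, 0, 0, 0, -0.98, 1]
  ]
}}

```text
time_s: 54.15
eef_pos: [0.5105, 0.0305, 0.1502]
tool_rot: [[0.446, 0.895, -0.002], [0.895, -0.446, 0.003], [0.002, -0.004, -1.0]]
wrist_force: [0.3, -1.8, -1.5]
grip_width: 0.0136
```

Emit:
{"name": "arm_command", "arguments": {
  "series": [
    [0.32, -0.05, 0, 0, 0, -0.36, 1],
    [0.65, -0.1, 0.2, 0, 0, -0.73, 1],
    [0.65, -0.1, 0.2, 0, 0, -0.73, 1],
    [0.65, -0.1, 0.2, 0, 0, -0.73, 1],
    [0.65, -0.1, 0.2, 0, 0, -0.73, 1]
  ]
}}

```text
time_s: 54.78
eef_pos: [0.5319, 0.0869, 0.1315]
tool_rot: [[0.095, 0.996, -0.001], [0.996, -0.095, -0.001], [-0.001, -0.0, -1.0]]
wrist_force: [-0.8, -0.2, -1.4]
grip_width: 0.0134
```

Run:
```python
from h import *
st();tt(); p=.522*TX+.136*TY; plan([(*p,.05,84.8)])
```

```text
t54.8 tcp [0.5319 0.0869 0.1315] yaw 84.6 F [-0.8 -0.2 -1.4] w 0.0134
tcp in tray axes tx 0.5219 ty 0.1347
-> [0.014,0.001,0.815,-0.001,0.002,-0.007] rows>=2
```

Emit:
{"name": "arm_command", "arguments": {
  "series": [
    [0.01, 0.002, 0.4, 0, 0, -0.01, 1],
    [0.01, 0.002, 0.81, 0, 0, -0.01, 1],
    [0.01, 0.002, 0.81, 0, 0, -0.01, 1],
    [0.01, 0.002, 0.81, 0, 0, -0.01, 1],
    [0.01, 0.002, 0.81, 0, 0, -0.01, 1],
    [0.01, 0.002, 0.81, 0, 0, -0.01, 1]
  ]
}}

```text
time_s: 55.52
eef_pos: [0.5333, 0.0892, 0.0522]
tool_rot: [[0.087, 0.996, 0.002], [0.996, -0.087, -0.0], [-0.0, 0.002, -1.0]]
wrist_force: [0.4, 0.1, -2.3]
grip_width: 0.0134
```

Run:
```python
from h import *
st();tt(); P=snap("aa"); im=cv2.imread("pics/aa.png"); cv2.imwrite("pics/aa2.png",cv2.resize(im[0:384,60:460],None,fx=1.55,fy=1.55,interpolation=cv2.INTER_CUBIC))
st(); tt()
```

```text
t55.5 tcp [0.5333 0.0892 0.0522] yaw 85.0 F [ 0.4  0.1 -2.3] w 0.0134
tcp in tray axes tx 0.5231 ty 0.1371
cam drift mm [-0.18 -0.03 -0.26]
t55.6 tcp [0.5331 0.0892 0.0519] yaw 85.0 F [ 0.8 -0.7 -1.7] w 0.0137
tcp in tray axes tx 0.5228 ty 0.1371
```

View pics/aa2.png

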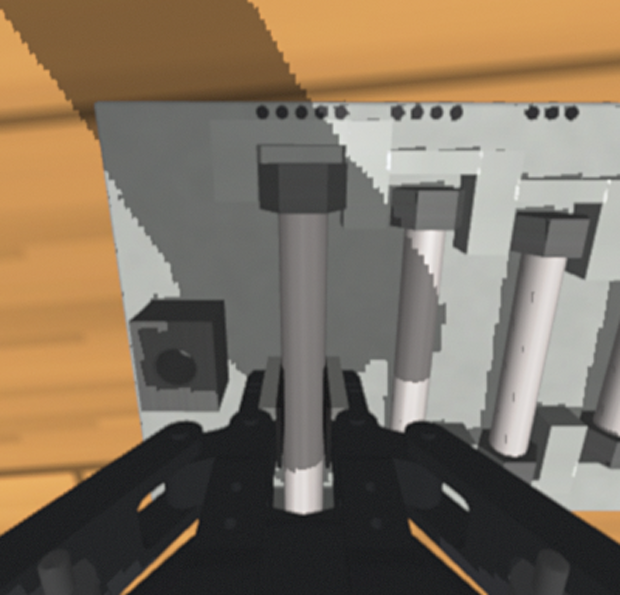

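Emit:
{"name": "arm_command", "arguments": {
  "series": [
    [-0.008, 0.002, 0.1, 0, 0, 0, 1],
    [-0.008, 0.002, 0.18, 0, 0, 0, 1],
    [-0.008, 0.002, 0.22, 0, 0, 0, 1],
    [-0.008, 0.002, 0.25, 0, 0, 0, 1],
    [-0.008, 0.002, 0.25, 0, 0, 0, 1]
  ]
}}

```text
time_s: 56.2
eef_pos: [0.5326, 0.0886, 0.0259]
tool_rot: [[0.087, 0.996, -0.0], [0.996, -0.087, 0.0], [-0.0, -0.0, -1.0]]
wrist_force: [-0.2, -0.3, 0.2]
grip_width: 0.0138
```

Run:
```python
from h import *
st();tt()
```

```text
t56.2 tcp [0.5326 0.0886 0.0259] yaw 85.0 F [-0.2 -0.3  0.2] w 0.0138
tcp in tray axes tx 0.5223 ty 0.1365
```

Emit:
{"name": "arm_command", "arguments": {
  "series": [
    [0, 0, 0, 0, 0, 0, 0.85],
    [0, 0, 0, 0, 0, 0, 0.74],
    [0, 0, 0, 0, 0, 0, 0.74],
    [0, 0, -0.3, 0, 0, 0, 0.74],
    [0, 0, -0.8, 0, 0, 0, 0.7],
    [0, 0, -1, 0, 0, 0, 0.65],
    [0, 0, -1, 0, 0, 0, 0.65],
    [0, 0, -1, 0, 0, 0, 0.65]
  ]
}}

```text
time_s: 57.2
eef_pos: [0.5316, 0.0878, 0.1244]
tool_rot: [[0.087, 0.996, -0.002], [0.996, -0.087, -0.001], [-0.001, -0.002, -1.0]]
wrist_force: [-0.8, 0.3, -0.4]
grip_width: 0.0298
```

Run:
```python
from h import *
chk("ab",[(120,3),(140,4),(160,5)])
S=snap("ab_scene","scene")
lms(["bar_grip","bar_eye","bar_pivot","pin","pin_stand","lug_hole"],"scene",2)
snap("ab_side","side"); lms(["bar_grip","bar_eye","bar_pivot","pin","pin_stand","lug_hole"],"side",2)
```

```text
t57.2 tcp [0.5316 0.0878 0.1244] yaw 85.0 F [-0.8  0.3 -0.4] w 0.0298
cam drift mm [-0.1   0.03 -0.19]
stud L120: x 0.5413 y 0.1842 a -5.3 IoU 0.935
   pocket 3 [0.5409 0.1837]
stud L140: x 0.5368 y 0.1363 a -5.0 IoU 0.799
   pocket 4 [0.5365 0.1359]
stud L160: x 0.5324 y 0.0883 a -4.8 IoU 0.965
   pocket 5 [0.5322 0.0881]
cam drift mm [0. 0. 0.]
bar_grip [([0.4288, 0.3665, 0.0804], 0.81)]
bar_eye [([0.2637, 0.4072, 0.0514], 0.83)]
bar_pivot []
pin [([0.3969, -0.3266, 0.0501], 0.7), ([0.6341, 0.4794, 0.002], 0.49)]
pin_stand [([0.4018, -0.3214, 0.002], 0.74), ([0.5418, 0.1825, 0.0237], 0.68)]
lug_hole [([0.5388, 0.1835, 0.0234], 0.7), ([0.5263, 0.0405, 0.0342], 0.62)]
cam drift mm [0. 0. 0.]
bar_grip []
bar_eye [([0.2615, 0.4013, 0.0497], 0.79)]
bar_pivot [([0.5496, 0.3415, 0.0496], 0.73), ([0.5328, 0.0827, 0.0286], 0.37)]
pin [([0.4013, -0.3244, 0.0469], 0.51), ([0.2589, 0.4021, 0.0526], 0.34)]
pin_stand [([0.4002, -0.3258, -0.004], 0.58), ([0.4247, 0.368, 0.0773], 0.28)]
lug_hole [([0.5281, 0.0377, 0.0369], 0.97), ([0.5325, 0.1407, 0.0262], 0.73)]
```

View pics/ab2.png

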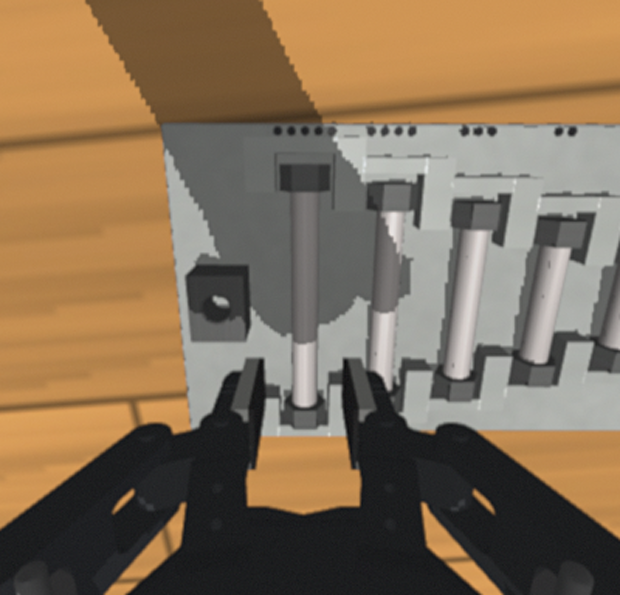

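View pics/ab_scene.png

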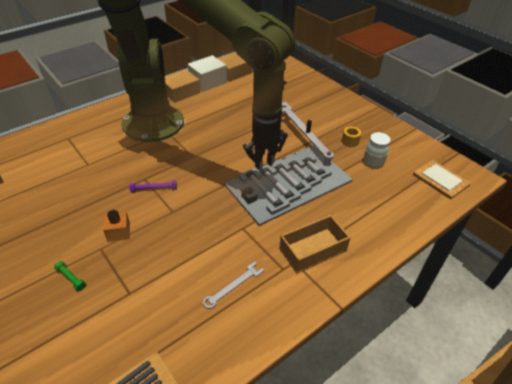

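Run:
```python
from h import *
st(); plan([(.48,.22,.19,0),(.428,.367,.19,-92)])
C=load("ab"); f=lambda a,b,z=.012:ray(C,60+(a+.5)/1.55-.5,(b+.5)/1.55-.5,z)[:2]
for v in (299,304): l=f(217,v,.038); print("lug",l,l@TX,l@TY)
```

```text
t58.1 tcp [0.5325 0.0883 0.1258] yaw 85.0 F [-0.6  0.9  0.7] w 0.0298
   [0.438,-0.220,-0.222,0.000,0.000,0.980] rows>=3
   [0.273,-0.407,-0.222,0.000,0.000,0.980] rows>=3
-> [0.034,-0.436,-0.198,0.000,0.000,0.874] rows>=3
   [-0.166,-0.470,0.000,0.000,0.000,0.980] rows>=3
   [-0.375,-0.328,0.000,0.000,0.000,0.980] rows>=3
   [-0.488,-0.101,0.000,0.000,0.000,0.980] rows>=3
-> [-0.061,0.020,0.000,0.000,0.000,0.127] rows>=1
lug [0.5212339  0.03980711] 0.5154808888802592 0.08688405679503791
lug [0.52419042 0.03935019] 0.518466654834099 0.08669697082554499
```

Emit:
{"name": "arm_command", "arguments": {
  "series": [
    [0.2, -0.1, -0.4, 0, 0, 0.36, 0.4],
    [0.44, -0.22, -0.65, 0, 0, 0.7, 0.4],
    [0.44, -0.22, -0.65, 0, 0, 0.98, 0.4]
  ]
}}

```text
time_s: 58.48
eef_pos: [0.5148, 0.1375, 0.1935]
tool_rot: [[0.565, 0.825, 0.005], [0.825, -0.565, 0.001], [0.003, 0.003, -1.0]]
wrist_force: [-0.4, -0.2, -0.9]
grip_width: 0.0511
```

Emit:
{"name": "arm_command", "arguments": {
  "series": [
    [0.14, -0.2, 0, 0, 0, 0.36, 0.4],
    [0.27, -0.41, 0, 0, 0, 0.7, 0.4],
    [0.27, -0.41, 0, 0, 0, 0.98, 0.4]
  ]
}}

```text
time_s: 58.85
eef_pos: [0.4947, 0.1821, 0.1911]
tool_rot: [[0.898, 0.441, 0.0], [0.441, -0.898, 0.001], [0.0, -0.0, -1.0]]
wrist_force: [0.5, 0.2, -1.8]
grip_width: 0.0512
```

Emit:
{"name": "arm_command", "arguments": {
  "series": [
    [0.03, -0.22, 0, 0, 0, 0.36, 0.4],
    [0.03, -0.44, 0, 0, 0, 0.7, 0.4],
    [0.03, -0.44, 0, 0, 0, 0.87, 0.4]
  ]
}}

```text
time_s: 59.22
eef_pos: [0.4779, 0.2226, 0.191]
tool_rot: [[1.0, 0.002, 0.0], [0.002, -1.0, 0.001], [0.0, -0.001, -1.0]]
wrist_force: [-0.1, -0.3, -0.2]
grip_width: 0.0515
```

Emit:
{"name": "arm_command", "arguments": {
  "series": [
    [-0.08, -0.23, 0, 0, 0, 0.36, 0.4],
    [-0.17, -0.47, 0, 0, 0, 0.7, 0.4],
    [-0.17, -0.47, 0, 0, 0, 0.98, 0.4]
  ]
}}

```text
time_s: 59.6
eef_pos: [0.4606, 0.2699, 0.191]
tool_rot: [[0.872, -0.49, -0.0], [-0.49, -0.872, 0.001], [-0.001, -0.001, -1.0]]
wrist_force: [0.8, -1.7, -0.2]
grip_width: 0.051
```

Emit:
{"name": "arm_command", "arguments": {
  "series": [
    [-0.19, -0.16, 0, 0, 0, 0.36, 0.4],
    [-0.38, -0.33, 0, 0, 0, 0.7, 0.4],
    [-0.38, -0.33, 0, 0, 0, 0.98, 0.4]
  ]
}}

```text
time_s: 59.98
eef_pos: [0.4435, 0.3173, 0.191]
tool_rot: [[0.519, -0.855, -0.0], [-0.855, -0.519, 0.001], [-0.001, -0.0, -1.0]]
wrist_force: [0.3, 1.0, 0.0]
grip_width: 0.0513
```

Emit:
{"name": "arm_command", "arguments": {
  "series": [
    [-0.24, -0.05, 0, 0, 0, 0.36, 0.4],
    [-0.49, -0.1, 0, 0, 0, 0.7, 0.4],
    [-0.49, -0.1, 0, 0, 0, 0.98, 0.4],
    [-0.49, -0.1, 0, 0, 0, 0.98, 0.4],
    [-0.49, -0.1, 0, 0, 0, 0.98, 0.4]
  ]
}}

```text
time_s: 60.6
eef_pos: [0.4283, 0.3614, 0.1907]
tool_rot: [[0.035, -0.999, 0.0], [-0.999, -0.035, -0.0], [0.0, -0.0, -1.0]]
wrist_force: [-1.1, 0.2, 0.0]
grip_width: 0.0511
```

Run:
```python
from h import *
st(); print(bot.state()["joint_positions"].round()); snap("ac"); lms(["bar_grip","bar_pivot","bar_eye"]); st(); plan([(.428,.367,.12,-91)])
```

```text
t60.6 tcp [0.4283 0.3614 0.1907] yaw -88.0 F [-1.1  0.2  0. ] w 0.0511
[  -5.   14.  -43.   99.   10.   71. -138.]
cam drift mm [ 0.05 -0.12  0.01]
bar_grip [([0.4272, 0.3694, 0.0745], 0.86), ([0.5435, 0.2305, 0.0194], 0.66)]
bar_pivot [([0.5514, 0.3379, 0.0511], 0.78)]
bar_eye [([0.262, 0.4004, 0.0454], 0.93)]
t60.8 tcp [0.4283 0.3614 0.1908] yaw -88.1 F [ 0.7 -0.6 -0.2] w 0.0511
-> [-0.056,0.001,0.708,-0.000,-0.000,0.098] rows>=2
```

View pics/ac.png

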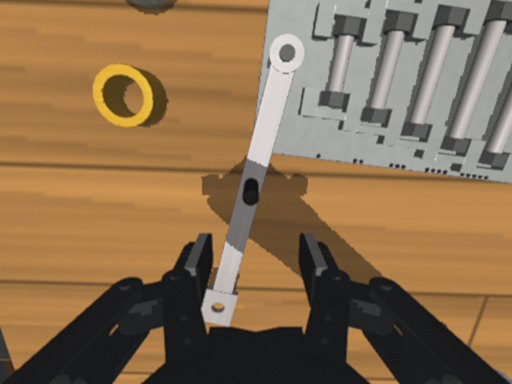

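Run:
```python
from h import *
C=load("ac"); g=ray(C,251,195,.095);p=ray(C,288,53,.05);e=ray(C,218,308,.05); print(g,p,e,np.linalg.norm(p-e)); h=p+(e-p)*130/300; print(h, np.degrees(np.arctan2((p-e)[0],(p-e)[1])))
plan([(h[0],h[1],.12,-91)])
```

```text
[0.42995671 0.36518779 0.095     ] [0.55474589 0.33522415 0.05      ] [0.26028446 0.40289854 0.05      ] 0.3021379720954996
[0.42714594 0.36454972 0.05      ] 102.94320303024243
-> [-0.032,0.010,0.708,-0.000,-0.000,0.098] rows>=2
```

Emit:
{"name": "arm_command", "arguments": {
  "series": [
    [-0.035, 0, 0.4, 0, 0, 0.1, 0.4],
    [-0.035, 0, 0.71, 0, 0, 0.1, 0.4],
    [-0.035, 0, 0.71, 0, 0, 0.1, 0.4],
    [-0.035, 0, 0.71, 0, 0, 0.1, 0.4]
  ]
}}

```text
time_s: 61.3
eef_pos: [0.4285, 0.3658, 0.121]
tool_rot: [[-0.019, -1.0, 0.001], [-1.0, 0.019, 0.001], [-0.001, -0.001, -1.0]]
wrist_force: [-0.9, 0.1, 0.1]
grip_width: 0.0508
```

Emit:
{"name": "arm_command", "arguments": {
  "series": [
    [0, 0, 0.4, 0, 0, 0, 0.4],
    [0, 0, 0.4, 0, 0, 0, 0.71],
    [0, 0, 0.4, 0, 0, 0, 0.71],
    [0, 0, 0.4, 0, 0, 0, 0.71]
  ]
}}

```text
time_s: 61.8
eef_pos: [0.4288, 0.3661, 0.0817]
tool_rot: [[-0.019, -1.0, 0.002], [-1.0, 0.019, 0.002], [-0.002, -0.002, -1.0]]
wrist_force: [-0.5, -0.4, 0.6]
grip_width: 0.0246
```

Run:
```python
from h import *
st()
s=bot.state(); p=np.array(s["eef_pos"]);R=np.array(s["tool_rot"])
Pv=np.array([0.5545,0.337])
def pose(th,z=0.08,r=0.13):
    t=np.radians(th); return [*(Pv+r*np.array([-np.sin(t),-np.cos(t)])),z],Rdown(-min(th,91))
cur=(p,R)
for grp in [(96,91,86,81,76),(71,66,61,56,51),(46,41,36,31,26),(21,16,11,6,3,2)]:
    for th in grp:
        q,Rq=pose(th); d,w=rel(cur[0],cur[1],q,Rq); print(th,np.round([*d,*w],3).tolist())
    cur=(np.array(q),Rq)
```

```text
t61.8 tcp [0.4288 0.3661 0.0817] yaw -91.1 F [-0.5 -0.4  0.6] w 0.0246
96 [0.156, 0.033, 0.016, -0.005, 0.003, -0.003]
91 [0.269, 0.038, 0.016, -0.005, 0.003, -0.003]
86 [0.383, 0.033, 0.016, -0.005, 0.003, -0.169]
81 [0.495, 0.018, 0.016, -0.005, 0.003, -0.336]
76 [0.606, -0.007, 0.016, -0.005, 0.002, -0.503]
71 [0.113, -0.005, 0.0, 0.0, 0.0, -0.167]
66 [0.226, -0.02, 0.0, 0.0, 0.0, -0.333]
61 [0.336, -0.044, 0.0, 0.0, 0.0, -0.5]
56 [0.445, -0.078, 0.0, 0.0, 0.0, -0.667]
51 [0.549, -0.122, 0.0, 0.0, 0.0, -0.833]
46 [0.113, -0.005, 0.0, 0.0, 0.0, -0.167]
41 [0.226, -0.02, 0.0, 0.0, 0.0, -0.333]
36 [0.336, -0.044, 0.0, 0.0, 0.0, -0.5]
31 [0.445, -0.078, 0.0, 0.0, 0.0, -0.667]
26 [0.549, -0.122, 0.0, 0.0, 0.0, -0.833]
21 [0.113, -0.005, 0.0, 0.0, 0.0, -0.167]
16 [0.226, -0.02, 0.0, 0.0, 0.0, -0.333]
11 [0.336, -0.044, 0.0, 0.0, 0.0, -0.5]
6 [0.445, -0.078, 0.0, 0.0, 0.0, -0.667]
3 [0.508, -0.103, 0.0, 0.0, 0.0, -0.767]
2 [0.529, -0.112, 0.0, 0.0, 0.0, -0.8]
```

Emit:
{"name": "arm_command", "arguments": {
  "series": [
    [0.08, 0.015, 0.01, 0, 0, 0, 0.71],
    [0.156, 0.033, 0.01, 0, 0, 0, 0.71],
    [0.27, 0.038, 0.01, 0, 0, 0, 0.71],
    [0.383, 0.033, 0.01, 0, 0, -0.17, 0.71],
    [0.495, 0.018, 0.01, 0, 0, -0.34, 0.71],
    [0.606, -0.007, 0.01, 0, 0, -0.5, 0.71]
  ]
}}

```text
time_s: 62.55
eef_pos: [0.4275, 0.3034, 0.0788]
tool_rot: [[0.243, -0.97, 0.0], [-0.97, -0.243, -0.0], [0.001, -0.0, -1.0]]
wrist_force: [1.4, 1.2, 0.6]
grip_width: 0.0249
```

Emit:
{"name": "arm_command", "arguments": {
  "series": [
    [0.113, -0.005, 0, 0, 0, -0.167, 0.71],
    [0.226, -0.02, 0, 0, 0, -0.333, 0.71],
    [0.336, -0.044, 0, 0, 0, -0.5, 0.71],
    [0.445, -0.078, 0, 0, 0, -0.667, 0.71],
    [0.55, -0.122, 0, 0, 0, -0.833, 0.71],
    [0.55, -0.122, 0, 0, 0, -0.833, 0.71]
  ]
}}

```text
time_s: 63.3
eef_pos: [0.4529, 0.2522, 0.0785]
tool_rot: [[0.625, -0.78, -0.0], [-0.78, -0.625, -0.001], [0.001, 0.001, -1.0]]
wrist_force: [-0.3, 0.1, 0.3]
grip_width: 0.0249
```

Run:
```python
from h import *
st(); p=bot.state()["eef_pos"][:2]-np.array([.5545,.337]); print(np.linalg.norm(p),np.degrees(np.arctan2(-p[0],-p[1])))
snap("ad_scene","scene"); lms(["bar_eye","bar_grip"],"scene",2)
```

```text
t63.3 tcp [0.4529 0.2522 0.0785] yaw -51.3 F [-0.3  0.1  0.3] w 0.0249
0.1323106324195061 50.1607149593311
cam drift mm [0. 0. 0.]
bar_eye [([0.3213, 0.1481, 0.05], 0.6)]
bar_grip [([0.4568, 0.2534, 0.0791], 0.69)]
```

Bar follows (eye at (0.321,0.148), about 51°). Continue.

Emit:
{"name": "arm_command", "arguments": {
  "series": [
    [0.113, -0.005, 0, 0, 0, -0.167, 0.71],
    [0.226, -0.02, 0, 0, 0, -0.333, 0.71],
    [0.336, -0.044, 0, 0, 0, -0.5, 0.71],
    [0.445, -0.078, 0, 0, 0, -0.667, 0.71],
    [0.55, -0.122, 0, 0, 0, -0.833, 0.71],
    [0.55, -0.122, 0, 0, 0, -0.833, 0.71]
  ]
}}

```text
time_s: 64.2
eef_pos: [0.4968, 0.2189, 0.0787]
tool_rot: [[0.897, -0.442, -0.0], [-0.442, -0.897, 0.0], [-0.0, 0.0, -1.0]]
wrist_force: [-0.2, 0.2, 0.1]
grip_width: 0.0247
```

Emit:
{"name": "arm_command", "arguments": {
  "series": [
    [0.113, -0.005, 0, 0, 0, -0.167, 0.71],
    [0.226, -0.02, 0, 0, 0, -0.333, 0.71],
    [0.336, -0.044, 0, 0, 0, -0.5, 0.71],
    [0.445, -0.078, 0, 0, 0, -0.667, 0.71],
    [0.48, -0.09, 0, 0, 0, -0.72, 0.71],
    [0.51, -0.103, 0, 0, 0, -0.767, 0.71],
    [0.53, -0.11, 0, 0, 0, -0.8, 0.71],
    [0.53, -0.11, 0, 0, 0, -0.8, 0.71]
  ]
}}

```text
time_s: 65.2
eef_pos: [0.5464, 0.2065, 0.0786]
tool_rot: [[0.999, -0.036, -0.005], [-0.036, -0.999, -0.001], [-0.005, 0.001, -1.0]]
wrist_force: [-5.7, 0.8, 3.7]
grip_width: 0.0248
```

Run:
```python
from h import *
st(); p=bot.state()["eef_pos"][:2]-np.array([.5545,.337]); print(np.linalg.norm(p),np.degrees(np.arctan2(-p[0],-p[1])))
snap("ae_scene","scene"); lms(["bar_eye","bar_grip"],"scene",2)
```

```text
t65.2 tcp [0.5464 0.2065 0.0786] yaw -2.0 F [-5.7  0.8  3.7] w 0.0248
0.13078215591718853 3.568704362782001
cam drift mm [0. 0. 0.]
bar_eye [([0.5236, 0.0432, 0.0517], 0.57), ([0.5448, 0.2319, 0.0273], 0.42)]
bar_grip [([0.5386, 0.2109, 0.0809], 0.78)]
```

Emit:
{"name": "arm_command", "arguments": {
  "series": [
    [-0.03, 0, 0, 0, 0, 0, 0.6],
    [-0.03, 0, 0, 0, 0, 0, 0.4],
    [-0.03, 0, -0.4, 0, 0, 0, 0.4],
    [-0.03, 0, -0.9, 0, 0, 0, 0.4],
    [-0.03, 0, -1, 0, 0, 0, 0.4],
    [-0.03, 0, -1, 0, 0, 0, 0.4]
  ]
}}

```text
time_s: 66.1
eef_pos: [0.5466, 0.2055, 0.1792]
tool_rot: [[0.999, -0.037, 0.002], [-0.037, -0.999, -0.0], [0.002, 0.0, -1.0]]
wrist_force: [-0.1, -0.2, -1.0]
grip_width: 0.0514
```

Run:
```python
from h import *
plan([(.527,.06,.18,0)])
```

```text
[-0.095,0.980,-0.005,0.000,-0.002,-0.048] rows>=2
-> [-0.059,0.480,-0.003,0.000,-0.001,-0.023] rows>=1
```

Emit:
{"name": "arm_command", "arguments": {
  "series": [
    [-0.05, 0.49, 0, 0, 0, -0.05, 0.4],
    [-0.1, 0.98, 0, 0, 0, -0.05, 0.4]
  ]
}}

```text
time_s: 66.35
eef_pos: [0.5312, 0.1071, 0.1768]
tool_rot: [[1.0, -0.009, -0.003], [-0.009, -1.0, -0.0], [-0.003, 0.0, -1.0]]
wrist_force: [0.6, -0.5, -0.1]
grip_width: 0.0514
```

Emit:
{"name": "arm_command", "arguments": {
  "series": [
    [-0.06, 0.48, 0, 0, 0, -0.02, 0.4],
    [-0.06, 0.48, 0, 0, 0, -0.02, 0.4],
    [-0.06, 0.48, 0, 0, 0, -0.02, 0.4],
    [-0.06, 0.48, 0, 0, 0, -0.02, 0.4],
    [-0.06, 0.48, 0, 0, 0, -0.02, 0.4],
    [-0.06, 0.48, 0, 0, 0, -0.02, 0.4]
  ]
}}

```text
time_s: 67.1
eef_pos: [0.5259, 0.061, 0.1787]
tool_rot: [[1.0, 0.001, -0.0], [0.001, -1.0, 0.0], [-0.0, -0.0, -1.0]]
wrist_force: [0.5, 0.7, -0.0]
grip_width: 0.0508
```

Run:
```python
from h import *
st(); P=snap("af"); im=cv2.imread("pics/af.png"); cv2.imwrite("pics/af2.png",cv2.resize(im[0:330,130:400],None,fx=1.8,fy=1.8,interpolation=cv2.INTER_CUBIC)); lms(["bar_eye","lug_hole"])
print(proj(P,(.5275,.0385,.05)))
```

```text
t67.1 tcp [0.5259 0.061  0.1787] yaw 0.1 F [ 0.5  0.7 -0. ] w 0.0508
cam drift mm [ 0.05 -0.21  0.02]
bar_eye [([0.5285, 0.0362, 0.0467], 0.78)]
lug_hole [([0.5229, 0.0357, 0.0386], 0.66)]
[256.33407323 205.72882712]
```

View pics/af2.png

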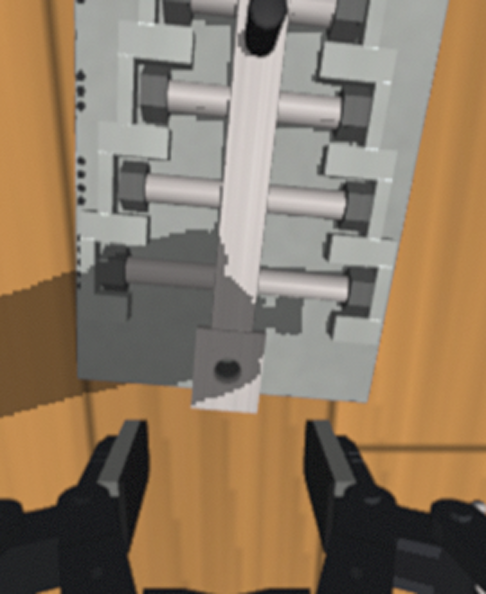

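Run:
```python
from h import *
st(); plan([(.402,-.315,.2,0)])
```

```text
t67.2 tcp [0.526  0.0605 0.1788] yaw 0.0 F [ 0.9 -0.4 -0.1] w 0.0514
   [-0.324,0.980,-0.055,0.000,-0.000,0.000] rows>=2
   [-0.324,0.980,-0.055,0.000,-0.000,0.000] rows>=2
   [-0.324,0.980,-0.055,0.000,-0.000,0.000] rows>=2
-> [-0.269,0.814,-0.046,0.000,-0.000,0.000] rows>=2
```

Emit:
{"name": "arm_command", "arguments": {
  "series": [
    [-0.16, 0.49, -0.1, 0, 0, 0, 0.4],
    [-0.32, 0.98, -0.1, 0, 0, 0, 0.4]
  ]
}}

```text
time_s: 67.5
eef_pos: [0.4941, -0.0382, 0.1895]
tool_rot: [[1.0, 0.002, 0.002], [0.002, -1.0, -0.0], [0.002, 0.0, -1.0]]
wrist_force: [0.8, -1.0, -0.5]
grip_width: 0.0512
```

Emit:
{"name": "arm_command", "arguments": {
  "series": [
    [-0.16, 0.49, -0.05, 0, 0, 0, 0.4],
    [-0.32, 0.98, -0.1, 0, 0, 0, 0.4]
  ]
}}

```text
time_s: 67.75
eef_pos: [0.4613, -0.1373, 0.1992]
tool_rot: [[1.0, 0.0, 0.001], [0.0, -1.0, -0.001], [0.001, 0.001, -1.0]]
wrist_force: [0.2, -1.5, 0.0]
grip_width: 0.0508
```

Emit:
{"name": "arm_command", "arguments": {
  "series": [
    [-0.16, 0.49, 0, 0, 0, 0, 0.2],
    [-0.32, 0.98, 0, 0, 0, 0, 0.2]
  ]
}}

```text
time_s: 68.0
eef_pos: [0.4294, -0.2354, 0.1993]
tool_rot: [[1.0, -0.0, 0.001], [-0.0, -1.0, -0.001], [0.001, 0.001, -1.0]]
wrist_force: [2.1, 0.0, -0.6]
grip_width: 0.0682
```

Emit:
{"name": "arm_command", "arguments": {
  "series": [
    [-0.13, 0.4, 0, 0, 0, 0, 0.2],
    [-0.27, 0.81, 0, 0, 0, 0, 0.2],
    [-0.27, 0.81, 0, 0, 0, 0, 0.2],
    [-0.27, 0.81, 0, 0, 0, 0, 0.2],
    [-0.27, 0.81, 0, 0, 0, 0, 0.2],
    [-0.27, 0.81, 0, 0, 0, 0, 0.2],
    [-0.27, 0.81, 0, 0, 0, 0, 0.2]
  ]
}}

```text
time_s: 68.88
eef_pos: [0.4032, -0.3143, 0.1989]
tool_rot: [[1.0, 0.001, -0.0], [0.001, -1.0, -0.0], [-0.0, 0.0, -1.0]]
wrist_force: [-0.2, -0.2, -0.1]
grip_width: 0.0685
```

Run:
```python
from h import *
st(); P=snap("ag"); im=cv2.imread("pics/ag.png"); cv2.imwrite("pics/ag2.png",cv2.resize(im[90:300,150:360],None,fx=2.8,fy=2.8,interpolation=cv2.INTER_CUBIC)); lms(["pin","pin_stand"])
print(proj(P,(.40,-.325,.078)),proj(P,(.40,-.325,.05)))
for r in bot.silhouettes("pin","wrist")[:3]:
    v,u=np.nonzero(r["mask"]); print(r["p"],u.mean(),v.mean(),u.min(),u.max(),v.min(),v.max())
```

```text
t68.9 tcp [ 0.4032 -0.3143  0.1989] yaw 0.1 F [-0.2 -0.2 -0.1] w 0.0685
cam drift mm [-0.06 -0.15 -0.02]
pin [([0.4031, -0.3251, 0.0527], 0.75)]
pin_stand [([0.4048, -0.3292, -0.0011], 0.75)]
[251.63276319 197.64570612] [251.97452913 189.11659308]
0.8 255.0189633375474 194.960809102402 241 269 179 211
```

View pics/ag2.png

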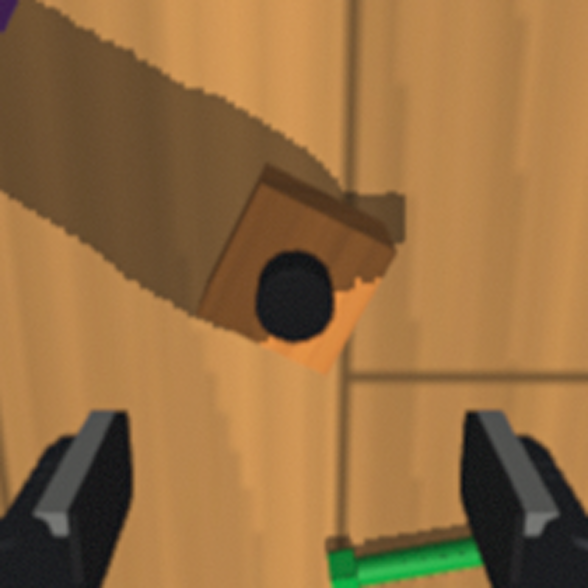

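Run:
```python
from h import *
P=load("ag"); r=bot.silhouettes("pin","wrist")[0]; v,u=np.nonzero(r["mask"]); mm=r["mask"].astype(np.uint8)
big=cv2.resize(mm,None,fx=4,fy=4,interpolation=cv2.INTER_NEAREST)
th=np.linspace(0,2*np.pi,40)
def ren(x,y,z0=.05):
    X=[(x+.015*np.cos(t),y+.015*np.sin(t),z) for t in th for z in (z0,z0+.028)]
    q=np.array([proj(P,a) for a in X]); M=np.zeros_like(big); cv2.fillConvexPoly(M,cv2.convexHull(((q+.5)*4).astype(np.float32)).round().astype(np.int32),1); return M
def f(q):
    R=ren(.402+q[0]/1000,-.326+q[1]/1000); return 1-(R&big).sum()/(R|big).sum()
b=minimize(f,[0,0],method="Nelder-Mead",options=dict(initial_simplex=[[0,0],[4,0],[0,4]])); print(.402+b.x[0]/1000,-.326+b.x[1]/1000,1-b.fun)
```

```text
0.40326306152343755 -0.325928955078125 0.9372217275155833
```

Run:
```python
from h import *
st(); plan([(.4033,-.3259,.105,0)])
```

```text
t69.1 tcp [ 0.403  -0.3147  0.1988] yaw 0.0 F [-0.1  0.3 -0.4] w 0.0681
-> [0.003,0.111,0.939,0.000,0.000,0.000] rows>=2
```

Emit:
{"name": "arm_command", "arguments": {
  "series": [
    [0.004, 0.111, 0.3, 0, 0, 0, 0.35],
    [0.004, 0.111, 0.7, 0, 0, 0, 0.35],
    [0.004, 0.111, 0.94, 0, 0, 0, 0.35],
    [0.004, 0.111, 0.94, 0, 0, 0, 0.35],
    [0.004, 0.111, 0.94, 0, 0, 0, 0.35],
    [0.004, 0.111, 0.94, 0, 0, 0, 0.35]
  ]
}}

```text
time_s: 69.88
eef_pos: [0.4042, -0.3266, 0.1063]
tool_rot: [[1.0, -0.0, 0.002], [-0.0, -1.0, -0.002], [0.002, 0.002, -1.0]]
wrist_force: [-0.1, 0.6, -0.6]
grip_width: 0.0554
```

Run:
```python
from h import *
st(); plan([(.4033,-.3259,.064,0)]); snap("ah")
```

```text
t69.9 tcp [ 0.4042 -0.3266  0.1063] yaw -0.0 F [-0.1  0.6 -0.6] w 0.0554
-> [-0.010,-0.008,0.423,0.004,-0.003,-0.000] rows>=1
cam drift mm [-0.1   0.05 -0.13]
```

View pics/ah.png

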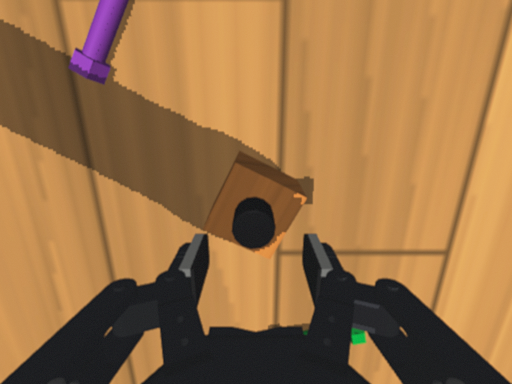

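Emit:
{"name": "arm_command", "arguments": {
  "series": [
    [-0.003, -0.003, 0.2, 0, 0, 0, 0.35],
    [-0.003, -0.003, 0.41, 0, 0, 0, 0.35],
    [-0.003, -0.003, 0.41, 0, 0, 0, 0.35],
    [-0.003, -0.003, 0.41, 0, 0, 0, 0.35],
    [-0.003, -0.003, 0.41, 0, 0, 0, 1],
    [-0.003, -0.003, 0.41, 0, 0, 0, 1],
    [-0.003, -0.003, 0.41, 0, 0, 0, 1],
    [-0.003, -0.003, 0.41, 0, 0, 0, 1]
  ]
}}

```text
time_s: 70.92
eef_pos: [0.4037, -0.3262, 0.0651]
tool_rot: [[1.0, -0.0, 0.001], [-0.0, -1.0, -0.002], [0.001, 0.002, -1.0]]
wrist_force: [-1.2, 1.5, 5.9]
grip_width: 0.028
```

Run:
```python
from h import *
st(); snap("ai")
```

```text
t70.9 tcp [ 0.4037 -0.3262  0.0651] yaw -0.0 F [-1.2  1.5  5.9] w 0.0280
cam drift mm [ 0. -0.  0.]
```

View pics/ai.png

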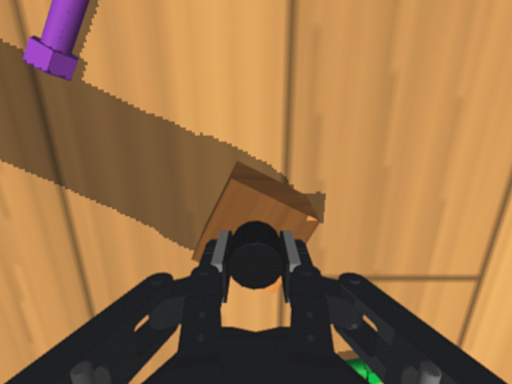

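Emit:
{"name": "arm_command", "arguments": {
  "series": [
    [0, 0, -0.1, 0, 0, 0, 1],
    [0, 0, -0.4, 0, 0, 0, 1],
    [0, 0, -0.8, 0, 0, 0, 1],
    [0, 0, -1, 0, 0, 0, 1],
    [0, 0, -1, 0, 0, 0, 1],
    [0, 0, -1, 0, 0, 0, 1]
  ]
}}

```text
time_s: 71.72
eef_pos: [0.4024, -0.3252, 0.1629]
tool_rot: [[1.0, 0.0, -0.001], [0.0, -1.0, 0.001], [-0.001, -0.001, -1.0]]
wrist_force: [0.4, -0.5, -1.2]
grip_width: 0.0282
```

Run:
```python
from h import *
st(); P=snap("aj"); im=cv2.imread("pics/aj.png"); cv2.imwrite("pics/aj2.png",cv2.resize(im[190:340,170:340],None,fx=3.5,fy=3.5,interpolation=cv2.INTER_CUBIC))
s=bot.state()["eef_pos"]; print(proj(P,(s[0],s[1],s[2]+.013)),proj(P,(s[0],s[1]+.015,s[2]+.013)),proj(P,(s[0],s[1]-.015,s[2]+.013)))
plan([(.5274,.0385,.18,0)])
```

```text
t71.7 tcp [ 0.4024 -0.3252  0.1629] yaw 0.0 F [ 0.4 -0.5 -1.2] w 0.0282
cam drift mm [-0.08  0.06 -0.28]
[253.97507642 264.75818121] [253.9087625  239.31540075] [254.03703627 288.53042644]
   [0.337,-0.980,-0.046,-0.001,0.001,-0.000] rows>=2
   [0.337,-0.980,-0.046,-0.001,0.001,-0.000] rows>=2
   [0.337,-0.980,-0.047,-0.001,0.001,-0.000] rows>=2
-> [0.239,-0.696,-0.033,-0.001,0.001,-0.000] rows>=2
```

View pics/aj2.png

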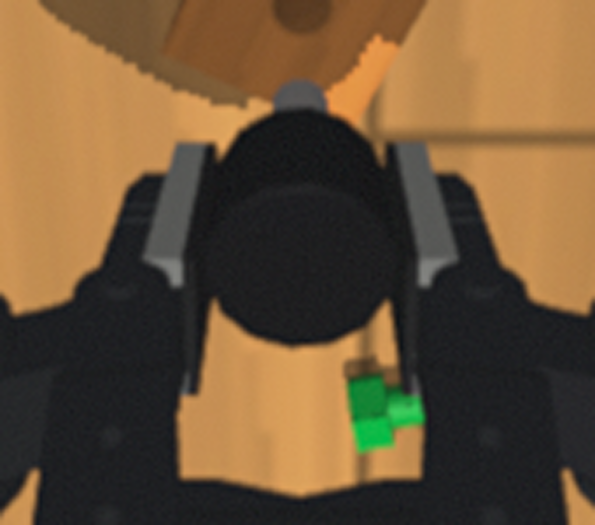

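Emit:
{"name": "arm_command", "arguments": {
  "series": [
    [0.17, -0.49, -0.1, 0, 0, 0, 1],
    [0.34, -0.98, -0.15, 0, 0, 0, 1]
  ]
}}

```text
time_s: 72.03
eef_pos: [0.4368, -0.2265, 0.1779]
tool_rot: [[1.0, -0.002, -0.001], [-0.002, -1.0, 0.002], [-0.001, -0.002, -1.0]]
wrist_force: [0.2, 0.1, -1.4]
grip_width: 0.0284
```

Emit:
{"name": "arm_command", "arguments": {
  "series": [
    [0.17, -0.49, 0, 0, 0, 0, 1],
    [0.34, -0.98, 0, 0, 0, 0, 1]
  ]
}}

```text
time_s: 72.28
eef_pos: [0.4707, -0.1279, 0.1778]
tool_rot: [[1.0, -0.0, -0.001], [-0.0, -1.0, 0.001], [-0.001, -0.001, -1.0]]
wrist_force: [0.4, -0.4, -1.6]
grip_width: 0.0279
```

Emit:
{"name": "arm_command", "arguments": {
  "series": [
    [0.17, -0.49, 0, 0, 0, 0, 1],
    [0.34, -0.98, 0, 0, 0, 0, 1]
  ]
}}

```text
time_s: 72.53
eef_pos: [0.5046, -0.0301, 0.1777]
tool_rot: [[1.0, -0.0, -0.002], [-0.0, -1.0, 0.0], [-0.002, -0.0, -1.0]]
wrist_force: [0.5, -1.3, -1.3]
grip_width: 0.0279
```

Emit:
{"name": "arm_command", "arguments": {
  "series": [
    [0.12, -0.35, 0, 0, 0, 0, 1],
    [0.24, -0.7, 0, 0, 0, 0, 1],
    [0.24, -0.7, 0, 0, 0, 0, 1],
    [0.24, -0.7, 0, 0, 0, 0, 1],
    [0.24, -0.7, 0, 0, 0, 0, 1],
    [0.24, -0.7, 0, 0, 0, 0, 1]
  ]
}}

```text
time_s: 73.28
eef_pos: [0.5289, 0.0372, 0.1786]
tool_rot: [[1.0, -0.002, -0.0], [-0.002, -1.0, -0.001], [-0.0, 0.001, -1.0]]
wrist_force: [-0.2, 0.1, -1.2]
grip_width: 0.0275
```

Run:
```python
from h import *
st(); plan([(.5275,.0385,.115,0)])
```

```text
t73.3 tcp [0.5289 0.0372 0.1786] yaw -0.1 F [-0.2  0.1 -1.2] w 0.0275
-> [-0.014,-0.013,0.636,0.001,0.001,-0.004] rows>=2
```

Emit:
{"name": "arm_command", "arguments": {
  "series": [
    [-0.014, -0.008, 0.3, 0, 0, 0, 1],
    [-0.014, -0.008, 0.6, 0, 0, 0, 1],
    [-0.014, -0.008, 0.65, 0, 0, 0, 1],
    [-0.014, -0.008, 0.65, 0, 0, 0, 1],
    [-0.014, -0.008, 0.65, 0, 0, 0, 1],
    [-0.014, -0.008, 0.65, 0, 0, 0, 1],
    [-0.014, -0.008, 0.65, 0, 0, 0, 1]
  ]
}}

```text
time_s: 74.15
eef_pos: [0.528, 0.0391, 0.1144]
tool_rot: [[1.0, -0.0, 0.001], [-0.0, -1.0, -0.0], [0.001, 0.0, -1.0]]
wrist_force: [0.3, 0.3, -0.2]
grip_width: 0.028
```

Run:
```python
from h import *
st(); P=snap("ak"); im=cv2.imread("pics/ak.png"); cv2.imwrite("pics/ak2.png",cv2.resize(im[150:320,170:340],None,fx=3.5,fy=3.5,interpolation=cv2.INTER_CUBIC)); st()
S=snap("ak_scene","scene"); im=cv2.imread("pics/ak_scene.png"); cv2.imwrite("pics/ak_s2.png",cv2.resize(im[130:230,200:330],None,fx=6,fy=6,interpolation=cv2.INTER_CUBIC))
S=snap("ak_side","side"); im=cv2.imread("pics/ak_side.png"); cv2.imwrite("pics/ak_d2.png",cv2.resize(im[140:260,200:330],None,fx=5,fy=5,interpolation=cv2.INTER_CUBIC))
```

```text
t74.2 tcp [0.528  0.0391 0.1144] yaw -0.0 F [ 0.3  0.3 -0.2] w 0.0280
cam drift mm [-0.08 -0.01 -0.15]
t74.2 tcp [0.5279 0.0392 0.1142] yaw -0.0 F [-0.6  0.  -0.3] w 0.0284
cam drift mm [0. 0. 0.]
cam drift mm [0. 0. 0.]
```

View pics/ak2.png

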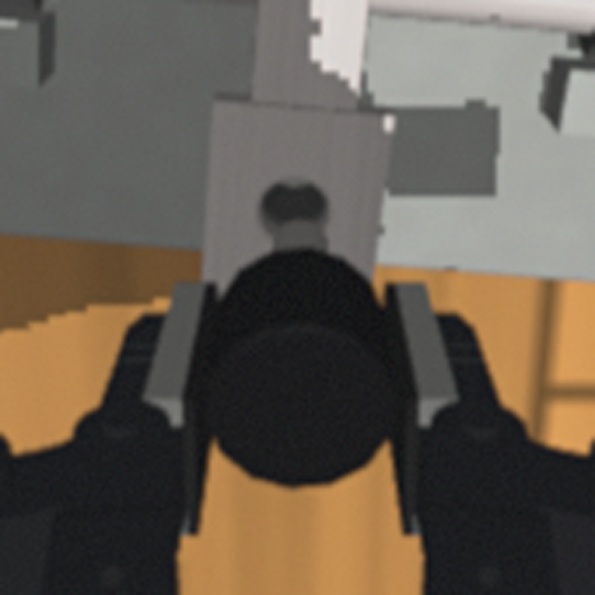

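View pics/ak_s2.png

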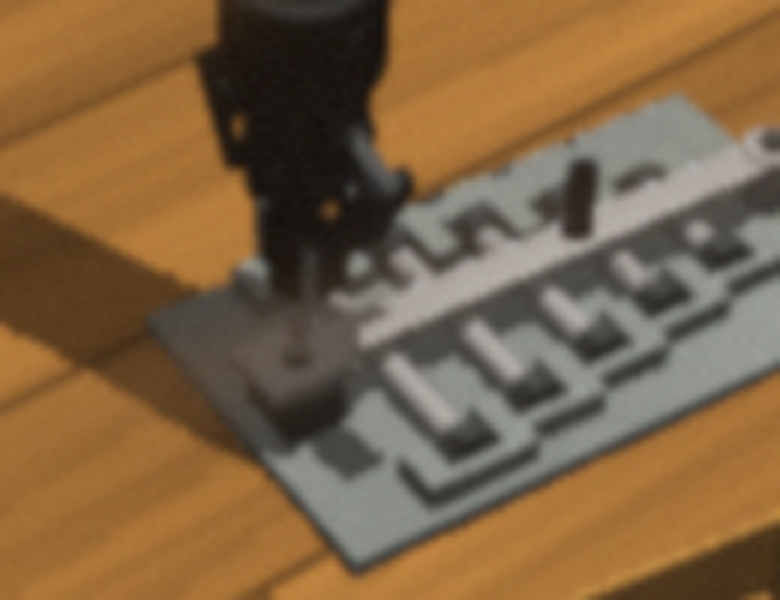

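View pics/ak_d2.png

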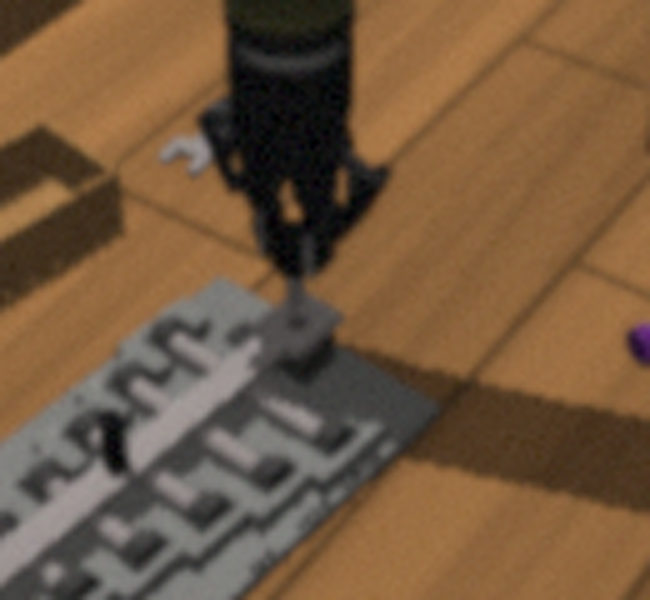

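Run:
```python
from h import *
P=load("ak"); z=lambda q:((q-np.array([170,150])+.5)*3.5).round(1)
print("tip pred",z(proj(P,(.528,.0391,.061))),"far edge of tip", z(proj(P,(.528,.0391+.004,.061))),z(proj(P,(.528,.0391+.006,.068))))
for y in (.0375,.0385,.0395): print("eye",y,[z(proj(P,(.5275,y+d,.05))).tolist() for d in (-.008,0,.008)],[z(proj(P,(.5275+d,y,.05))).tolist() for d in (-.008,.008)])
```

```text
tip pred [297.7 228.2] far edge of tip [297.7 211.2] [297.6 215.2]
eye 0.0375 [[295.7, 247.2], [295.7, 215.4], [295.6, 182.8]] [[260.8, 215.4], [330.5, 215.3]]
eye 0.0385 [[295.7, 243.3], [295.7, 211.3], [295.6, 178.6]] [[260.8, 211.4], [330.5, 211.3]]
eye 0.0395 [[295.7, 239.3], [295.6, 207.3], [295.6, 174.5]] [[260.7, 207.3], [330.6, 207.3]]
```

Emit:
{"name": "arm_command", "arguments": {
  "series": [
    [-0.008, 0.005, 0, 0, 0, 0, 1],
    [-0.008, 0.005, 0, 0, 0, 0, 1],
    [-0.008, 0.005, 0.05, 0, 0, 0, 1],
    [-0.008, 0.005, 0.1, 0, 0, 0, 1],
    [-0.008, 0.005, 0.14, 0, 0, 0, 1],
    [-0.008, 0.005, 0.17, 0, 0, 0, 1],
    [-0.008, 0.005, 0.17, 0, 0, 0, 1],
    [-0.008, 0.005, 0.17, 0, 0, 0, 1]
  ]
}}

```text
time_s: 75.3
eef_pos: [0.5269, 0.0387, 0.0969]
tool_rot: [[1.0, 0.0, 0.0], [0.0, -1.0, -0.0], [0.0, 0.0, -1.0]]
wrist_force: [0.5, -1.0, -1.1]
grip_width: 0.028
```

Run:
```python
from h import *
st(); P=snap("al"); im=cv2.imread("pics/al.png"); cv2.imwrite("pics/al2.png",cv2.resize(im[150:320,170:340],None,fx=3.5,fy=3.5,interpolation=cv2.INTER_CUBIC)); st()
```

```text
t75.3 tcp [0.5269 0.0387 0.0969] yaw 0.0 F [ 0.5 -1.  -1.1] w 0.0280
cam drift mm [ 0.02 -0.01  0.05]
t75.3 tcp [0.527  0.0387 0.097 ] yaw 0.0 F [ 0.4  0.8 -1.2] w 0.0280
```

View pics/al2.png

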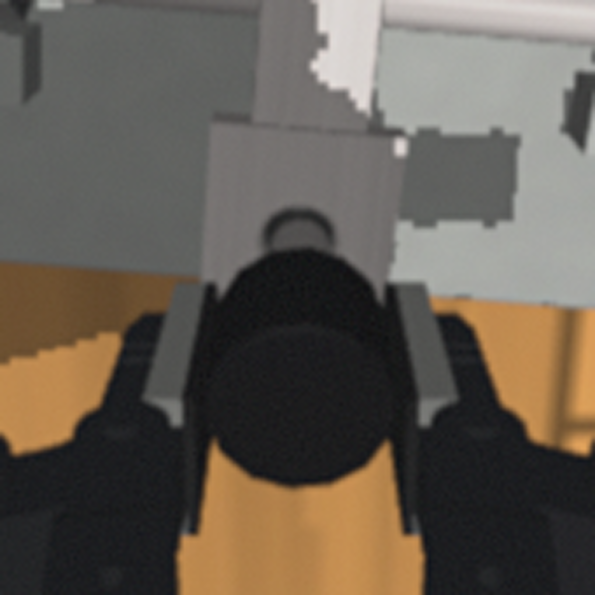

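Emit:
{"name": "arm_command", "arguments": {
  "series": [
    [0.001, 0, 0.05, 0, 0, 0, 1],
    [0.001, 0, 0.1, 0, 0, 0, 1],
    [0.001, 0, 0.15, 0, 0, 0, 1],
    [0.001, 0, 0.2, 0, 0, 0, 1],
    [0.001, 0, 0.2, 0, 0, 0, 1]
  ]
}}

```text
time_s: 75.97
eef_pos: [0.5266, 0.0387, 0.0762]
tool_rot: [[1.0, 0.0, -0.001], [0.0, -1.0, 0.0], [-0.001, -0.0, -1.0]]
wrist_force: [0.0, 0.5, -0.7]
grip_width: 0.0282
```

Emit:
{"name": "arm_command", "arguments": {
  "series": [
    [0, 0, 0.05, 0, 0, 0, 1],
    [0, 0, 0.09, 0, 0, 0, 1],
    [0, 0, 0.11, 0, 0, 0, 1],
    [0, 0, 0.12, 0, 0, 0, 1],
    [0, 0, 0.12, 0, 0, 0, 1]
  ]
}}

```text
time_s: 76.6
eef_pos: [0.5268, 0.0387, 0.0651]
tool_rot: [[1.0, 0.0, -0.0], [0.0, -1.0, -0.0], [-0.0, 0.0, -1.0]]
wrist_force: [-1.8, 0.5, 3.6]
grip_width: 0.0282
```

Emit:
{"name": "arm_command", "arguments": {
  "series": [
    [0, 0, 0, 0, 0, 0, 0.55],
    [0, 0, 0, 0, 0, 0, 0.4],
    [0, 0, 0, 0, 0, 0, 0.35],
    [0, 0, -0.3, 0, 0, 0, 0.35],
    [0, 0, -0.8, 0, 0, 0, 0.35],
    [0, 0, -1, 0, 0, 0, 0.35],
    [0, 0, -1, 0, 0, 0, 0.35]
  ]
}}

```text
time_s: 77.47
eef_pos: [0.5278, 0.0386, 0.166]
tool_rot: [[1.0, -0.0, 0.003], [-0.0, -1.0, -0.001], [0.003, 0.001, -1.0]]
wrist_force: [0.2, -0.9, -0.4]
grip_width: 0.0556
```

Emit:
{"name": "arm_command", "arguments": {
  "series": [
    [0, 0.3, -0.5, 0, 0, 0, 0.35],
    [0, 0.6, -0.5, 0, 0, 0, 0.35],
    [0, 0.6, -0.5, 0, 0, 0, 0.35],
    [0, 0.6, -0.5, 0, 0, 0, 0.35],
    [0, 0.6, -0.5, 0, 0, 0, 0.35],
    [0, 0.6, -0.5, 0, 0, 0, 0.35]
  ]
}}

```text
time_s: 78.22
eef_pos: [0.5267, -0.0203, 0.2144]
tool_rot: [[1.0, 0.002, -0.001], [0.002, -1.0, 0.0], [-0.001, -0.0, -1.0]]
wrist_force: [0.6, -0.4, -0.3]
grip_width: 0.0556
```

Run:
```python
from h import *
st(); P=snap("am"); lms(["pin","pin_tip","bar_eye","bar_grip"]); im=cv2.imread("pics/am.png"); cv2.imwrite("pics/am2.png",cv2.resize(im[0:300,100:420],None,fx=1.9,fy=1.9,interpolation=cv2.INTER_CUBIC))
S=snap("am_scene","scene"); lms(["pin","pin_tip","bar_grip","carton","wrench","bushing","jar"],"scene",2)
im=cv2.imread("pics/am_scene.png"); cv2.imwrite("pics/am_s2.png",cv2.resize(im[100:310,180:400],None,fx=2.8,fy=2.8,interpolation=cv2.INTER_CUBIC))
S=snap("am_side","side"); im=cv2.imread("pics/am_side.png"); cv2.imwrite("pics/am_d2.png",cv2.resize(im[170:300,150:320],None,fx=4,fy=4,interpolation=cv2.INTER_CUBIC))
```

```text
t78.2 tcp [ 0.5267 -0.0203  0.2144] yaw 0.1 F [ 0.6 -0.4 -0.3] w 0.0556
cam drift mm [ 0.08 -0.18  0.13]
pin [([0.5301, 0.0352, 0.0517], 0.8)]
pin_tip []
bar_eye [([0.5293, 0.036, 0.0481], 0.92)]
bar_grip []
cam drift mm [0. 0. 0.]
pin [([0.5468, 0.2758, 0.0257], 0.57), ([0.5238, 0.0367, 0.0512], 0.51)]
pin_tip [([0.7769, 0.0646, -0.0043], 0.22)]
bar_grip [([0.5426, 0.2071, 0.0831], 0.88)]
carton [([0.778, 0.0623, 0.0026], 0.71), ([0.5298, 0.0895, 0.0218], 0.39)]
wrench [([0.7346, -0.1748, 0.0048], 0.63)]
bushing [([0.5357, 0.1366, 0.0239], 0.72), ([0.5403, 0.1842, 0.0246], 0.37)]
jar [([0.6315, 0.4762, -0.0002], 0.96), ([0.5456, 0.2771, 0.0267], 0.56)]
cam drift mm [0. 0. 0.]
```

View pics/am2.png

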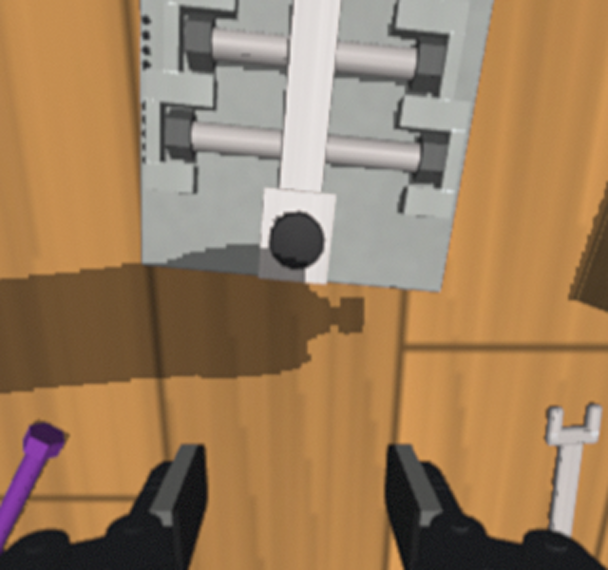

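View pics/am_s2.png

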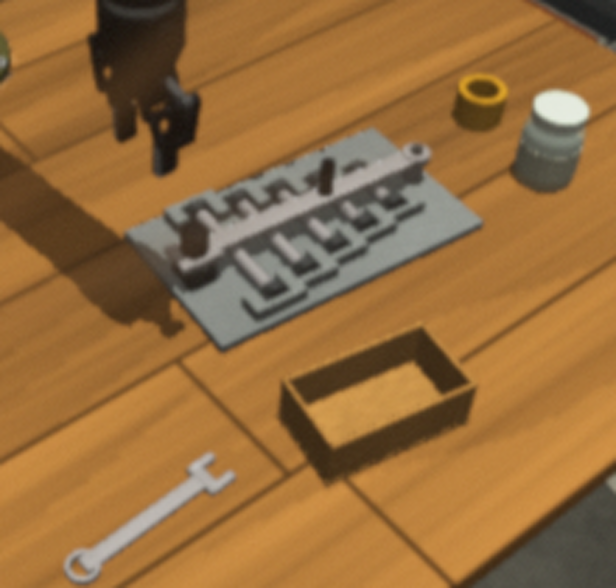

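View pics/am_d2.png

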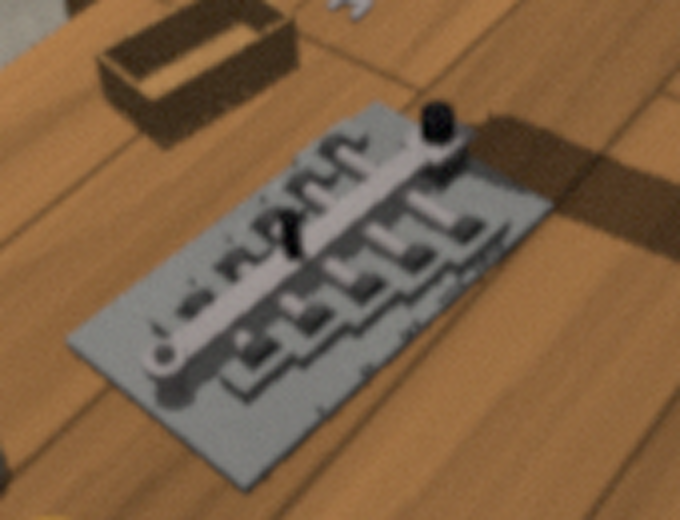

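Run:
```python
from bench import bot
print(bot.finish_job())
```

```text
the job is handed in; nothing more can be done
None
```

The kit is made up and handed in at about 78 s of the 210 s allowed. I opened the bar to about 1.7 rad and found all five studs on the bench. I seated them in pockets 1 to 5 in order, shut the bar against its stop, and pushed the lock pin home. The green and purple look-alikes were left alone.

**Knocked stud:** stud 3 was knocked about 10 cm aside before I reached it. I measured it again and picked it up from its new place.

**Studs:** in the last wrist-camera measurements, taken before the bar was shut, each stud lay within about 1 mm of its pocket and within about 0.5° of the tray's x. The pocket positions in that comparison are my own measurements. After the bar was shut I did not measure the studs again. I only saw in the pictures that they still lie in their pockets.

**Bar and pin:** the bar met its stop with about 6 N. The pin seated at the same tool height as in its stand, with about 4 N of contact. The pictures show its head upright on the bar and the arm clear.

**Bystanders:** the carton, wrench and jar read where they started. For the bushing, the network's last reports pointed at studs instead; the picture shows it where it was.

**Disagreements:**
- The scene and side cameras differed from the wrist camera by up to 4 mm, mostly in x, or 7 mm for one stud. I went by the wrist camera.
- The networks' last readings of the pin were 3–4 mm off in x, on opposite sides of where I measured it.

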